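# Take the battery pack out of a portable oscilloscope and snap its bay cover on

## Robot

A 7-joint arm with a two-finger parallel gripper is mounted at the origin on the work surface. World frame = base frame: x ahead of the robot, y to its left, z up, the work surface at z = 0. Lengths are in mm, angles in rad, forces in N, time in s.
With the tool pointing down it reaches from about 400 to 875 mm from the base axis. Payload 4.4 kg.
Tool frame: the origin (TCP) lies at the very end of the fingers, on their centre line; the grasp point (between the pads) lies 19 mm behind it; y points along the fingers, z is the direction in which the jaws open and shut, and the axes are right-handed (so a half turn about y gives the same grasp; the last joint's range is limited). The gripper opens to 85 mm and grips with 20 to 120 N. Pads are 22 mm wide; open, the fingers measure 114 mm over their backs; the gripper's body (76 mm by 85 mm) begins 54 mm behind the grasp point. The pads swing forward as they close: fully open they stand 13 mm farther back than shut.
Start: joints at [-1.261, 0.628, 0.038, 1.517, -0.027, 0.996, -0.02], TCP at [238.538, 604.663, 231.313] pointing down, gripper open.
Joint ranges: [-3.06, 3.06], [-0.37, 2.12], [-1.25, 1.32], [0.18, 2.47], [-1.1, 4.24], [0.23, 1.98], [-2.94, 2.94]. Speed limits (rad/s): [2.57, 2.57, 3.14, 3.14, 3.14, 3.14, 3.14].

## Interface

Orientations are given as [roll, pitch, yaw] about the fixed x, y, z axes, in that order (R = Rz(yaw) Ry(pitch) Rx(roll)).
In Python, from cell import read_state, get_image, finish_job gives the robot as it stands. The module is installed in compiled form; this text tells all that it offers.
- The arm moves only by the tool servo_tool, never from a script. Its argument "increments" is a list of rows, each an object of numbers: "dx", "dy", "dz": the shift along the world's x, y, z in cm; "ax", "ay", "az": the turn, a rotation vector about the world's x, y, z in rad; "claw": the closure, from -1 (fully open) to 1 (shut). A call has 1 to 8 rows; each row is the pose to reach, as a shift and turn from the pose commanded when the call began; what a row does not reach only later rows make up. A row lasts 1/12 s, in which the tool goes at most 41.7 mm and 7.16 degrees, less where a joint would pass 70% of its speed; a pose out of reach is approached as far as the arm can. A call with a gripper value outside its range is refused whole. The fingers move at their own pace and stop on an object; the grip force is fixed at half the most. Time passes only in rows, so rows that repeat a pose let the fingers close. It gives the time, the measured TCP pose, the force and the opening at its end, in the units of the state.
- read_state(): the state, without advancing time (a new reading comes with each control period).
- get_image(name): name is "scene" or "top"; returns a dict with "color" (400x640x3 uint8, red, green, blue), "fov_y" (degrees; the focal length in pixels is half the picture's height over the tangent of half this angle, whatever the lens; pixels are square), "cx", "cy" (the principal point, pixels), "R" (3x3) and "t" (3): a world point X has camera coordinates R X + t. Camera axes: x right, y down, z forward; pixel columns grow to the right and rows downward; lengths in mm; the calibration is good to about 2 mm. A picture is of the moment at which its call begins. There is no depth.
- finish_job(): hands the job in, once; it reports no verdict.
The state is a dict: "clock": time; "qpos": joint angles; "qd": joint speeds; "tau": joint torques, N m; "eef_pos": TCP position; "tool_rot": TCP orientation; "force": force on the tool from outside, world axes, zero at the start; "torque": the same for the moment, N m; "width": finger opening in mm.
Only numpy, scipy, OpenCV 4.12 (cv2) and the standard library are available. Lean on these libraries where they do the work, as an engineer would, in place of code of your own. Each camera call takes 0.05 s, during which the arm holds its last target.

## Task

The portable oscilloscope is going into storage without its battery. Slide the pack up the slope from under the lip that holds its lower end, lift it out and set it down flat, right way up, inside the open tray; then take the bay's cover, hook its two tongues into the slots at the lower end of the bay, swing it down and press until the catch snaps over it and it lies flat. Do not drop the pack or knock the bottle, spool, meter and screwdriver about.

Things in the scene. Friction and masses are not known exactly. Their poses are not given: they have to be found in the camera images.
- scope: Portable oscilloscope, fixed face down on a stand; white case 250 x 190 x 64 mm, black rubber corners (260 x 202 outside, 2 mm proud). Its back panel is up and slopes 22 degrees, low end to the robot. Origin: centre of the panel's surface, 120 mm above the bench; x up the slope, z out of the panel. The open battery bay is x -70 to 70, y -48.5 to 48.5 mm.
- bay_floor (a point): Centre of the bay's floor, 52 mm below the panel (scope axes). Deeper than 18 mm the bay is y -43 to 43 mm. Side ledges 9 mm below the panel (x -30 to 70) carry the seated cover, its top then level with the panel.
- pack_lip (a point): Middle of the free edge of the fixed lip over the pack's low end (scope x -56, z -21.5 mm; scope axes). The lip is 6 mm thick (z -24.5 to -18.5), fills the bay's width and reaches 14 mm out from the low end wall.
- slots (a point): Point midway between the two tongue slots, at their mouths in the bay's low end wall (scope x -70, y 0, z -6.5 mm; scope axes): the line about which the hooked cover swings. Slots: y -36 to -20 and 20 to 36, z -18.5 to -4 mm, 12 mm deep, under a 4 mm thick lip level with the panel.
- catch (a joint): Black sprung catch, 30 mm wide, mid high end of the bay. Travel in m: 0 sprung closed, up to 0.010 pushed back up-slope; 1.2 N at 0, 3 N at 0.006. Nose at scope x 62.5, underside z -3.5 mm; its sloping face rises to x 70.5, z 13.5 mm. The hooked cover leans on it at 7 degrees; 4 to 15 N down on the cover's grip bar pushes it back and it snaps over the cover's edge. Do not handle it.
- pack_mid (a point): Centre of the black battery pack's body, 110 x 78 x 26 mm (x, y, z), 0.2 to 0.42 kg, on the bay floor, its low end (-x, brass contacts) 12.5 mm under the pack lip. It clears the lip after 14 mm up the slope and can slide 28 mm in all. x along it (up the slope at the start), z out of its top.
- pack_grip (a point): Centre of the grip bar on the pack's top: 12 mm thick (pack x), 50 mm long (y), 14 mm high above the body; 8 mm to +x of the pack's centre, 20 mm above it. Axes as the pack's.
- cover_mid (a point): Centre of the loose white bay cover's plate, 137 x 92 x 9 mm (x, y, z), 110 g, lying top up on the bench, tongues roughly to the robot. x from the tongue end to the catch end, z out of its top. The catch end is stepped down to an edge 4 mm thick, 10.5 mm long. Seated, this point is at scope x 0 (+-1.5), y 0 (+-2.5), z -4.5 mm, axes parallel to the scope's.
- cover_grip (a point): Centre of the grip bar on the cover: 12 mm thick (cover x), 60 mm long (y), 14 mm high above the plate; 15 mm to +x of the cover's centre, 11.5 mm above it. Axes as the cover's.
- cover_tongues (a point): Point midway between the tips of the cover's two tongues (78.5 mm to -x of its centre, 1.75 mm above its underside). Each is 11 mm wide, 3.5 mm thick, flush with the underside, stands 10 mm out of the plate, 28 mm either side of the middle. They enter with the cover's catch end raised 8 to 20 degrees off the panel; hooked, they are about 8 mm inside.
- tray: Grey open tray, fixed, 160 x 116 x 30 mm outside, walls and floor 5 mm thick (inside 150 x 106 mm). Origin: centre of its underside on the bench; x along its length, z up.
- bottle_mid (a point): Middle of a closed white bottle standing beyond the tray, 54 mm across, 130 mm tall; bystander.
- spool_mid (a point): Middle of a copper-coloured wire spool on end beyond the cover, 60 mm across, 42 mm tall; bystander.
- meter_mid (a point): Middle of a hand-held meter lying on its back, 150 x 74 x 34 mm, beyond the scope; bystander.
- screwdriver_grip (a point): Grip of a screwdriver, 180 mm long, lying on the bench between robot and scope; bystander.
Things that resemble listed ones, but are neither listed nor needed, are in the scene too. What is shaped like the tray but green or orange is not meant.

How it is judged:
By the outcome, as a careful person would: the job done as asked, in the order asked, and still so for the second after the job is handed in, with the robot touching nothing.
It also fails if it takes over 67 s, if anything falls off the work surface, if the arm or the gripper's body presses on something with over 40 N, if the wrist force passes 120 N, or if a joint passes its speed limit or range.

## Working session

There is one attempt and no reset: what is moved stays moved. The work goes in short steps, Python scripts to look and compute and a tool call to move; the robot and the scene stay as the last step left them, time stands still between calls to the robot, and variables do not carry over. Pictures are saved under pics/ and viewed, and the job is handed in when it is done.

Besides the shell and the picture viewer there is one more tool, called after "Request:" by a JSON object that holds its "method" and its "body", one argument or row to a line. servo_tool: Moves the arm, as the interface text tells. Its arguments: {"type":"object","properties":{"increments":{"type":"array","items":{"type":"object","properties":{"dx":{"type":"number"},"dy":{"type":"number"},"dz":{"type":"number"},"ax":{"type":"number"},"ay":{"type":"number"},"az":{"type":"number"},"claw":{"type":"number"}}}}},"required":["increments"]}

```bash
mkdir -p pics; python3 - <<'E'
from cell import *
import cv2,pickle
s=read_state(); print(s)
for n in("scene","top"):
    i=get_image(n); pickle.dump(i,open(n+"0.pkl","wb")); cv2.imwrite(f"pics/{n}0.png",i["color"][:,:,::-1]); print({k:v for k,v in i.items() if k!="color"})
E
```

```text
{'clock': 0.0, 'qpos': array([-1.26077252,  0.62936145,  0.03843555,  1.5183906 , -0.02698064,
        0.99631224, -0.01998539]), 'qd': array([-0.00037987, -0.00034636,  0.00024047, -0.00107625,  0.00047959,
        0.00071229, -0.00010384]), 'tau': array([ 3.94287918e-04, -5.63410378e+01,  1.22645214e+00, -1.93439037e+01,
        1.10188918e-02,  1.06129205e-02,  1.55254710e-06]), 'eef_pos': array([238.31444571, 604.04377463, 230.37183578]), 'tool_rot': array([-1.57274966e+00, -3.96628711e-05, -3.75793954e-01]), 'force': array([-0.14082189, -0.26115219,  0.62773143]), 'torque': array([0.0265968 , 0.03883382, 0.00864154]), 'width': 85.30647511901728}
{'fov_y': 57.24080303801843, 'cx': 319.19531620529057, 'cy': 205.48727356682102, 'R': array([[-0.53692416,  0.84348807,  0.01550266],
       [ 0.60611284,  0.39847405, -0.68836448],
       [-0.58680463, -0.36020316, -0.72519929]]), 't': array([ 213.35885909, -311.16127529, 1611.27358519])}
{'fov_y': 47.318998475536034, 'cx': 308.25544034330767, 'cy': 203.73579756953828, 'R': array([[ 2.50378096e-02, -9.99685401e-01,  1.48546155e-03],
       [-9.97690379e-01, -2.50816428e-02, -6.31254230e-02],
       [ 6.31428216e-02,  9.84916272e-05, -9.98004496e-01]]), 't': array([  85.02658737,  545.78254965, 1349.23089455])}
```

View pics/scene0.png

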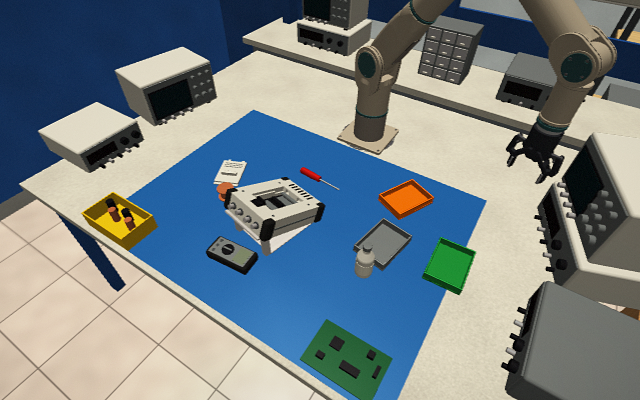

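View pics/top0.png

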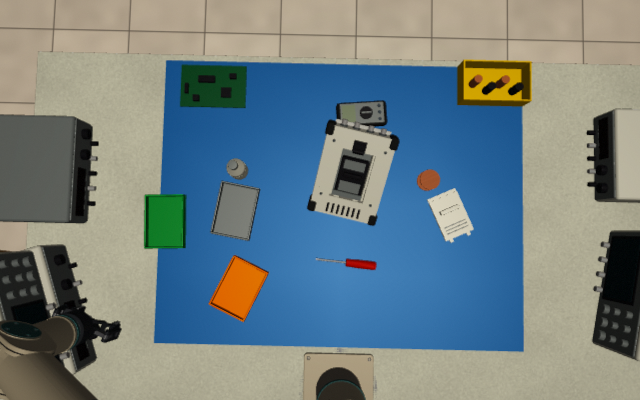

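The top view shows the scope around (352,172), the grey tray (235,210), the cover (450,215) with its tongues toward the robot, the spool (428,180), the bottle (236,168) and the screwdriver (350,263). I'll zoom in next.

```bash
python3 - <<'E'
import cv2
t=cv2.imread("pics/top0.png"); s=cv2.imread("pics/scene0.png")
cv2.imwrite("pics/c1.png",cv2.resize(t[110:235,295:405],None,fx=4.8,fy=4.8,interpolation=cv2.INTER_CUBIC))
cv2.imwrite("pics/c2.png",cv2.resize(t[170:250,415:485],None,fx=7,fy=7,interpolation=cv2.INTER_CUBIC))
cv2.imwrite("pics/c3.png",cv2.resize(t[150:250,200:270],None,fx=6,fy=6,interpolation=cv2.INTER_CUBIC))
cv2.imwrite("pics/c4.png",cv2.resize(s[165:265,210:340],None,fx=6,fy=6,interpolation=cv2.INTER_CUBIC))
E
```

```text
(no output)
```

View pics/c1.png

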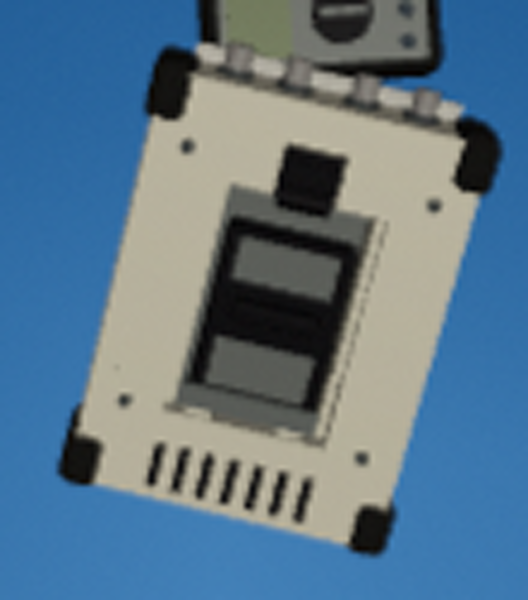

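View pics/c2.png

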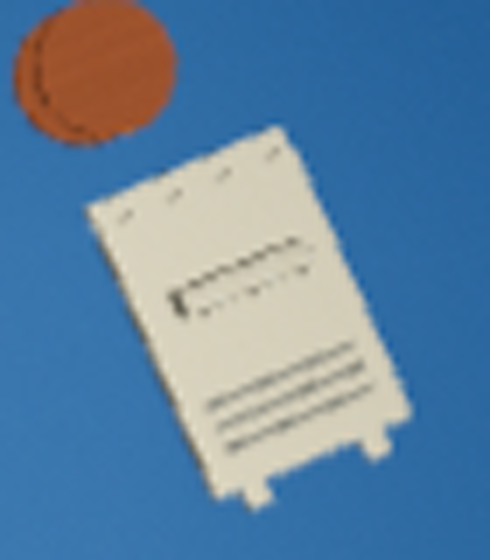

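View pics/c3.png

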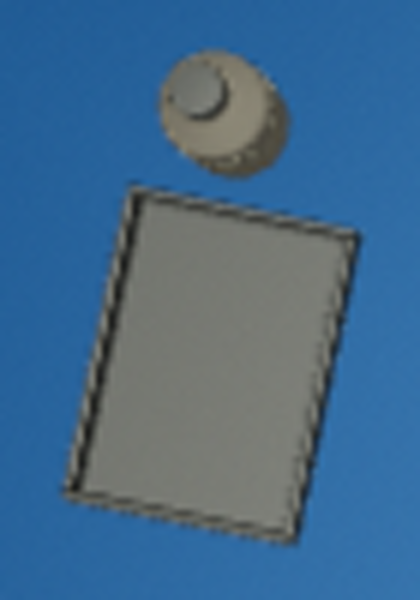

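View pics/c4.png

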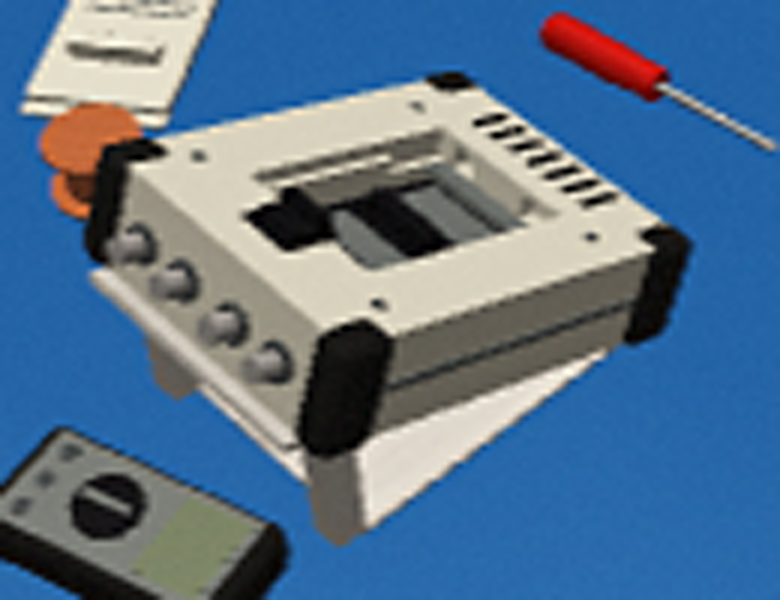

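The crops show the panel with its bay corners near c1 (232,186), (385,222), (168,407) and (325,443), the cover's corners and tongues in c2, and the tray's rim in c3. I'll fit poses by edge alignment in both cameras.

```bash
cat > h.py <<'E'
import numpy as np,cv2,pickle
from scipy.optimize import least_squares
from scipy.spatial.transform import Rotation as Ro
class Cam:
    def __init__(s,d):
        s.img=d["color"]; s.f=200/np.tan(np.radians(d["fov_y"]/2)); s.c=np.array([d["cx"],d["cy"]]); s.R=d["R"]; s.t=d["t"]
        s.g=cv2.GaussianBlur(s.img.astype(np.float32),(0,0),0.7)
    def p(s,X):
        X=np.atleast_2d(X)@s.R.T+s.t; return s.f*X[:,:2]/X[:,2:]+s.c
    def onplane(s,uv,z):
        d=s.R.T@np.array([(uv[0]-s.c[0])/s.f,(uv[1]-s.c[1])/s.f,1]); C=-s.R.T@s.t
        return C+d*(z-C[2])/d[2]
def load(n): return Cam(pickle.load(open(n+".pkl","rb")))
def scopeT(x,y,yaw): return Ro.from_euler("z",yaw).as_matrix()@Ro.from_euler("y",-np.radians(22)).as_matrix(), np.array([x,y,120.])
def flatT(x,y,yaw,z=0): return Ro.from_euler("z",yaw).as_matrix(), np.array([x,y,z])
def un(c,k,o): return (np.array(c)+.5)/k-.5+np.array(o)
def fitpts(Tf,x0,obs):  # obs: list (cam,pts3,uv)
    def r(q):
        R,t=Tf(*q); return np.concatenate([(c.p(P@R.T+t)-u).ravel() for c,P,u in obs])
    s=least_squares(r,x0,x_scale=[10,10,.05]); return s.x,s.fun.reshape(-1,2)
def edgefit(Tf,x0,edges,w=3,n=25,iters=8,verbose=True):
    # edges: list (cam,A,B)
    q=np.array(x0,float)
    for it in range(iters):
        data=[]
        R,t=Tf(*q)
        for k,(c,A,B) in enumerate(edges):
            P=np.linspace(0.03,.97,n)[:,None]*(np.array(B)-A)+np.array(A,float); uv=c.p(P@R.T+t)
            d=uv[-1]-uv[0]; nn=np.array([-d[1],d[0]])/np.linalg.norm(d)
            s=np.arange(-w,w+.01,.1)
            pp=uv[:,None,:]+s[None,:,None]*nn
            v=cv2.remap(c.g,pp[...,0].astype(np.float32),pp[...,1].astype(np.float32),cv2.INTER_CUBIC)
            gr=np.linalg.norm(np.gradient(v,axis=1),axis=2)
            m=gr.mean(0); off=s[np.argmax(m)]
            j=np.argmax(gr,axis=1); 
            data.append((k,c,P,uv+np.median(s[j])*nn,nn,off,np.median(s[j]),m.max()))
        def r(q):
            R,t=Tf(*q); return np.concatenate([((c.p(P@R.T+t)-u)@nn) for k,c,P,u,nn,*_ in data])
        so=least_squares(r,q,x_scale=[10,10,.05],loss="soft_l1"); q=so.x
    if verbose:
        f=so.fun.reshape(len(edges),-1).mean(1)
        R,t=Tf(*q);print("q",q.round(4)); 
        for (k,c,P,u,nn,o,md,m),_ in zip(data,f): print(k,"res %.2f grad %.1f"%(((c.p(P@R.T+t)-u)@nn).mean(),m))
    return q
def draw(c,segs,roi,k,fn,col=(0,0,255)):
    x0,y0,x1,y1=roi
    im=cv2.resize(c.img[y0:y1,x0:x1,::-1],None,fx=k,fy=k,interpolation=cv2.INTER_CUBIC)
    for A,B in segs:
        u=(c.p(np.array([A,B]))-[x0,y0]+.5)*k-.5
        cv2.line(im,*[tuple(int(round(z*16)) for z in a) for a in u],col,1,cv2.LINE_AA,4)
    cv2.imwrite(fn,im)
def rect(x0,x1,y0,y1,z): 
    c=[(x0,y0,z),(x1,y0,z),(x1,y1,z),(x0,y1,z)]; return [(np.array(c[i],float),np.array(c[(i+1)%4],float)) for i in range(4)]
E
python3 - <<'E'
from h import *
top=load("top0"); sc=load("scene0")
B=np.array([[70,48.5,0],[70,-48.5,0],[-70,48.5,0],[-70,-48.5,0]])
u=un([(232,186),(385,222),(168,407),(325,443)],4.8,(295,110))
q,f=fitpts(scopeT,[600,-60,-.2],[(top,B,u)]);print("scope",q,f)
Bs=np.array([[70,48.5,0],[70,-48.5,0],[-70,-48.5,0]])
C=np.array([[68.5,46,9],[68.5,-46,9],[-68.5,46,9]])
u=un([(88,207),(280,127),(212,497)],7,(415,170))
qc,f=fitpts(flatT,[500,-300,.4],[(top,C,u)]);print("cover",qc,f)
T=np.array([[80,58,30],[80,-58,30],[-80,58,30],[-80,-58,30]])
u=un([(132,186),(360,236),(66,492),(296,542)],6,(200,150))
qt,f=fitpts(flatT,[500,250,-.2],[(top,T,u)]);print("tray",qt,f)
R,t=scopeT(*q); E=rect(-125,125,-95,95,0)+rect(-70,70,-48.5,48.5,0)+rect(-125,125,-95,95,-64)
W=lambda E,R,t:[(R@a+t,R@b+t) for a,b in E]
draw(top,W(E,R,t),(295,110,405,235),4.8,"pics/d1.png")
draw(sc,W(E,R,t),(210,165,340,265),6,"pics/d4.png")
R,t=flatT(*qc); draw(top,W(rect(-68.5,68.5,-46,46,9)+rect(9,21,-30,30,23)+[(np.array([-78.5,-36,3.5]),np.array([-78.5,36,3.5]))],R,t),(415,170,485,250),7,"pics/d2.png")
R,t=flatT(*qt); draw(top,W(rect(-80,80,-58,58,30)+rect(-75,75,-53,53,5),R,t),(200,150,270,250),6,"pics/d3.png")
E
```

```text
scope [ 6.18520056e+02 -2.16959884e+01 -2.19493034e-01] [[-1.34269036 -1.198235  ]
 [ 1.30712505 -0.16724463]
 [-0.29073753  0.30376403]
 [ 0.32620016  1.0910024 ]]
cover [ 5.23353505e+02 -3.28027020e+02  4.15500695e-01] [[-0.30521164 -0.2019736 ]
 [ 0.24009714 -0.33610604]
 [ 0.06525549  0.52969518]]
tray [ 5.18215330e+02  3.14582764e+02 -1.79508991e-01] [[ 0.26840818 -0.70553926]
 [ 0.41098993 -1.14415522]
 [-0.37677585  1.07527327]
 [-0.29741061  0.7466339 ]]
```

```bash
python3 - <<'E'
import cv2,numpy as np
a=[cv2.imread(f"pics/d{i}.png") for i in(1,2,3,4)]
a=[cv2.resize(x,(400,300 if i==3 else 400),interpolation=cv2.INTER_AREA) if 0 else x for i,x in enumerate(a)]
cv2.imwrite("pics/m1.png",np.hstack([a[0][:480],]))
E
```

```text
(no output)
```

View pics/d1.png

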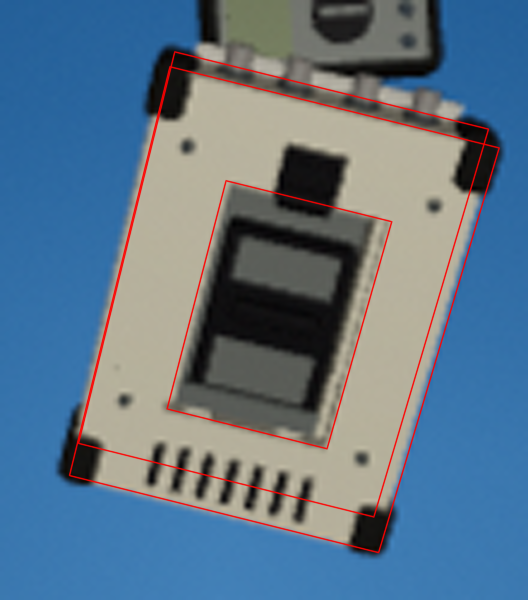

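View pics/d4.png

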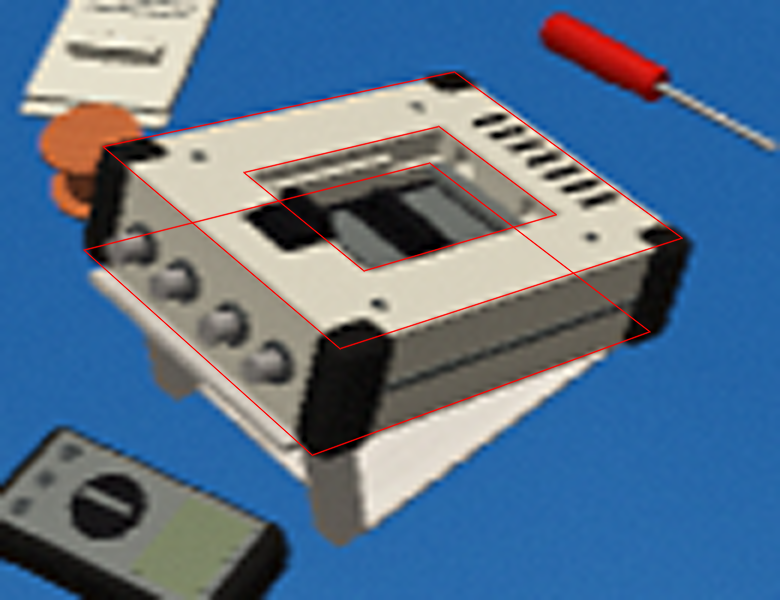

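View pics/d2.png

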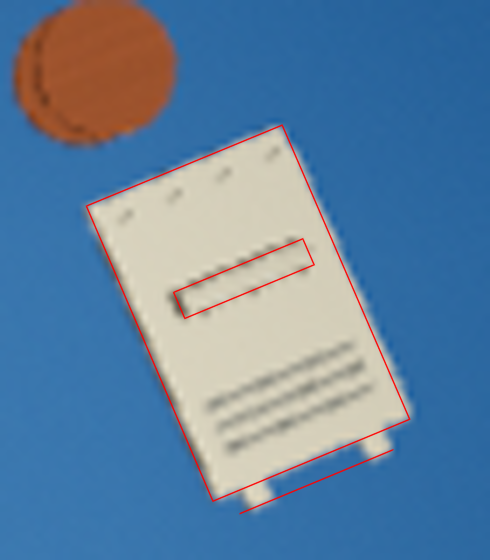

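View pics/d3.png

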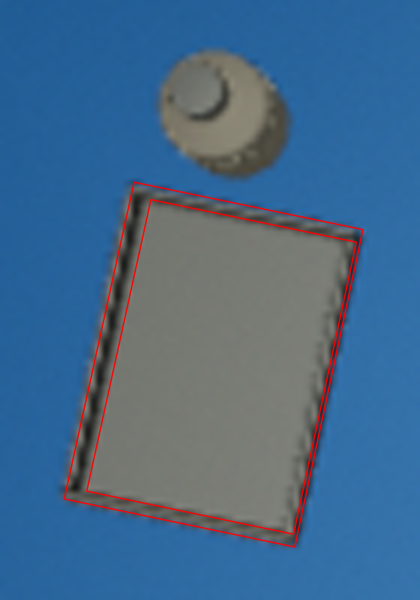

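```bash
python3 - <<'E'
from h import *
top=load("top0"); sc=load("scene0")
# curvature of mat edges: deviation from straight line
def curve(c,a,b,w=4):
    a=np.array(a,float);b=np.array(b,float);d=b-a;n=np.array([-d[1],d[0]])/np.linalg.norm(d)
    s=np.arange(-w,w+.01,.1);ts=np.linspace(.02,.98,60);out=[]
    for t in ts:
        pp=(a+t*d)[None]+s[:,None]*n
        v=cv2.remap(c.g,pp[None,:,0].astype(np.float32),pp[None,:,1].astype(np.float32),cv2.INTER_CUBIC)[0]
        out.append(s[np.argmax(np.linalg.norm(np.gradient(v,axis=0),axis=1))])
    out=np.array(out);k=np.polyfit(ts,out,1);print(np.array([np.median((out-np.polyval(k,ts))[i:i+6]) for i in range(0,60,6)]).round(2))
curve(top,(155,343),(523,351)); curve(top,(166,60),(523,66)); curve(top,(523,66),(523,350)); curve(top,(166,60),(155,343))
curve(sc,(255,111),(486,201));curve(sc,(255,111),(130,202))
E=rect(-125,125,-95,95,0); Bq=rect(-70,70,-48.5,48.5,0)
sh=lambda e,f:(e[0]+(e[1]-e[0])*f,e[1]-(e[1]-e[0])*f)
# rect edges:0: y=-95 ;1: x=+;2:y=+95;3:x=-125
q0=[618.5,-21.7,-.2195]
print("scene only"); 
ed=[(sc,*sh(E[0],.2)),(sc,*sh(E[2],.25)),(sc,*sh(E[3],.2)),(sc,*sh(Bq[3],.1)),(sc,*sh(Bq[0],.1)),(sc,*sh(Bq[2],.15))]
edgefit(scopeT,q0,ed)
print("top only"); ed2=[(top,*sh(E[0],.2)),(top,*sh(E[2],.2)),(top,*sh(E[3],.2)),(top,*sh(Bq[3],.15)),(top,*sh(Bq[0],.15)),(top,*sh(Bq[2],.15))]
edgefit(scopeT,q0,ed2)
print("both");edgefit(scopeT,q0,ed+ed2)
C=rect(-68.5,68.5,-46,46,9)
print("cover");qc=edgefit(flatT,[523.3,-328,.4155],[(top,*sh(e,.1)) for e in C])
T=rect(-80,80,-58,58,30)
print("tray");edgefit(flatT,[518,314,-.1795],[(top,*sh(e,.1)) for e in T])
edgefit(flatT,[518,314,-.1795],[(sc,*sh(e,.1)) for e in T])
edgefit(flatT,[518,314,-.1795],[(c,*sh(e,.1)) for c in (top,sc) for e in T])
E
```

```text
[-0.06 -0.11  0.23  0.06 -0.16 -0.11  0.02  0.07 -0.1   0.09]
[-0.25  0.05  0.11 -0.14  0.06 -0.05  0.12  0.44  0.46  0.93]
[ 0.52 -0.21 -0.06 -0.02  0.09  0.27 -0.12 -0.17  0.01  0.01]
[ 0.04  0.28  0.21  0.27  0.32  0.25 -2.21  0.38  0.38  0.41]
[ 0.08  0.1   0.23 -0.04  0.23  0.11  0.13  0.07  0.14  0.02]
[-0.59 -0.06 -0.02  0.11  0.24  0.37  0.31  0.33  0.32  0.3 ]
scene only
q [ 6.101518e+02 -1.371360e+01 -2.007000e-01]
0 res 0.07 grad 12.2
1 res 0.02 grad 11.1
2 res 1.79 grad 10.4
3 res -1.51 grad 7.9
4 res 0.00 grad 11.3
5 res 0.04 grad 10.8
top only
q [ 6.188498e+02 -1.926850e+01 -2.119000e-01]
0 res -0.15 grad 6.8
1 res -0.14 grad 6.4
2 res -0.11 grad 5.7
3 res 0.09 grad 4.3
4 res 2.75 grad 10.0
5 res 2.55 grad 8.9
both
q [ 6.184088e+02 -1.917190e+01 -2.147000e-01]
0 res -0.01 grad 12.3
1 res 0.09 grad 11.3
2 res -0.19 grad 10.1
3 res -0.29 grad 6.5
4 res -0.00 grad 11.3
5 res -0.11 grad 12.8
6 res -0.20 grad 6.8
7 res -0.20 grad 6.6
8 res 0.11 grad 5.7
9 res 0.21 grad 4.3
10 res 2.60 grad 10.1
11 res 2.60 grad 8.8
cover
q [ 5.238290e+02 -3.295844e+02  4.155000e-01]
0 res -0.10 grad 9.0
1 res 0.00 grad 9.1
2 res -0.10 grad 8.9
3 res -0.00 grad 5.8
tray
q [ 5.164824e+02  3.105309e+02 -1.795000e-01]
0 res 1.00 grad 5.4
1 res 0.10 grad 4.0
2 res 1.00 grad 5.7
3 res 0.10 grad 4.2
q [ 5.208479e+02  3.209157e+02 -1.825000e-01]
0 res 0.81 grad 7.5
1 res 0.70 grad 4.9
2 res 0.69 grad 7.3
3 res 0.90 grad 7.8
q [ 5.178265e+02  3.154476e+02 -1.718000e-01]
0 res -0.62 grad 5.3
1 res 0.18 grad 4.0
2 res 2.62 grad 5.8
3 res 0.02 grad 4.0
4 res 2.27 grad 7.6
5 res 0.57 grad 4.6
6 res -1.08 grad 7.3
7 res 1.34 grad 8.0
```

```bash
cat >> h.py <<'E'
def sh(e,f): return (e[0]+(e[1]-e[0])*f,e[1]-(e[1]-e[0])*f)
import json
def W(E,R,t): return [(R@a+t,R@b+t) for a,b in E]
def toolR(Robj,zsign=1):
    "tool y = -obj z ; tool z = zsign*obj x"
    y=-Robj[:,2]; z=zsign*Robj[:,0]; return np.column_stack([np.cross(y,z),y,z])
def move(cp,cR,p,R):
    d=(np.array(p)-cp)/10; rv=Ro.from_matrix(R@cR.T).as_rotvec()
    return d.round(3),rv.round(4)
def eul(r): return Ro.from_euler("xyz",r).as_matrix()
E
python3 - <<'E'
from h import *
top=load("top0"); sc=load("scene0")
E=rect(-125,125,-95,95,0); Bq=rect(-70,70,-48.5,48.5,0)
q0=[618.5,-19.7,-.2147]
ed=[(sc,*sh(E[0],.2)),(sc,*sh(E[2],.25)),(sc,*sh(E[3],.2)),(sc,*sh(Bq[3],.1)),(sc,*sh(Bq[0],.1)),(sc,*sh(Bq[2],.15))]
ed2=[(top,*sh(E[0],.2)),(top,*sh(E[2],.2)),(top,*sh(E[3],.2)),(top,*sh(Bq[3],.15))]
q=edgefit(scopeT,q0,ed+ed2)
R,t=scopeT(*q); 
EE=E+Bq+rect(-125,125,-101,101,-64)
pk=rect(-68.5,41.5,-39,39,-26)+rect(-11.5,.5,-25,25,-12)
draw(top,W(EE+pk,R,t),(295,110,405,235),4.8,"pics/e1.png")
draw(sc,W(EE+pk,R,t),(210,165,340,265),6,"pics/e4.png")
for n,uv,z in(("bottle",(231,164.5),130),("spool",(429,180),42),("sd",(365,264),12),("meter",(362,112),30)): print(n,top.onplane(uv,z))
R,t=flatT(518.2,314.6,-.18); TT=rect(-80,80,-58,58,30)+rect(-80,80,-58,58,0)
draw(sc,W(TT,R,t),(330,200,430,290),6,"pics/e3.png")
E
```

```text
q [ 6.18381e+02 -1.91188e+01 -2.16800e-01]
0 res 0.00 grad 12.1
1 res 0.01 grad 11.2
2 res -0.28 grad 10.0
3 res -0.18 grad 6.5
4 res -0.10 grad 11.4
5 res 0.01 grad 13.2
6 res -0.21 grad 6.7
7 res -0.28 grad 6.4
8 res 0.13 grad 5.7
9 res 0.23 grad 4.4
bottle [639.45342988 314.55216299 130.        ]
spool [ 620.9896435  -255.60197406   42.        ]
sd [368.14557893 -74.87969936  12.        ]
meter [822.7510977  -55.78841458  30.        ]
```

View pics/e1.png

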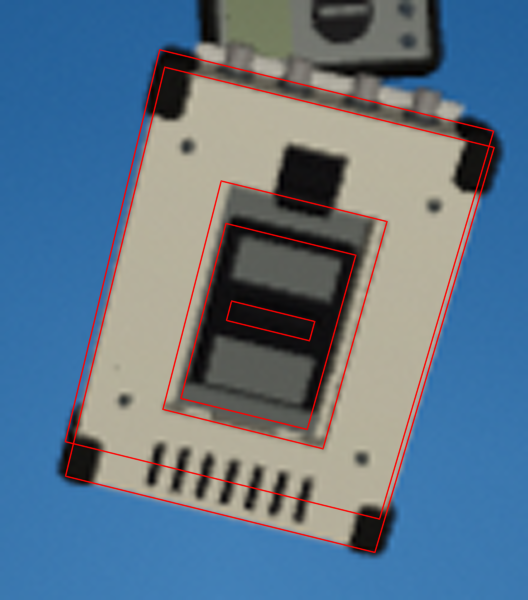

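View pics/e4.png

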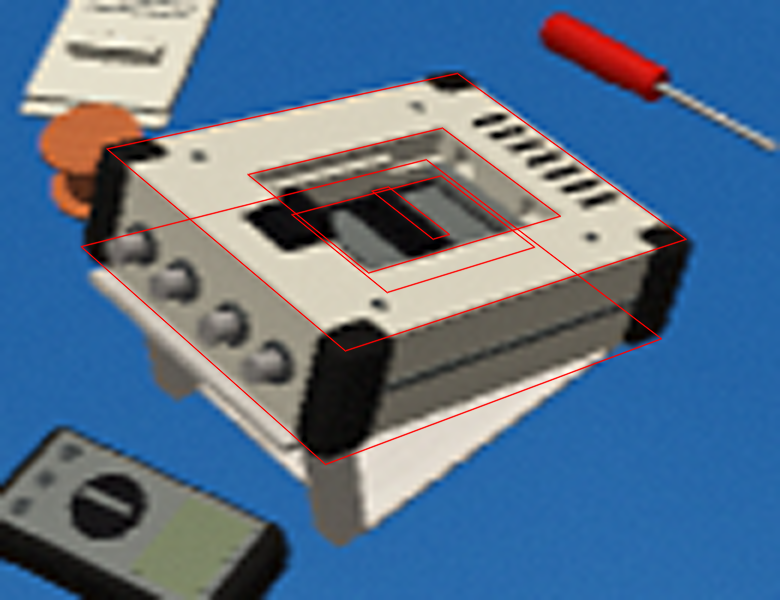

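View pics/e3.png

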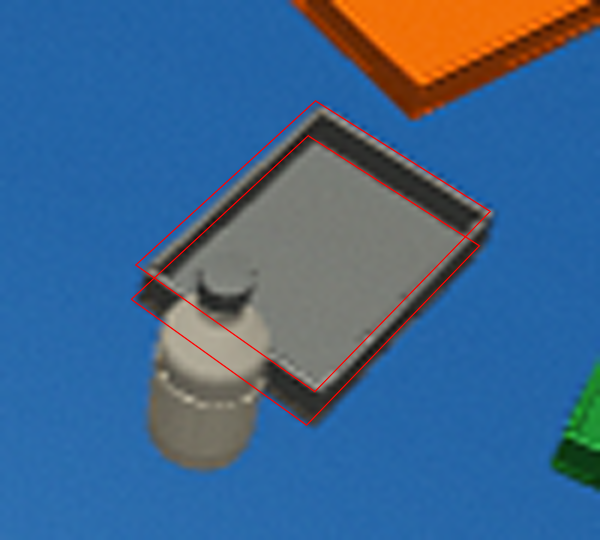

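```bash
python3 - <<'E'
from h import *
top=load("top0")
E=rect(-125,125,-95,95,0)+rect(-70,70,-48.5,48.5,0)+rect(-30,70,-43,43,-9)
for i,q in enumerate([(618.4,-19.1,-.2168),(618.4,-20.8,-.2168)]):
    R,t=scopeT(*q)
    draw(top,W(E,R,t),(305,130,400,190),8,f"pics/z{i}.png")
    draw(top,W(E,R,t),(305,175,400,230),8,f"pics/y{i}.png")
E
```

```text
(no output)
```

View pics/z0.png

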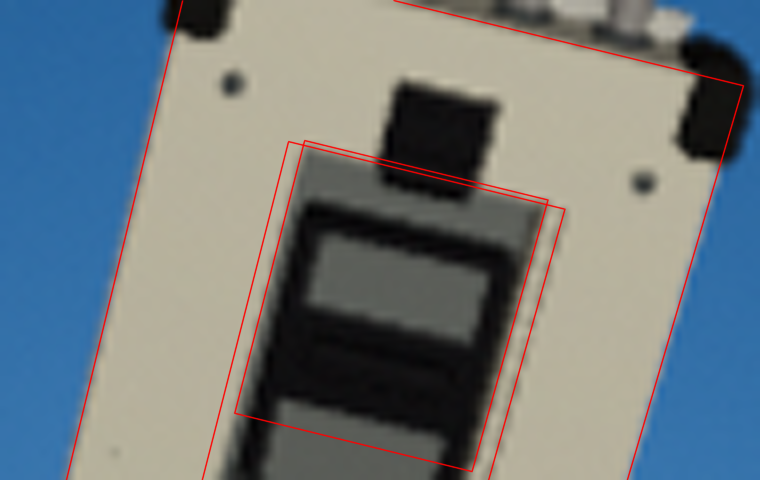

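View pics/y0.png

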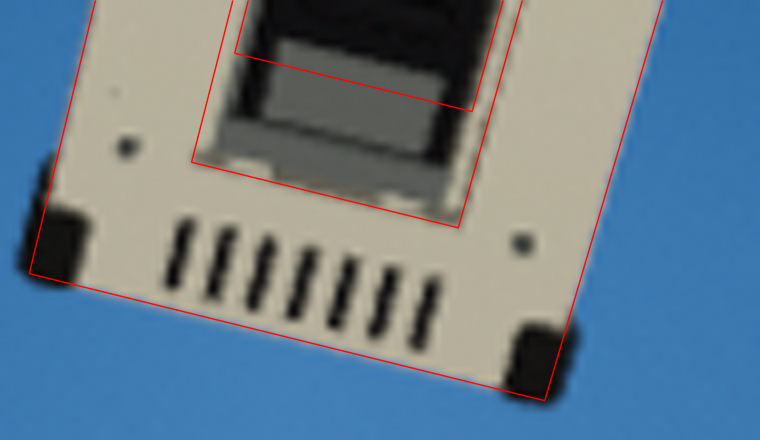

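The refit lands on both panel edges, the bay rim and the ledges to well under a pixel, about 0.5 mm: scope at (618.4, -19.1), yaw -0.217. Next I'll compute the first move.

```bash
cat > plan.py <<'E'
from h import *
SQ=(618.4,-19.1,-.2168); CQ=(523.8,-329.6,.4155); TQ=(517.8,315.5,-.18)
SR,St=scopeT(*SQ)
def sp(x,y,z): return SR@np.array([x,y,z],float)+St
TS=toolR(SR)
E
python3 - <<'E'
from plan import *
cp=np.array([238.538,604.663,231.313]); cR=eul([-np.pi/2,0,-.3758])
for zs in(1,-1):
    T=toolR(SR,zs); print(zs,Ro.from_matrix(T).as_euler("xyz"))
    print(move(cp,cR,sp(-5.5,0,66),T), sp(-5.5,0,66), np.linalg.norm(Ro.from_matrix(T@cR.T).as_rotvec()))
print("down to", (sp(-5.5,0,-24)-sp(-5.5,0,66))/10, "slide17",SR[:,0]*1.7)
E
```

```text
1 [-1.18682389e+00  2.22044605e-16 -1.78759633e+00]
(array([ 35.074, -61.735,  -5.218]), array([ 0.1961, -0.3685, -1.3932])) [589.2745994  -12.68478699 179.13379814] 1.4543752078410053
-1 [-1.95476876e+00  2.22044605e-16  1.35399633e+00]
(array([ 35.074, -61.735,  -5.218]), array([-0.3847, -0.2047,  1.7061])) [589.2745994  -12.68478699 179.13379814] 1.7609140003909947
down to [ 3.29253613 -0.72521992 -8.34465469] slide17 [ 1.53931466 -0.33905221  0.63683121]
```

Request:
{"method": "servo_tool", "body": {
  "increments": [
    {"dx": 2,"dy": -3.5,"dz": 0,"ax": 0.011,"ay": -0.021,"az": -0.078,"claw": 0},
    {"dx": 4,"dy": -7,"ax": 0.022,"ay": -0.041,"az": -0.157,"claw": 0},
    {"dx": 6,"dy": -10.5,"ax": 0.033,"ay": -0.062,"az": -0.235,"claw": 0},
    {"dx": 8,"dy": -14,"ax": 0.044,"ay": -0.083,"az": -0.313,"claw": 0},
    {"dx": 10,"dy": -17.5,"ax": 0.055,"ay": -0.104,"az": -0.392,"claw": 0},
    {"dx": 12,"dy": -21,"ax": 0.066,"ay": -0.124,"az": -0.47,"claw": 0},
    {"dx": 14,"dy": -24.5,"ax": 0.077,"ay": -0.145,"az": -0.548,"claw": 0},
    {"dx": 16,"dy": -28,"ax": 0.088,"ay": -0.166,"az": -0.627,"claw": 0}
  ]
}}

```text
invalid input at $.increments[1]: expected keys dx, dy, dz, ax, ay, az, claw
```

All the keys are required.

Request:
{"method": "servo_tool", "body": {
  "increments": [
    {"dx": 2,"dy": -3.5,"dz": 0,"ax": 0.011,"ay": -0.021,"az": -0.078,"claw": 0},
    {"dx": 4,"dy": -7,"dz": 0,"ax": 0.022,"ay": -0.041,"az": -0.157,"claw": 0},
    {"dx": 6,"dy": -10.5,"dz": 0,"ax": 0.033,"ay": -0.062,"az": -0.235,"claw": 0},
    {"dx": 8,"dy": -14,"dz": 0,"ax": 0.044,"ay": -0.083,"az": -0.313,"claw": 0},
    {"dx": 10,"dy": -17.5,"dz": 0,"ax": 0.055,"ay": -0.104,"az": -0.392,"claw": 0},
    {"dx": 12,"dy": -21,"dz": 0,"ax": 0.066,"ay": -0.124,"az": -0.47,"claw": 0},
    {"dx": 14,"dy": -24.5,"dz": 0,"ax": 0.077,"ay": -0.145,"az": -0.548,"claw": 0},
    {"dx": 16,"dy": -28,"dz": 0,"ax": 0.088,"ay": -0.166,"az": -0.627,"claw": 0}
  ]
}}

```text
clock: 0.77
eef_pos: [398.9, 322.6, 231.3]
tool_rot: [-1.399, -0.071, -1.014]
force: [0.4, 0.2, 0.1]
width: 42.8
```

```bash
cat >> plan.py <<'E'
def getc(): return [np.array(v) for v in pickle.load(open("cmd.pkl","rb"))]
def setc(p,R): pickle.dump((np.array(p),np.array(R)),open("cmd.pkl","wb"))
def app(dx,dy,dz,ax=0,ay=0,az=0):
    p,R=getc(); setc(p+10*np.array([dx,dy,dz]),Ro.from_rotvec([ax,ay,az]).as_matrix()@R)
def meas():
    from cell import read_state
    s=read_state(); p,R=getc(); m=eul(s["tool_rot"])
    print("clk %.2f w %.1f"%(s["clock"],s["width"]),"pos",s["eef_pos"].round(2),"err(meas-cmd) mm",(s["eef_pos"]-p).round(2),"rot",Ro.from_matrix(m@R.T).as_rotvec().round(4),"F",s["force"].round(1))
    print("  scope coords of TCP",(SR.T@(s["eef_pos"]-St)).round(2))
    return s
def to(p,R): 
    c=getc(); d,r=move(c[0],c[1],p,R); print("MOVE",d,r,"deg %.1f"%np.degrees(np.linalg.norm(r)))
E
python3 - <<'E'
from plan import *
setc([238.538,604.663,231.313],eul([-np.pi/2,0,-.3758])); app(16,-28,0,.088,-.166,-.627)
meas(); to(sp(-5.5,0,80),TS)
E
```

```text
clk 0.77 w 42.8 pos [398.92 322.6  231.26] err(meas-cmd) mm [ 0.38 -2.06 -0.06] rot [ 0.0003 -0.0007 -0.0038] F [0.4 0.2 0.1]
  scope coords of TCP [-225.21  286.49  210.98]
MOVE [ 18.561 -33.622  -3.92 ] [ 0.1082 -0.2027 -0.7661] deg 45.8
```

Request:
{"method": "servo_tool", "body": {
  "increments": [
    {"dx": 2.2,"dy": -4,"dz": 0,"ax": 0.013,"ay": -0.024,"az": -0.091,"claw": 0},
    {"dx": 4.4,"dy": -8,"dz": 0,"ax": 0.026,"ay": -0.048,"az": -0.182,"claw": 0},
    {"dx": 6.6,"dy": -12,"dz": 0,"ax": 0.039,"ay": -0.072,"az": -0.273,"claw": 0},
    {"dx": 8.8,"dy": -16,"dz": 0,"ax": 0.052,"ay": -0.096,"az": -0.364,"claw": 0},
    {"dx": 11,"dy": -20,"dz": 0,"ax": 0.064,"ay": -0.121,"az": -0.456,"claw": 0},
    {"dx": 13.2,"dy": -24,"dz": 0,"ax": 0.077,"ay": -0.145,"az": -0.547,"claw": 0},
    {"dx": 15.4,"dy": -28,"dz": 0,"ax": 0.09,"ay": -0.169,"az": -0.638,"claw": 0},
    {"dx": 17.2,"dy": -31.5,"dz": 0,"ax": 0.101,"ay": -0.189,"az": -0.715,"claw": 0}
  ]
}}

```text
clock: 1.43
eef_pos: [558.8, 30.6, 231.0]
tool_rot: [-1.199, -0.009, -1.74]
force: [0.1, 0.4, -0.3]
width: 42.6
```

```bash
python3 - <<'E'
from plan import *
app(17.2,-31.5,0,.101,-.189,-.715)
meas(); to(sp(-5.5,0,50),TS)
E
```

```text
clk 1.43 w 42.6 pos [558.77  30.62 231.03] err(meas-cmd) mm [-11.76  20.96  -0.28] rot [ 0.0004 -0.0003 -0.0038] F [ 0.1  0.4 -0.3]
  scope coords of TCP [-22.31  35.73 128.76]
MOVE [ 2.459 -2.364 -6.701] [ 0.0071 -0.0137 -0.0511] deg 3.1
```

Request:
{"method": "servo_tool", "body": {
  "increments": [
    {"dx": 0.6,"dy": -0.6,"dz": -1.7,"ax": 0.0018,"ay": -0.0034,"az": -0.0128,"claw": 0},
    {"dx": 1.2,"dy": -1.2,"dz": -3.4,"ax": 0.0036,"ay": -0.0068,"az": -0.0256,"claw": 0},
    {"dx": 1.8,"dy": -1.8,"dz": -5.1,"ax": 0.0054,"ay": -0.0102,"az": -0.0384,"claw": 0},
    {"dx": 2.46,"dy": -2.36,"dz": -6.7,"ax": 0.0071,"ay": -0.0137,"az": -0.0511,"claw": 0},
    {"dx": 2.46,"dy": -2.36,"dz": -6.7,"ax": 0.0071,"ay": -0.0137,"az": -0.0511,"claw": 0}
  ]
}}

```text
clock: 1.85
eef_pos: [578.5, 12.9, 169.6]
tool_rot: [-1.197, 0.003, -1.782]
force: [-0.1, 0.7, -0.6]
width: 42.9
```

```bash
python3 - <<'E'
from plan import *
app(2.46,-2.36,-6.7,.0071,-.0137,-.0511)
meas()
E
```

```text
clk 1.85 w 42.9 pos [578.47  12.86 169.59] err(meas-cmd) mm [-16.67  26.8    5.28] rot [0.0049 0.0089 0.0059] F [-0.1  0.7 -0.6]
  scope coords of TCP [-23.96  22.63  63.16]
```

Request:
{"method": "servo_tool", "body": {
  "increments": [
    {"dx": 0,"dy": 0,"dz": 0,"ax": 0,"ay": 0,"az": 0,"claw": 0},
    {"dx": 0,"dy": 0,"dz": 0,"ax": 0,"ay": 0,"az": 0,"claw": 0}
  ]
}}

```text
clock: 2.02
eef_pos: [577.9, 13.1, 169.7]
tool_rot: [-1.198, 0.002, -1.781]
force: [1.3, 0.1, 0.6]
width: 42.6
```

```bash
cat >> plan.py <<'E'
def sync():
    from cell import read_state
    s=read_state(); setc(s["eef_pos"],eul(s["tool_rot"]))
E
python3 - <<'E'
from plan import *
sync();meas();print(eul([0,0,0])[0,0]);to(sp(-5.5,0,30),TS); print(sp(-5.5,0,-24)-sp(-5.5,0,30))
E
```

```text
clk 2.02 w 42.6 pos [577.92  13.07 169.7 ] err(meas-cmd) mm [0. 0. 0.] rot [0. 0. 0.] F [1.3 0.1 0.6]
  scope coords of TCP [-24.45  22.71  63.48]
1.0
MOVE [ 2.452 -2.866 -2.394] [-0.004  -0.0104 -0.0061] deg 0.7
[ 19.75521677  -4.3513195  -50.06792815]
```

Request:
{"method": "servo_tool", "body": {
  "increments": [
    {"dx": 0.6,"dy": -0.7,"dz": -0.6,"ax": -0.001,"ay": -0.0026,"az": -0.0015,"claw": 0},
    {"dx": 1.2,"dy": -1.4,"dz": -1.2,"ax": -0.002,"ay": -0.0052,"az": -0.003,"claw": 0},
    {"dx": 1.8,"dy": -2.1,"dz": -1.8,"ax": -0.003,"ay": -0.0078,"az": -0.0045,"claw": 0},
    {"dx": 2.45,"dy": -2.87,"dz": -2.4,"ax": -0.004,"ay": -0.0104,"az": -0.006,"claw": 0},
    {"dx": 2.45,"dy": -2.87,"dz": -2.4,"ax": -0.004,"ay": -0.0104,"az": -0.006,"claw": 0},
    {"dx": 2.45,"dy": -2.87,"dz": -2.4,"ax": -0.004,"ay": -0.0104,"az": -0.006,"claw": 0}
  ]
}}

```text
clock: 2.52
eef_pos: [604.3, -15.3, 149.2]
tool_rot: [-1.189, 0.001, -1.787]
force: [0.5, 1.2, 0.1]
width: 42.8
```

```bash
python3 - <<'E'
from plan import *
app(2.45,-2.87,-2.4,-.004,-.0104,-.006);meas();
from cell import *
for n in("top","scene"):
    i=get_image(n); pickle.dump(i,open(n+"1.pkl","wb"))
    c=Cam(i); draw(c,W(rect(-70,70,-48.5,48.5,0),SR,St),(295,110,405,235) if n=="top" else (210,120,340,265),4 if n=="top" else 4,f"pics/f_{n}.png")
E
```

```text
clk 2.52 w 42.8 pos [604.33 -15.35 149.21] err(meas-cmd) mm [1.91 0.28 3.51] rot [0.0014 0.0022 0.    ] F [0.5 1.2 0.1]
  scope coords of TCP [-2.55  0.64 32.53]
```

View pics/f_top.png

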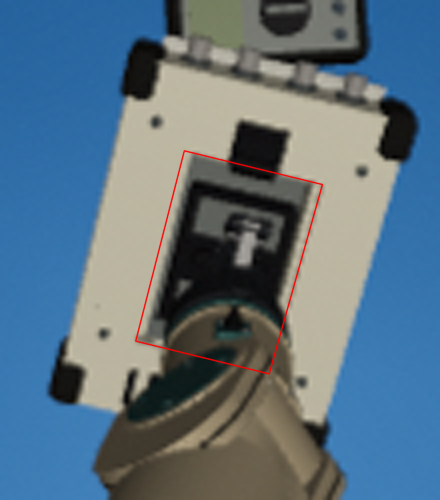

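View pics/f_scene.png

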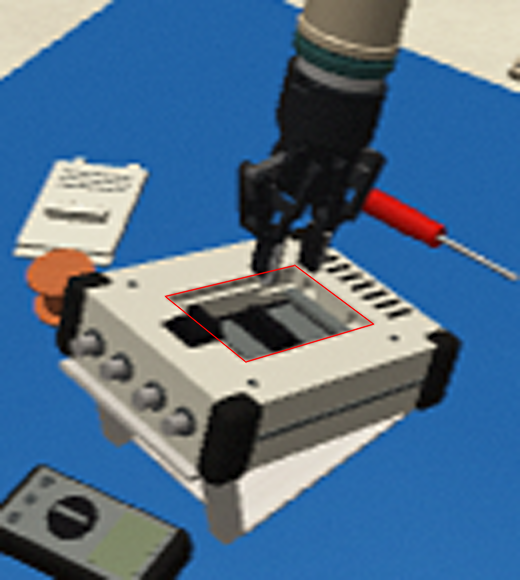

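The top view shows the gripper over the lower half of the bay. The scene view shows both fingers straddling the pack's bar line, above the panel. I'll descend in two stages.

```bash
python3 - <<'E'
from plan import *
sync();meas();to(sp(-5.5,0,-10),TS)
E
```

```text
clk 2.62 w 43.1 pos [604.02 -14.6  149.17] err(meas-cmd) mm [0. 0. 0.] rot [0. 0. 0.] F [0.3 0.6 0.2]
  scope coords of TCP [-2.99  1.3  32.67]
MOVE [ 1.306 -0.421 -4.05 ] [-0.0017 -0.0024 -0.0011] deg 0.2
```

Request:
{"method": "servo_tool", "body": {
  "increments": [
    {"dx": 0.25,"dy": -0.08,"dz": -0.8,"ax": 0,"ay": 0,"az": 0,"claw": 0},
    {"dx": 0.5,"dy": -0.16,"dz": -1.6,"ax": 0,"ay": 0,"az": 0,"claw": 0},
    {"dx": 0.75,"dy": -0.24,"dz": -2.4,"ax": -0.001,"ay": -0.001,"az": 0,"claw": 0},
    {"dx": 1.05,"dy": -0.33,"dz": -3.2,"ax": -0.0017,"ay": -0.0024,"az": -0.001,"claw": 0},
    {"dx": 1.3,"dy": -0.42,"dz": -4.05,"ax": -0.0017,"ay": -0.0024,"az": -0.001,"claw": 0},
    {"dx": 1.3,"dy": -0.42,"dz": -4.05,"ax": -0.0017,"ay": -0.0024,"az": -0.001,"claw": 0},
    {"dx": 1.3,"dy": -0.42,"dz": -4.05,"ax": -0.0017,"ay": -0.0024,"az": -0.001,"claw": 0}
  ]
}}

```text
clock: 3.2
eef_pos: [624.9, -18.8, 118.3]
tool_rot: [-1.211, -0.007, -1.791]
force: [-0.6, -0.1, 1.0]
width: 42.6
```

```bash
python3 - <<'E'
from plan import *
app(1.3,-.42,-4.05,-.0017,-.0024,-.001);meas();to(sp(-5.5,0,-24),TS)
sync();to(sp(-5.5,0,-24),TS)
E
```

```text
clk 3.20 w 42.6 pos [624.94 -18.78 118.31] err(meas-cmd) mm [7.92 0.02 9.65] rot [-0.0013  0.0247 -0.0032] F [-0.6 -0.1  1. ]
  scope coords of TCP [ 5.22  1.72 -3.93]
MOVE [ 0.518 -0.114 -1.298] [-0.     -0.     -0.0001] deg 0.0
MOVE [-0.274 -0.116 -2.263] [ 0.0013 -0.0247  0.0031] deg 1.4
```

```bash
python3 - <<'E'
from cell import *
s=read_state();print(s["qpos"].round(3),s["qd"].round(3),s["clock"])
lo=[-3.06,-.37,-1.25,.18,-1.1,.23,-2.94];hi=[3.06,2.12,1.32,2.47,4.24,1.98,2.94]
print((s["qpos"]-lo).round(2),(hi-s["qpos"]).round(2))
E
```

```text
[-0.403  0.694  0.5    2.046 -1.099  0.233  0.771] [-0.005 -0.017  0.006  0.012  0.     0.001  0.003] 3.2
[2.66 1.06 1.75 1.87 0.   0.   3.71] [3.46 1.43 0.82 0.42 5.34 1.75 2.17]
```

The hover fell short with no force on the tool: joints 5 and 6 sit on their limits (q5 = -1.10, q6 = 0.23). I'll identify the kinematics so I can route the wrist onto its other branch.

```bash
cat > kin.py <<'E'
from plan import *
import itertools
D=[([-1.26077252,0.62936145,0.03843555,1.5183906,-0.02698064,0.99631224,-0.01998539],[238.31444571,604.04377463,230.37183578],[-1.57274966,0,-.375793954])]
def log():
    from cell import read_state
    s=read_state(); L=pickle.load(open("log.pkl","rb")) if __import__("os").path.exists("log.pkl") else list(D)
    L.append((list(s["qpos"]),list(s["eef_pos"]),list(s["tool_rot"]))); pickle.dump(L,open("log.pkl","wb")); return L
SG=[-1,1,-1,1,-1,1,-1]
def fk(q,P,sg=SG,full=False):
    R=np.eye(3);p=np.array([0,0,P[0]]);
    L=[0,P[1],0,P[2],0,P[3]]
    Z=np.array([0,0,1.])
    for i in range(7):
        R=R@Ro.from_rotvec((np.array([0,0,1]) if i%2==0 else np.array([0,1,0]))*sg[i]*q[i]).as_matrix()
        if i==2: p=p+R@[P[4],P[5],P[1]]
        if i==4: p=p+R@[P[6],P[7],P[2]]
    p=p+R@[0,0,P[3]]
    return p,R
E
python3 - <<'E'
from kin import *
L=log()
best=[]
for sg in itertools.product([-1,1],repeat=7):
    if sg[1]!=1: continue
    Ms=[]
    Rs=[fk(q,[0]*8,sg)[1].T@eul(e) for q,p,e in L]
    ang=np.linalg.norm(Ro.from_matrix(Rs[0].T@Rs[1]).as_rotvec()); best.append((ang,sg,Rs[0].round(2).tolist()))
best.sort(key=lambda b:b[0])
for b in best[:5]:print(b)
E
```

```text
(np.float64(3.966002383429686e-05), (-1, 1, -1, 1, -1, 1, -1), [[-0.0, -0.0, -1.0], [-1.0, 0.0, 0.0], [0.0, 1.0, -0.0]])
(np.float64(0.3327136145405298), (1, 1, -1, 1, -1, 1, 1), [[-0.61, -0.0, 0.79], [0.79, -0.0, 0.61], [-0.0, 1.0, 0.0]])
(np.float64(0.6583331913197554), (-1, 1, -1, -1, 1, -1, 1), [[0.02, -0.95, -0.31], [-1.0, -0.02, -0.02], [0.02, 0.31, -0.95]])
(np.float64(0.6707810624529322), (-1, 1, -1, 1, 1, 1, 1), [[0.07, -0.0, -1.0], [-1.0, 0.05, -0.07], [0.05, 1.0, 0.0]])
(np.float64(0.8809334681005428), (1, 1, 1, 1, -1, 1, 1), [[-0.66, -0.0, 0.75], [0.75, -0.05, 0.66], [0.03, 1.0, 0.03]])
```

```bash
python3 - <<'E'
from kin import *
L=pickle.load(open("log.pkl","rb"))
def res(x,f):
    P=f(x); return np.concatenate([fk(q,P)[0]-p for q,p,e in L])
for f,x0 in ((lambda x:[x[0],x[1],x[2],x[3],0,0,0,0],[284,420,314,300]),(lambda x:[x[0],x[1],x[2],x[3],0,x[4],0,0],[284,420,314,300,0]),(lambda x:[x[0],x[1],x[2],x[3],0,x[4],0,x[5]],[284,420,314,300,0,0]),(lambda x:[x[0],x[1],x[2],x[3],x[4],0,x[5],0],[284,420,314,300,0,0])):
    s=least_squares(lambda x:res(x,f),x0);print(s.x.round(1),s.fun.round(2))
E
```

```text
[457.2 508.8 415.9 406.9] [-25.77   7.24   4.59   0.78  -0.29  -4.59]
[343.2 559.6 383.1 358.7 -27.1] [-0.64  0.99 -1.72 -0.43 -0.47  1.72]
[373.4 558.2 383.4 385.7 -17.8 -10.2] [-0. -0.  0. -0.  0. -0.]
[4063.6 -491.1 1910.8 1720.2 -186.5  935.4] [ 0. -0.  0. -0. -0. -0.]
```

```bash
cat >> kin.py <<'E'
PK=[373.4,558.2,383.4,385.7,0,-17.8,0,-10.2]
lo=np.array([-3.06,-.37,-1.25,.18,-1.1,.23,-2.94]);hi=np.array([3.06,2.12,1.32,2.47,4.24,1.98,2.94])
MT=np.array([[0,0,-1],[-1,0,0],[0,1,0.]])
def fkt(q,P=None):
    p,R=fk(q,PK if P is None else P); return p,R@MT
def ik(p,R,q0,q3=None,m=0.05):
    def r(q):
        a,B=fkt(q); e=Ro.from_matrix(R@B.T).as_rotvec()
        o=np.concatenate([(a-p)/100,e*3]); 
        return np.append(o,0 if q3 is None else (q[2]-q3)*1)
    s=least_squares(r,np.clip(q0,lo+m+.001,hi-m-.001),bounds=(lo+m,hi-m)); return s.x,np.abs(s.fun[:6]).max()
def allik(p,R,n=40,seed=0,m=.05):
    rng=np.random.default_rng(seed);out=[]
    for i in range(n):
        q,e=ik(p,R,rng.uniform(lo+.1,hi-.1),m=m)
        if e<1e-3: out.append(q)
    return np.array(out)
E
python3 - <<'E'
from kin import *
np.set_printoptions(linewidth=150,suppress=True)
def rep(n,p,R):
    for zs in(1,-1):
        T=toolR(R,zs);S=allik(p,T)
        print(n,zs,len(S)); 
        if len(S): 
            S=S[np.argsort(S[:,4])]; print(S[::max(1,len(S)//6)].round(2))
rep("pack",sp(-5.5,0,-24),SR)
rep("packhi",sp(15,0,90),SR)
th=np.radians(14); RC=SR@Ro.from_euler("y",-th).as_matrix()
pc=SR@(np.array([-70,0,-6.5])+Ro.from_euler("y",-th).as_matrix()@np.array([85,0,2+4.5+2]))+St
rep("cover14",pc,RC)
FR,ft=flatT(*TQ); rep("tray",FR@[8,0,33]+ft,FR)
CR,ct=flatT(*CQ); rep("coverpick",CR@[15,0,11]+ct,CR)
E
```

```text
pack 1 17
[[ 0.47  0.8  -0.82  2.14  1.66  0.65 -1.8 ]
 [ 0.33  0.73 -0.58  2.14  1.66  0.48 -1.84]
 [ 0.56  0.88 -0.99  2.14  1.66  0.81 -1.78]
 [ 0.3   0.72 -0.53  2.14  1.66  0.44 -1.86]
 [ 0.25  0.7  -0.45  2.14  1.67  0.39 -1.87]
 [ 0.24  0.7  -0.44  2.14  1.67  0.38 -1.88]
 [ 0.17  0.68 -0.33  2.14  1.69  0.31 -1.91]
 [ 0.15  0.68 -0.3   2.14  1.69  0.29 -1.91]
 [ 0.14  0.68 -0.29  2.14  1.7   0.28 -1.92]]
pack -1 22
[[ 0.45  0.79 -0.78  2.14  1.66  0.63  1.33]
 [ 0.5   0.83 -0.88  2.14  1.66  0.71  1.35]
 [ 0.32  0.73 -0.57  2.14  1.66  0.47  1.29]
 [ 0.23  0.7  -0.43  2.14  1.67  0.37  1.26]
 [ 0.18  0.69 -0.35  2.14  1.68  0.32  1.24]
 [ 0.16  0.68 -0.32  2.14  1.69  0.3   1.23]
 [ 0.15  0.68 -0.3   2.14  1.69  0.29  1.23]
 [ 0.14  0.68 -0.3   2.14  1.7   0.29  1.22]]
packhi 1 27
[[-0.69  0.62  0.91  2.07 -1.05  0.47  0.73]
 [-0.5   0.51  0.59  2.07 -0.64  0.31  0.33]
 [-0.44  0.49  0.5   2.08 -0.49  0.28  0.19]
 [ 0.11  0.44 -0.28  2.11  0.81  0.34 -1.07]
 [ 0.27  0.46 -0.49  2.11  0.99  0.42 -1.23]
 [ 0.45  0.52 -0.76  2.11  1.14  0.54 -1.38]
 [ 0.59  0.6  -1.    2.11  1.2
[... 1664 characters left out ...]
 0.99 -0.86  1.79  0.99  0.86  1.53]]
coverpick 1 26
[[ 0.13  1.01  0.66  1.7  -0.88  0.75  1.66]
 [ 0.4   0.9   0.17  1.72 -0.26  0.55  1.14]
 [ 0.51  0.88 -0.02  1.72  0.03  0.53  0.88]
 [ 0.74  0.91 -0.4   1.74  0.57  0.61  0.42]
 [ 0.84  0.95 -0.58  1.74  0.77  0.69  0.26]
 [ 0.9   0.98 -0.68  1.74  0.87  0.75  0.18]
 [ 1.03  1.09 -0.95  1.75  1.1   0.95  0.02]]
coverpick -1 19
[[ 0.04  1.09  0.85  1.7  -1.05  0.87 -1.36]
 [ 0.16  0.99  0.59  1.7  -0.8   0.71 -1.54]
 [ 0.31  0.92  0.31  1.71 -0.46  0.58 -1.83]
 [ 0.51  0.88 -0.02  1.72  0.03  0.53 -2.25]
 [ 0.67  0.89 -0.29  1.73  0.42  0.57 -2.59]
 [ 0.74  0.91 -0.4   1.74  0.57  0.61 -2.72]
 [ 0.84  0.95 -0.58  1.74  0.77  0.69 -2.89]]
```

```bash
cat >> kin.py <<'E'
def jac(q):
    J=np.zeros((6,7));p0,R0=fkt(q);h=1e-5
    for i in range(7):
        d=np.array(q,float);d[i]+=h;p,R=fkt(d)
        J[:3,i]=(p-p0)/h/1000*1.; J[3:,i]=Ro.from_matrix(R@R0.T).as_rotvec()/h
    return J
def sim(q,p,R,n=60,home=None,k=0.0,lam=.02,m=0.0):
    "min-norm path from current to target, straight line/slerp"
    q=np.array(q,float);p0,R0=fkt(q);rv=Ro.from_matrix(R@R0.T).as_rotvec()
    tr=[q.copy()]
    for s in range(1,n+1):
        pt=p0+(p-p0)*s/n;Rt=Ro.from_rotvec(rv*s/n).as_matrix()@R0
        for _ in range(2):
            a,B=fkt(q);e=np.concatenate([(pt-a)/1000,Ro.from_matrix(Rt@B.T).as_rotvec()])
            J=jac(q);Ji=J.T@np.linalg.inv(J@J.T+lam**2*np.eye(6)*.01)
            dq=Ji@e
            if home is not None: dq+=(np.eye(7)-Ji@J)@((home-q)*k)
            q=np.clip(q+dq,lo+m,hi-m)
        tr.append(q.copy())
    return np.array(tr)
E
python3 - <<'E'
from kin import *
np.set_printoptions(linewidth=150,suppress=True)
q0=np.array([-1.261,.628,.038,1.517,-.027,.996,-.02])
R0=fkt(q0)[1]
for k,home in ((0,None),(.02,q0),(.05,q0),(.05,(lo+hi)/2),(.02,(lo+hi)/2)):
    p1=np.array([398.5,324.7,231.3]);A=Ro.from_rotvec([.088,-.166,-.627]).as_matrix()@R0
    t=sim(q0,p1,A,16,home,k)
    t2=sim(t[-1],sp(-5.5,0,66),TS,16,home,k)
    t3=sim(t2[-1],sp(-5.5,0,30),TS,8,home,k)
    t4=sim(t3[-1],sp(-5.5,0,0),TS,8,home,k)
    print(k);print(np.array([t[-1],t2[-1],t3[-1],t4[-1]]).round(2))
E
```

```text
0
[[-1.06  0.38  0.32  2.05 -0.02  0.57 -0.18]
 [-0.32  0.5   0.31  2.14 -0.25  0.23 -0.05]
 [-0.28  0.57  0.26  2.13 -0.31  0.23  0.01]
 [-0.24  0.62  0.23  2.12 -0.4   0.23  0.1 ]]
0.02
[[-1.06  0.38  0.32  2.05 -0.03  0.57 -0.18]
 [-0.33  0.5   0.32  2.14 -0.27  0.23 -0.04]
 [-0.28  0.57  0.27  2.13 -0.33  0.23  0.03]
 [-0.24  0.62  0.23  2.12 -0.4   0.23  0.1 ]]
0.05
[[-1.06  0.38  0.32  2.05 -0.03  0.57 -0.18]
 [-0.33  0.5   0.32  2.13 -0.28  0.23 -0.02]
 [-0.28  0.57  0.27  2.13 -0.33  0.23  0.03]
 [-0.24  0.62  0.22  2.12 -0.38  0.23  0.08]]
0.05
[[-0.54  0.37 -0.37  2.06  0.43  0.63 -0.65]
 [-0.09  0.48 -0.01  2.16  0.71  0.23 -1.  ]
 [-0.13  0.55  0.06  2.16  0.87  0.23 -1.15]
 [-0.15  0.61  0.11  2.15  1.1   0.23 -1.39]]
0.02
[[-0.77  0.36 -0.07  2.06  0.25  0.59 -0.46]
 [-0.17  0.48  0.1   2.15  0.45  0.23 -0.74]
 [-0.17  0.55  0.11  2.15  0.6   0.23 -0.9 ]
 [-0.18  0.61  0.14  2.15  0.81  0.23 -1.1 ]]
```

```bash
cat > s1.py <<'E'
from kin import *
np.set_printoptions(linewidth=150,suppress=True)
q=np.array([-0.403,0.694,0.5,2.046,-1.099,0.233,0.771])
yaw=SQ[2]
def lean(fwd,right):  # tool tip direction leaned fwd (outward) & to -y, radians, from down; keep jaw yaw
    # rotate flat tool frame
    F=toolR(Ro.from_euler("z",yaw).as_matrix()); return Ro.from_rotvec(Ro.from_euler("z",yaw).as_matrix()@[-right,-fwd,0]).as_matrix()@F
r=np.radians
if __name__=="__main__":
    print(lean(r(22),0)-TS)
    for back,right,rad in ((0,35,520),(0,45,520),(-20,40,520),(-20,40,450),(0,55,520),(-10,45,480)):
        print("case",back,right,rad); qq=q
        for n,p,R in (("up",np.array([580,-10,200]),lean(r(15),0)),("dn",np.array([rad,0,260]),lean(r(back),0)),("B",np.array([rad,0,260]),lean(r(back),r(right))),("B2",np.array([rad,0,260]),lean(r(15),r(right))),("C",sp(-5.5,0,90),TS),("D",sp(-5.5,0,-24),TS),("E",sp(12,0,100),TS)):
            t=sim(qq,p,R,24);qq=t[-1];a,B=fkt(qq);print(n,qq.round(2),"q6min %.2f"%t[:,5].min(),"err %.1f"%np.linalg.norm(a-p),np.degrees(np.linalg.norm(Ro.from_matrix(R@B.T).as_rotvec())).round(1))
E
python3 s1.py
```

```text
[[ 0.  0.  0.]
 [ 0.  0.  0.]
 [-0.  0.  0.]]
case 0 35 520
up [-0.63  0.61  0.85  2.   -0.81  0.57  0.51] q6min 0.23 err 0.0 0.0
dn [-0.67  0.6   0.98  1.83 -0.58  1.03  0.33] q6min 0.57 err 0.0 0.0
B [-1.01  0.96  1.19  1.68 -0.29  1.15 -0.05] q6min 1.03 err 0.0 0.0
B2 [-1.19  0.95  1.29  1.9  -0.32  0.83 -0.11] q6min 0.83 err 0.0 0.0
C [-0.53  0.5   0.6   2.12 -0.72  0.27  0.41] q6min 0.27 err 0.0 0.0
D [-0.24  0.67  0.25  2.1  -1.1   0.23  0.88] q6min 0.23 err 67.7 11.0
E [-0.62  0.53  0.76  2.08 -0.83  0.38  0.52] q6min 0.23 err 0.0 0.0
case 0 45 520
up [-0.63  0.61  0.85  2.   -0.81  0.57  0.51] q6min 0.23 err 0.0 0.0
dn [-0.67  0.6   0.98  1.83 -0.58  1.03  0.33] q6min 0.57 err 0.0 0.0
B [-1.05  1.08  1.22  1.63 -0.23  1.2  -0.12] q6min 1.03 err 0.0 0.0
B2 [-1.22  1.09  1.31  1.84 -0.26  0.91 -0.2 ] q6min 0.91 err 0.0 0.0
C [-0.51  0.5   0.58  2.12 -0.69  0.27  0.38] q6min 0.27 err 0.0 0.0
D [-0.24  0.67  0.25  2.1  -1.1   0.23  0.88] q6min 0.23 err 67.7 11.0
E [-0.62  0.53  0.76  2.08 -0.83  0.38  0.52] q6min 0.23 err 0.0 0.0
case -20 40 520
up [-0.63  0.61  0.85  2.   -0.81 
[... 1263 characters left out ...]
5   0.56  2.13 -0.66  0.26  0.35] q6min 0.26 err 0.0 0.0
D [-0.24  0.67  0.25  2.1  -1.1   0.23  0.88] q6min 0.23 err 67.7 11.0
E [-0.62  0.53  0.76  2.08 -0.83  0.38  0.52] q6min 0.23 err 0.0 0.0
case -10 45 480
up [-0.63  0.61  0.85  2.   -0.81  0.57  0.51] q6min 0.23 err 0.0 0.0
dn [-0.6   0.64  0.95  1.77 -0.53  1.21  0.32] q6min 0.57 err 0.0 0.0
B [-0.99  1.05  1.14  1.6  -0.19  1.34 -0.1 ] q6min 1.21 err 0.0 0.0
B2 [-1.28  1.05  1.3   1.94 -0.22  0.87 -0.24] q6min 0.87 err 0.0 0.0
C [-0.49  0.49  0.54  2.13 -0.62  0.25  0.32] q6min 0.25 err 0.0 0.0
D [-0.24  0.67  0.25  2.1  -1.1   0.23  0.88] q6min 0.23 err 67.6 11.0
E [-0.62  0.53  0.76  2.08 -0.83  0.38  0.52] q6min 0.23 err 0.0 0.0
```

```bash
python3 - <<'E'
from kin import *
sync();to(sp(-5.5,0,60),TS); to(np.array([540,0,240]),toolR(Ro.from_euler("z",SQ[2]).as_matrix()))
E
```

```text
MOVE [-3.347  0.561  5.526] [ 0.0013 -0.0247  0.0031] deg 1.4
MOVE [-8.494  1.878 12.169] [0.0844 0.3502 0.0018] deg 20.6
```

Request:
{"method": "servo_tool", "body": {
  "increments": [
    {"dx": -0.9,"dy": 0.2,"dz": 2,"ax": 0,"ay": 0,"az": 0,"claw": 0},
    {"dx": -1.8,"dy": 0.4,"dz": 4,"ax": 0,"ay": 0,"az": 0,"claw": 0},
    {"dx": -2.7,"dy": 0.6,"dz": 6,"ax": 0,"ay": 0,"az": 0,"claw": 0},
    {"dx": -3.6,"dy": 0.8,"dz": 8,"ax": 0,"ay": 0,"az": 0,"claw": 0}
  ]
}}

```text
clock: 3.53
eef_pos: [588.1, -10.8, 199.9]
tool_rot: [-1.21, -0.006, -1.791]
force: [0.3, 0.5, -0.0]
width: 42.9
```

```bash
python3 - <<'E'
from kin import *
np.set_printoptions(linewidth=150,suppress=True)
L=log();q=L[-1][0];print(np.round(q,3),np.round(L[-1][1],1),fkt(q)[0])
a,B=fkt(L[-2][0]);t=sim(L[-2][0],np.array(L[-1][1])-fkt(q)[0]+fkt(q)[0],eul(L[-1][2]),8);print(t[-1].round(3))
E
```

```text
[-0.628  0.576  0.792  2.081 -0.909  0.405  0.592] [588.1 -10.8 199.9] [587.0561126  -13.50457468 200.65682108]
[-0.632  0.578  0.79   2.078 -0.906  0.404  0.583]
```

The min-norm model reproduces the arm's joint motion, so I can plan a null-space route offline.

```bash
cat > s2.py <<'E'
from kin import *
import kin
np.set_printoptions(linewidth=150,suppress=True)
L=pickle.load(open("log.pkl","rb"))
def res(x): return np.concatenate([fk(q,[x[0],x[1],x[2],x[3],0,x[4],0,x[5]])[0]-p for q,p,e in L])
s=least_squares(res,[373,558,383,385,-18,-10]);print(s.x.round(2),s.fun.round(2))
x=s.x
open("pk.txt","w").write(repr([float(v) for v in (x[0],x[1],x[2],x[3],0,x[4],0,x[5])]))
E
python3 s2.py
cat > s3.py <<'E'
import kin
from kin import *
import sys
np.set_printoptions(linewidth=150,suppress=True)
kin.PK[:]=eval(open("pk.txt").read())
L=pickle.load(open("log.pkl","rb"));q0=np.array(L[-1][0])
def pose(az,r,z,yaw,fwd,right):
    F=toolR(np.eye(3)); M=Ro.from_euler("z",yaw).as_matrix()
    R=M@Ro.from_rotvec([-right,-fwd,0]).as_matrix()@F
    return np.array([r*np.cos(az),r*np.sin(az),z]),R
def path(q,wps,n=10):
    ok=True
    for w in wps:
        p,R=pose(*w); t=sim(q,p,R,n); q=t[-1]; a,B=fkt(q)
        if np.linalg.norm(a-p)>3 or t[:,5].min()<.26 or (t[:,1:6]<lo[1:6]+.02).any() or (t[:,1:6]>hi[1:6]-.02).any(): return q,False
    return q,True
if __name__=="__main__":
    rng=np.random.default_rng(int(sys.argv[1]));best=[];
    import time;T0=time.time()
    while time.time()-T0<200:
        k=rng.integers(1,5)
        w=[(rng.uniform(-.9,1.2),rng.uniform(420,750),rng.uniform(230,400),rng.uniform(-1.8,1.5),rng.uniform(-.5,.4),rng.uniform(-.6,.6)) for _ in range(k)]
        fin=[(-.02,560,260,SQ[2],.1,0)]
        q,ok=path(q0,w+fin)
        if ok: best.append((q[2],q.round(2),w))
    best.sort(key=lambda b:b[0])
    for b in best[:3]:print(len(best),b[0].round(2),b[1],[np.round(x,2).tolist() for x in b[2]])
E
for i in 1 2 3 4; do python3 s3.py $i & done; wait
```

```text
[373.1  560.53 381.84 388.33 -16.63 -11.31] [-0.13  0.04 -0.2   0.67  1.3  -0.22 -0.72 -1.33  0.42]
590 -0.19 [ 0.09  0.41 -0.19  1.84  0.15  0.8  -0.4 ] [[-0.85, 454.67, 355.34, 0.97, -0.17, -0.28], [1.15, 699.53, 399.37, -1.22, -0.04, -0.48]]
590 -0.02 [-0.04  0.41 -0.02  1.84  0.05  0.79 -0.3 ] [[-0.87, 420.67, 353.29, -0.21, 0.07, -0.41], [1.09, 468.54, 253.99, -0.38, -0.06, 0.03]]
590 0.11 [-0.13  0.42  0.11  1.84 -0.03  0.79 -0.22] [[-0.77, 510.47, 312.82, 1.29, 0.1, -0.3], [1.17, 507.19, 320.85, 0.06, 0.03, 0.55]]
610 -0.32 [ 0.18  0.42 -0.32  1.85  0.22  0.81 -0.48] [[-0.57, 492.48, 352.32, 1.07, 0.07, 0.55], [0.82, 562.78, 290.82, -1.15, 0.22, 0.01], [0.94, 582.84, 378.76, 0.58, 0.01, 0.29], [0.64, 435.4, 367.55, -1.44, -0.01, -0.02]]
610 -0.12 [ 0.04  0.41 -0.12  1.84  0.11  0.8  -0.36] [[-0.74, 438.43, 356.68, 0.5, 0.34, -0.56], [1.11, 453.13, 282.48, -0.05, -0.14, 0.4], [0.45, 728.63, 291.38, -0.94, -0.03, 0.23], [-0.78, 700.43, 394.24, -1.54, -0.18, -0.32]]
610 -0.05 [-0.02  0.41 -0.05  1.84  0.06  0.79 -0.32] [[0.13, 541.57, 311.92, 1.43, -0.01, -0.39], [-0.66, 436.31, 
[... 438 characters left out ...]
8  -0.11] [[-0.66, 645.93, 269.58, -0.84, -0.4, -0.17], [-0.74, 458.74, 318.82, 0.57, 0.08, -0.13], [0.62, 511.06, 377.26, 0.18, -0.01, 0.55], [-0.31, 735.8, 254.1, 0.85, -0.46, 0.16]]
595 -0.09 [ 0.02  0.41 -0.09  1.84  0.09  0.8  -0.34] [[0.12, 631.19, 273.83, -1.62, -0.43, 0.2], [-0.86, 731.35, 302.04, -0.62, 0.32, -0.36], [0.87, 465.91, 394.14, -0.08, 0.38, -0.57]]
595 0.14 [-0.15  0.42  0.14  1.84 -0.05  0.79 -0.2 ] [[-0.06, 458.91, 367.46, 0.22, -0.03, -0.32], [-0.44, 442.35, 343.4, -1.66, 0.37, -0.39]]
595 0.15 [-0.16  0.42  0.15  1.84 -0.06  0.79 -0.2 ] [[-0.14, 476.34, 267.63, 1.38, 0.3, -0.14], [0.65, 433.85, 385.56, -0.03, 0.24, -0.27], [-0.11, 534.85, 395.31, -0.38, -0.05, 0.55]]
```

```bash
cat > s4.py <<'E'
from s3 import *
import time
seeds=[[[-0.74,570.85,376.76,0.6,0.27,-0.02],[1.14,697.25,277.78,0.93,0.08,0.56]],
[[-0.85,454.67,355.34,0.97,-0.17,-0.28],[1.15,699.53,399.37,-1.22,-0.04,-0.48]],
[[-0.57,492.48,352.32,1.07,0.07,0.55],[0.82,562.78,290.82,-1.15,0.22,0.01],[0.94,582.84,378.76,0.58,0.01,0.29],[0.64,435.4,367.55,-1.44,-0.01,-0.02]]]
sig=np.array([.1,30,20,.2,.08,.1])
bl=np.array([-1.0,410,225,-1.9,-.6,-.7]);bh=np.array([1.3,760,420,1.6,.5,.7])
def final(q,n=8):
    mn=9
    for p,R in ((sp(-5.5,0,90),TS),(sp(-5.5,0,-24),TS)):
        t=sim(q,p,R,n);q=t[-1];a,B=fkt(q); mn=min(mn,t[:,5].min()-.23,(t-lo).min(),(hi-t).min())
        if np.linalg.norm(a-p)>2: return q,-1
    return q,mn
def score(w):
    q=q0;mn=9
    for x in w:
        p,R=pose(*x);t=sim(q,p,R,8);q=t[-1];a,B=fkt(q)
        if np.linalg.norm(a-p)>30: return 9,q,-1   # allow riding limits a bit
    q,mn=final(q); 
    return q[2]-min(mn,.25)*4 + (3 if mn<0 else 0),q,mn
rng=np.random.default_rng(int(sys.argv[1]))
w=np.array(seeds[int(sys.argv[1])%3]); w=np.vstack([w,[-.02,560,260,SQ[2],.1,.3]])
b,qb,mb=score(w);T0=time.time();sc=1.
while time.time()-T0<250:
    v=w+rng.normal(size=w.shape)*sig*rng.choice([.3,1,2])*(rng.random(w.shape)<.5); v=np.clip(v,bl,bh)
    s,q,m=score(v)
    if s<b: b,w,qb,mb=s,v,q,m
print(b,mb,qb.round(2),w.round(2).tolist())
E
for i in 0 1 2 3; do python3 s4.py $i & done; wait
```

```text
-1.857756964313221 0.2504547421257868 [ 0.49  0.82 -0.86  2.15  1.67  0.69 -1.81] [[-0.87, 422.54, 416.73, 0.43, 0.18, -0.61], [1.23, 641.61, 265.02, 0.95, 0.12, 0.7], [-0.1, 530.97, 248.0, 0.01, 0.15, 0.7]]
-1.8574150767746005 0.25016881293894744 [ 0.49  0.82 -0.86  2.15  1.67  0.69 -1.81] [[-0.5, 610.75, 377.91, 1.6, 0.24, 0.54], [0.9, 503.68, 302.24, -0.84, 0.24, 0.17], [0.95, 602.67, 354.44, 0.7, 0.02, 0.23], [0.11, 418.96, 319.52, -1.9, 0.03, 0.01], [0.08, 610.51, 225.0, -0.65, 0.15, 0.34]]
-1.8579363247343508 0.2499099091350836 [ 0.49  0.82 -0.86  2.15  1.67  0.69 -1.81] [[-0.65, 521.08, 388.29, 0.24, 0.45, -0.33], [1.25, 702.15, 325.41, 0.78, 0.16, 0.51], [0.11, 436.72, 225.0, -0.72, 0.21, 0.37]]
-1.853363042066322 0.25016560875827 [ 0.49  0.82 -0.85  2.15  1.67  0.68 -1.81] [[-0.81, 428.05, 418.63, 1.3, -0.12, -0.48], [1.16, 760.0, 419.09, -1.69, 0.15, -0.59], [-0.13, 469.74, 227.88, -0.48, 0.1, 0.52]]
```

```bash
cat > s5.py <<'E'
from s3 import *
from scipy.spatial.transform import Slerp
import kin
def legs(w,start,npts=4):
    # polar interpolation with slerp; returns list of (p,R)
    out=[];p0,R0=start
    for x in w:
        p1,R1=pose(*x); rv=Ro.from_matrix(R1@R0.T).as_rotvec()
        a0,r0=np.arctan2(p0[1],p0[0]),np.hypot(*p0[:2]);a1,r1=x[0],x[1]
        # number of calls: 8 rows each ~ 30mm/row,5deg/row
        d=max(abs(a1-a0)*max(r0,r1),np.linalg.norm(p1-p0)); n=int(np.ceil(max(d/230,np.degrees(np.linalg.norm(rv))/42)))
        for i in range(1,n+1):
            f=i/n;a=a0+(a1-a0)*f;r=r0+(r1-r0)*f
            out.append((np.array([r*np.cos(a),r*np.sin(a),p0[2]+(p1[2]-p0[2])*f]),Ro.from_rotvec(rv*f).as_matrix()@R0))
        p0,R0=p1,R1
    return out
opts=[[[-0.87,422.54,416.73,0.43,0.18,-0.61],[1.23,641.61,265.02,0.95,0.12,0.7],[-0.1,530.97,248.0,0.01,0.15,0.7]],
[[-0.65,521.08,388.29,0.24,0.45,-0.33],[1.25,702.15,325.41,0.78,0.16,0.51],[0.11,436.72,225.0,-0.72,0.21,0.37]],
[[-0.81,428.05,418.63,1.3,-0.12,-0.48],[1.16,760.0,419.09,-1.69,0.15,-0.59],[-0.13,469.74,227.88,-0.48,0.1,0.52]]]
if __name__=="__main__":
  for o in opts:
    l=legs(o,fkt(q0))+[(sp(-5.5,0,100),TS),(sp(-5.5,0,-24),TS)];q=q0;print(len(l))
    for p,R in l:
        pp=fkt(q)[0];t=sim(q,p,R,8);q=t[-1];print(p.round(0),q.round(2),"maxdq/row %.2f"%np.abs(np.diff(t,axis=0)).max(),"err %.1f"%np.linalg.norm(fkt(q)[0]-p))
E
python3 s5.py
```

```text
15
[ 508. -159.  272.] [-0.03  0.43  0.69  1.96 -0.76  0.89  1.1 ] maxdq/row 0.08 err 0.0
[ 398. -264.  345.] [ 0.4   0.49  0.66  1.67 -0.6   1.46  1.44] maxdq/row 0.07 err 0.0
[ 272. -323.  417.] [ 0.68  0.58  0.61  1.41 -0.41  1.89  1.74] maxdq/row 0.06 err 0.0
[ 398. -228.  391.] [ 0.36  0.45  0.59  1.58 -0.5   1.58  1.55] maxdq/row 0.04 err 0.0
[488. -84. 366.] [-0.05  0.31  0.54  1.77 -0.49  1.19  1.28] maxdq/row 0.05 err 0.0
[523.  95. 341.] [-0.56  0.24  0.48  1.91 -0.29  0.8   0.76] maxdq/row 0.08 err 0.0
[491. 287. 316.] [-1.18  0.34  0.57  1.92  0.09  0.67  0.04] maxdq/row 0.10 err 0.0
[386. 466. 290.] [-1.66  0.59  0.65  1.74  0.23  0.86 -0.4 ] maxdq/row 0.08 err 0.0
[214. 605. 265.] [-1.93  0.87  0.61  1.38  0.22  1.25 -0.59] maxdq/row 0.07 err 0.0
[383. 480. 261.] [-1.7   0.83  0.69  1.54  0.22  1.1  -0.55] maxdq/row 0.04 err 0.0
[495. 314. 257.] [-1.47  0.8   0.76  1.7   0.23  0.96 -0.51] maxdq/row 0.04 err 0.0
[544. 129. 252.] [-1.23  0.77  0.83  1.85  0.24  0.81 -0.47] maxdq/row 0.04 err 0.0
[528. -53. 248.] [-1.    0.74  0.9   1.99  0.25  0.67 -0.44] maxdq/row 0.04 e
[... 2105 characters left out ...]
81] maxdq/row 0.13 err 24.4
[303. 697. 419.] [-1.82  1.05  1.32  0.83 -0.43  1.6  -2.63] maxdq/row 0.12 err 0.6
[435. 551. 381.] [-1.68  0.88  1.21  1.23 -0.4   1.32 -2.1 ] maxdq/row 0.08 err 0.0
[515. 387. 343.] [-1.42  0.75  1.07  1.43 -0.35  1.2  -1.61] maxdq/row 0.06 err 0.0
[543. 221. 304.] [-1.15  0.69  0.95  1.57 -0.27  1.14 -1.17] maxdq/row 0.06 err 0.0
[523.  67. 266.] [-0.93  0.68  0.87  1.71 -0.15  1.07 -0.81] maxdq/row 0.05 err 0.0
[466. -61. 228.] [-0.8   0.7   0.82  1.89  0.    0.92 -0.54] maxdq/row 0.04 err 0.0
[577. -10. 211.] [-0.38  0.44  0.37  2.14 -0.2   0.23 -0.1 ] maxdq/row 0.14 err 1.6
[622. -20.  96.] [-0.21  0.66  0.19  2.11 -0.35  0.23  0.05] maxdq/row 0.03 err 84.7
```

```bash
cat > s6.py <<'E'
from s5 import *
from s4 import final
E
sed -i 's/^rng=np.random.default_rng(int(sys.argv\[1\]))$/if __name__!="__main__": raise SystemExit\nrng=np.random.default_rng(int(sys.argv[1]))/' s4.py
cat > s6.py <<'E'
from s5 import *
import time
sig=np.array([.1,30,20,.2,.08,.1])
bl=np.array([-1.3,340,225,-1.9,-.6,-.7]);bh=np.array([1.5,760,520,1.6,.5,.7])
def final(q,n=8):
    mn=9
    for p,R in ((sp(-5.5,0,90),TS),(sp(-5.5,0,-24),TS)):
        t=sim(q,p,R,n);q=t[-1];a,B=fkt(q); mn=min(mn,t[:,5].min()-.23,(t-lo).min(),(hi-t).min())
        if np.linalg.norm(a-p)>2: return q,-1
    return q,mn
def score(w):
    q=q0;mn=9;l=legs(w,fkt(q0))
    if len(l)>22: return 19,q,-1
    for p,R in l:
        t=sim(q,p,R,6);q=t[-1];a,B=fkt(q); mn=min(mn,(t-lo).min(),(hi-t).min())
        if np.linalg.norm(a-p)>5: return 9+q[2],q,-1
    q3=q[2]
    q,m2=final(q); m=min(mn,m2)
    return q3+q[2]-min(m,.15)*6 + (5 if m2<0 else 0)+.02*len(l),q,m
if __name__=="__main__":
    rng=np.random.default_rng(int(sys.argv[1]))
    starts=[[[-.7,380,400,0,0,0],[1.1,380,400,0,0,0],[1.1,650,300,.5,0,.3],[0,480,240,-.2,.1,.5]],[[-.9,360,450,0,-.2,0],[1.2,360,450,0,-.2,0],[1.2,700,300,.5,0,.3],[0,480,240,-.2,.1,.5]]]
    w=np.array(starts[int(sys.argv[1])%2],float)
    b,qb,mb=score(w);T0=time.time()
    while time.time()-T0<540:
        v=w+rng.normal(size=w.shape)*sig*rng.choice([.3,1,2.5])*(rng.random(w.shape)<.5); v=np.clip(v,bl,bh)
        s,q,m=score(v)
        if s<b: b,w,qb,mb=s,v,q,m
    print(b,mb,qb.round(2),len(legs(w,fkt(q0))),w.round(2).tolist())
E
nproc; for i in 0 1 2 3; do timeout 575 python3 s6.py $i & done; wait
```

```text
4
7.75 -1 [ 1.7  -0.31 -1.25  1.66 -1.1   1.98 -2.94] 15 [[-0.97, 340.0, 520.0, 0.65, 0.08, 0.56], [1.43, 340.35, 453.45, -0.22, 0.15, -0.26], [1.38, 367.88, 275.2, 1.6, 0.5, -0.03], [-0.04, 383.63, 342.71, -1.48, -0.14, -0.09]]
-2.7272501643454476 0.15042866803255728 [ 0.53  0.85 -0.94  2.15  1.67  0.76 -1.8 ] 9 [[-0.64, 396.99, 410.53, 0.47, 0.5, 0.01], [0.9, 343.47, 341.95, -0.66, 0.24, 0.29], [1.11, 659.29, 295.59, 0.36, 0.07, 0.38], [0.44, 552.59, 293.45, 0.62, 0.22, 0.68]]
-2.5959171673347763 0.15100041619494187 [ 0.52  0.85 -0.92  2.15  1.67  0.74 -1.8 ] 13 [[-1.01, 357.64, 431.12, 1.53, 0.06, 0.23], [0.96, 455.94, 366.65, -0.49, 0.24, -0.39], [0.98, 725.28, 327.32, -1.52, -0.28, 0.69], [0.12, 367.63, 257.23, -0.6, -0.02, 0.49]]
-2.2598799475261964 0.15642886704577874 [ 0.47  0.8  -0.82  2.15  1.67  0.66 -1.82] 17 [[-0.82, 477.42, 396.56, -0.76, 0.02, -0.68], [1.42, 350.65, 383.11, 0.05, 0.5, 0.27], [1.37, 760.0, 272.12, -0.12, -0.21, -0.06], [-0.47, 555.54, 277.77, -0.69, 0.26, 0.32]]
```

```bash
cat > s7.py <<'E'
from s6 import *
w=[[-0.64,397,410,0.47,0.5,0.01],[0.9,343.5,342,-0.66,0.24,0.29],[1.11,659,296,0.36,0.07,0.38],[0.44,552.6,293.5,0.62,0.22,0.68]]
l=legs(w,fkt(q0))
full=l+[(sp(-5.5,0,90),TS),(sp(-5.5,0,-24),TS)]
if __name__=="__main__":
    for n in (8,24):
        q=q0
        for p,R in full:
            p0,R0=fkt(q);t=sim(q,p,R,n);q=t[-1];mid=[np.hypot(*fkt(x)[0][:2]) for x in t]
            print(((p-p0)/10).round(1),Ro.from_matrix(R@R0.T).as_rotvec().round(3),q.round(2),"dq8 %.2f rmin %.0f"%(np.abs(np.diff(t,axis=0)).max()*n/8,min(mid)))
E
python3 s7.py
```

```text
[-12.2 -14.8  10.5] [ 0.007 -0.071  0.344] [-0.13  0.2   0.71  2.18 -0.76  0.59  1.27] dq8 0.09 rmin 492
[-14.7  -7.7  10.5] [ 0.007 -0.071  0.344] [ 0.21  0.05  0.88  2.02 -0.6   1.15  1.83] dq8 0.08 rmin 397
[ 5.8 18.9 -2.3] [-0.087  0.099 -0.396] [ 0.13 -0.19 -0.08  2.24 -0.    0.7   0.14] dq8 0.22 rmin 374
[-4.1 18.4 -2.3] [-0.087  0.099 -0.396] [ 0.08  0.03 -0.94  2.12  0.41  1.07 -1.35] dq8 0.20 rmin 357
[-12.1  13.3  -2.3] [-0.087  0.099 -0.396] [-0.42  0.37 -1.    1.91  0.36  1.43 -2.24] dq8 0.14 rmin 339
[ 5.5 15.4 -2.3] [-0.032  0.092  0.491] [-0.65  0.67 -1.03  1.58  0.63  1.63 -1.94] dq8 0.05 rmin 344
[ 2.4 16.7 -2.3] [-0.032  0.092  0.491] [-0.88  0.92 -1.05  1.16  0.88  1.82 -1.44] dq8 0.08 rmin 501
[ 14.  -16.6  -0.1] [-0.098 -0.136  0.138] [-0.57  0.79 -1.05  1.57  1.01  1.68 -1.31] dq8 0.06 rmin 606
[  6.7 -18.9  -0.1] [-0.098 -0.136  0.138] [-0.27  0.63 -1.07  2.03  1.19  1.48 -1.29] dq8 0.06 rmin 553
[  8.1 -24.6  -9.2] [ 0.696 -0.013 -0.674] [ 0.63  0.62 -1.08  2.17  1.33  0.73 -1.57] dq8 0.12 rmin 548
[  4.2  -0.9 -10.6] [-0. -0. -0.] [ 0.53  0.85 -0.93  2.15  1.
[... 467 characters left out ...]
 [-0.087  0.099 -0.396] [-0.43  0.36 -0.99  1.91  0.36  1.43 -2.23] dq8 0.14 rmin 339
[ 5.5 15.4 -2.3] [-0.032  0.092  0.491] [-0.66  0.67 -1.01  1.58  0.62  1.62 -1.93] dq8 0.05 rmin 344
[ 2.4 16.7 -2.3] [-0.032  0.092  0.491] [-0.88  0.91 -1.03  1.16  0.87  1.81 -1.44] dq8 0.08 rmin 501
[ 14.  -16.6  -0.1] [-0.098 -0.136  0.138] [-0.58  0.78 -1.03  1.57  1.    1.67 -1.3 ] dq8 0.06 rmin 606
[  6.7 -18.9  -0.1] [-0.098 -0.136  0.138] [-0.28  0.62 -1.05  2.03  1.19  1.46 -1.29] dq8 0.06 rmin 553
[  8.1 -24.6  -9.2] [ 0.696 -0.013 -0.674] [ 0.61  0.61 -1.04  2.17  1.32  0.71 -1.56] dq8 0.12 rmin 548
[  4.2  -0.9 -10.6] [-0. -0. -0.] [ 0.51  0.84 -0.9   2.15  1.67  0.73 -1.8 ] dq8 0.05 rmin 581
```

Request:
{"method": "servo_tool", "body": {
  "increments": [
    {"dx": -1.5,"dy": -1.85,"dz": 1.3,"ax": 0.001,"ay": -0.009,"az": 0.043,"claw": 0},
    {"dx": -3.05,"dy": -3.7,"dz": 2.6,"ax": 0.002,"ay": -0.018,"az": 0.086,"claw": 0},
    {"dx": -4.6,"dy": -5.55,"dz": 3.9,"ax": 0.003,"ay": -0.027,"az": 0.129,"claw": 0},
    {"dx": -6.1,"dy": -7.4,"dz": 5.2,"ax": 0.004,"ay": -0.036,"az": 0.172,"claw": 0},
    {"dx": -7.6,"dy": -9.25,"dz": 6.5,"ax": 0.005,"ay": -0.045,"az": 0.215,"claw": 0},
    {"dx": -9.2,"dy": -11.1,"dz": 7.8,"ax": 0.006,"ay": -0.053,"az": 0.258,"claw": 0},
    {"dx": -10.7,"dy": -12.9,"dz": 9.2,"ax": 0.006,"ay": -0.062,"az": 0.301,"claw": 0},
    {"dx": -12.2,"dy": -14.8,"dz": 10.5,"ax": 0.007,"ay": -0.071,"az": 0.344,"claw": 0}
  ]
}}

```text
clock: 4.2
eef_pos: [465.7, -159.2, 305.2]
tool_rot: [-1.138, 0.005, -1.444]
force: [1.3, -0.2, -0.2]
width: 42.9
```

Request:
{"method": "servo_tool", "body": {
  "increments": [
    {"dx": -1.85,"dy": -0.95,"dz": 1.3,"ax": 0.001,"ay": -0.009,"az": 0.043,"claw": 0},
    {"dx": -3.7,"dy": -1.9,"dz": 2.6,"ax": 0.002,"ay": -0.018,"az": 0.086,"claw": 0},
    {"dx": -5.5,"dy": -2.9,"dz": 3.9,"ax": 0.003,"ay": -0.027,"az": 0.129,"claw": 0},
    {"dx": -7.35,"dy": -3.85,"dz": 5.2,"ax": 0.004,"ay": -0.036,"az": 0.172,"claw": 0},
    {"dx": -9.2,"dy": -4.8,"dz": 6.5,"ax": 0.005,"ay": -0.045,"az": 0.215,"claw": 0},
    {"dx": -11,"dy": -5.8,"dz": 7.8,"ax": 0.006,"ay": -0.053,"az": 0.258,"claw": 0},
    {"dx": -12.9,"dy": -6.7,"dz": 9.2,"ax": 0.006,"ay": -0.062,"az": 0.301,"claw": 0},
    {"dx": -14.7,"dy": -7.7,"dz": 10.5,"ax": 0.007,"ay": -0.071,"az": 0.344,"claw": 0}
  ]
}}

```text
clock: 4.87
eef_pos: [318.3, -235.7, 410.1]
tool_rot: [-1.068, -0.01, -1.101]
force: [1.1, 0.3, 0.2]
width: 42.7
```

```bash
cat > st.py <<'E'
from s6 import *
L=log();q=np.array(L[-1][0]);print(q.round(2),np.round(L[-1][1],1),"cmd?")
E
python3 st.py
```

```text
[ 0.14  0.01  0.87  2.05 -0.58  1.1   1.76] [ 318.3 -235.7  410.1] cmd?
```

Request:
{"method": "servo_tool", "body": {
  "increments": [
    {"dx": 0.45,"dy": 1.55,"dz": -0.2,"ax": -0.007,"ay": 0.008,"az": -0.033,"claw": 0},
    {"dx": 0.95,"dy": 3.1,"dz": -0.4,"ax": -0.014,"ay": 0.016,"az": -0.066,"claw": 0},
    {"dx": 1.45,"dy": 4.7,"dz": -0.6,"ax": -0.022,"ay": 0.025,"az": -0.099,"claw": 0},
    {"dx": 1.95,"dy": 6.3,"dz": -0.8,"ax": -0.029,"ay": 0.033,"az": -0.132,"claw": 0},
    {"dx": 2.4,"dy": 7.9,"dz": -1,"ax": -0.036,"ay": 0.041,"az": -0.165,"claw": 0},
    {"dx": 2.9,"dy": 9.45,"dz": -1.15,"ax": -0.043,"ay": 0.05,"az": -0.198,"claw": 0}
  ]
}}

```text
clock: 5.37
eef_pos: [348.4, -140.1, 397.7]
tool_rot: [-1.131, -0.032, -1.301]
force: [-0.2, 0.2, 0.2]
width: 42.2
```

Request:
{"method": "servo_tool", "body": {
  "increments": [
    {"dx": 0.45,"dy": 1.55,"dz": -0.2,"ax": -0.007,"ay": 0.008,"az": -0.033,"claw": 0},
    {"dx": 0.95,"dy": 3.1,"dz": -0.4,"ax": -0.014,"ay": 0.016,"az": -0.066,"claw": 0},
    {"dx": 1.45,"dy": 4.7,"dz": -0.6,"ax": -0.022,"ay": 0.025,"az": -0.099,"claw": 0},
    {"dx": 1.95,"dy": 6.3,"dz": -0.8,"ax": -0.029,"ay": 0.033,"az": -0.132,"claw": 0},
    {"dx": 2.4,"dy": 7.9,"dz": -1,"ax": -0.036,"ay": 0.041,"az": -0.165,"claw": 0},
    {"dx": 2.9,"dy": 9.45,"dz": -1.15,"ax": -0.043,"ay": 0.05,"az": -0.198,"claw": 0}
  ]
}}

```text
clock: 5.87
eef_pos: [377.4, -45.9, 386.0]
tool_rot: [-1.188, -0.066, -1.497]
force: [0.3, 0.6, 0.5]
width: 42.7
```

```bash
python3 st.py
```

```text
[ 0.09 -0.16 -0.05  2.22  0.02  0.7   0.11] [377.4 -45.9 386. ] cmd?
```

Request:
{"method": "servo_tool", "body": {
  "increments": [
    {"dx": -0.3,"dy": 1.5,"dz": -0.2,"ax": -0.007,"ay": 0.008,"az": -0.033,"claw": 0},
    {"dx": -0.65,"dy": 3.05,"dz": -0.4,"ax": -0.014,"ay": 0.016,"az": -0.066,"claw": 0},
    {"dx": -1,"dy": 4.6,"dz": -0.6,"ax": -0.022,"ay": 0.025,"az": -0.099,"claw": 0},
    {"dx": -1.35,"dy": 6.1,"dz": -0.8,"ax": -0.029,"ay": 0.033,"az": -0.132,"claw": 0},
    {"dx": -1.7,"dy": 7.7,"dz": -1,"ax": -0.036,"ay": 0.041,"az": -0.165,"claw": 0},
    {"dx": -2.05,"dy": 9.2,"dz": -1.15,"ax": -0.043,"ay": 0.05,"az": -0.198,"claw": 0}
  ]
}}

```text
clock: 6.37
eef_pos: [356.8, 45.8, 374.7]
tool_rot: [-1.237, -0.11, -1.691]
force: [0.7, 0.1, -0.2]
width: 42.5
```

Request:
{"method": "servo_tool", "body": {
  "increments": [
    {"dx": -0.3,"dy": 1.5,"dz": -0.2,"ax": -0.007,"ay": 0.008,"az": -0.033,"claw": 0},
    {"dx": -0.65,"dy": 3.05,"dz": -0.4,"ax": -0.014,"ay": 0.016,"az": -0.066,"claw": 0},
    {"dx": -1,"dy": 4.6,"dz": -0.6,"ax": -0.022,"ay": 0.025,"az": -0.099,"claw": 0},
    {"dx": -1.35,"dy": 6.1,"dz": -0.8,"ax": -0.029,"ay": 0.033,"az": -0.132,"claw": 0},
    {"dx": -1.7,"dy": 7.7,"dz": -1,"ax": -0.036,"ay": 0.041,"az": -0.165,"claw": 0},
    {"dx": -2.05,"dy": 9.2,"dz": -1.15,"ax": -0.043,"ay": 0.05,"az": -0.198,"claw": 0}
  ]
}}

```text
clock: 6.87
eef_pos: [336.5, 137.8, 363.2]
tool_rot: [-1.277, -0.162, -1.883]
force: [0.2, -0.0, 0.7]
width: 42.2
```

```bash
python3 st.py; cat > s8.py <<'E'
from s6 import *
q=np.array(pickle.load(open("log.pkl","rb"))[-1][0])
np.set_printoptions(linewidth=150,suppress=True)
F=toolR(Ro.from_euler("z",SQ[2]).as_matrix())
def run(q,wp,n=16):
    for p,R in wp:
        t=sim(q,p,R,n);q=t[-1];a,B=fkt(q);print(p.round(0),q.round(2),"mins",(t-lo).min().round(2),(hi-t).min().round(2),"err %.1f"%np.linalg.norm(a-p), "dq/16 %.2f"%(np.abs(np.diff(t,axis=0)).max()))
    return q
D=[(sp(-5.5,0,90),TS),(sp(-5.5,0,-24),TS),(sp(12,0,-24),TS),(sp(12,0,110),TS)]
print("direct");run(q,D)
for x in ([.4,500,300,-.2,.2,.5],[.4,500,300,.4,.2,.68],[.44,560,293,.62,.22,.68],[.2,480,280,.3,.2,.6]):
    print(x);run(q,[pose(*x)]+D)
E
python3 s8.py
```

```text
[-0.06  0.05 -0.76  2.09  0.42  1.07 -1.32] [336.5 137.8 363.2] cmd?
direct
[580. -11. 201.] [ 0.2   0.44 -0.4   2.17  1.03  0.35 -1.3 ] mins 0.12 0.26 err 0.0 dq/16 0.05
[622. -20.  96.] [ 0.1   0.67 -0.23  2.15  1.75  0.24 -1.98] mins 0.0 0.3 err 0.0 dq/16 0.07
[638. -23. 102.] [ 0.09  0.67 -0.21  2.1   1.57  0.23 -1.79] mins 0.0 0.32 err 0.9 dq/16 0.01
[589. -13. 226.] [ 0.3   0.43 -0.54  2.12  0.94  0.44 -1.2 ] mins 0.0 0.34 err 0.0 dq/16 0.06
[0.4, 500, 300, -0.2, 0.2, 0.5]
[461. 195. 300.] [-0.34  0.57 -0.7   1.73  0.7   1.47 -1.5 ] mins 0.42 0.38 err 0.0 dq/16 0.04
[580. -11. 201.] [ 0.32  0.47 -0.58  2.17  1.14  0.43 -1.4 ] mins 0.2 0.3 err 0.0 dq/16 0.07
[622. -20.  96.] [ 0.22  0.69 -0.41  2.15  1.7   0.36 -1.91] mins 0.12 0.3 err 0.0 dq/16 0.04
[638. -23. 102.] [ 0.21  0.69 -0.39  2.1   1.58  0.34 -1.77] mins 0.11 0.32 err 0.0 dq/16 0.01
[589. -13. 226.] [ 0.37  0.44 -0.64  2.12  1.    0.49 -1.26] mins 0.11 0.34 err 0.0 dq/16 0.04
[0.4, 500, 300, 0.4, 0.2, 0.68]
[461. 195. 300.] [-0.43  0.52 -0.78  2.    0.98  1.39 -1.32] mins 0.42 0.38 err 0.0 dq/16 0.05
[580. -11. 201.] 
[... 674 characters left out ...]
6 0.03
[638. -23. 102.] [ 0.28  0.71 -0.49  2.1   1.58  0.41 -1.77] mins 0.18 0.32 err 0.0 dq/16 0.01
[589. -13. 226.] [ 0.42  0.46 -0.71  2.12  1.04  0.52 -1.29] mins 0.18 0.34 err 0.0 dq/16 0.04
[0.2, 480, 280, 0.3, 0.2, 0.6]
[470.  95. 280.] [-0.22  0.44 -0.72  2.13  0.99  1.18 -1.27] mins 0.42 0.34 err 0.0 dq/16 0.04
[580. -11. 201.] [ 0.32  0.47 -0.58  2.17  1.14  0.43 -1.4 ] mins 0.2 0.29 err 0.0 dq/16 0.05
[622. -20.  96.] [ 0.22  0.7  -0.42  2.15  1.7   0.36 -1.9 ] mins 0.12 0.3 err 0.0 dq/16 0.04
[638. -23. 102.] [ 0.22  0.69 -0.4   2.1   1.58  0.35 -1.77] mins 0.12 0.32 err 0.0 dq/16 0.01
[589. -13. 226.] [ 0.37  0.45 -0.65  2.12  1.    0.49 -1.26] mins 0.12 0.34 err 0.0 dq/16 0.04
```

```bash
cat > s9.py <<'E'
import contextlib,io
with contextlib.redirect_stdout(io.StringIO()):
    from s8 import *
def seat(th,lift=0,slide=0):
    th=np.radians(th); M=Ro.from_euler("y",-th).as_matrix(); RC=SR@M
    pc=SR@(np.array([-70+slide,0,-6.5+lift])+M@np.array([85,0,2+4.5+2]))+St
    return pc,toolR(RC)
FR,ft=flatT(*TQ); CR,ct=flatT(*CQ)
seq=D+[(np.array([560,150,240]),toolR(FR)),(FR@[8,0,120]+ft,toolR(FR)),(FR@[8,0,33]+ft,toolR(FR)),(FR@[8,0,160]+ft,toolR(FR)),
 (np.array([520,0,260]),toolR(FR)),(CR@[15,0,120]+ct,toolR(CR)),(CR@[15,0,11]+ct,toolR(CR)),(CR@[15,0,200]+ct,toolR(CR)),seat(14,70,20),seat(14,0,12),seat(14,0,0),seat(7),seat(0)]
if __name__=="__main__":
    q=np.array(pickle.load(open("log.pkl","rb"))[-1][0])
    run(q,[pose(.4,500,300,.4,.2,.68)]+seq)
    p,R=fkt(q); a,b=pose(.4,500,300,.4,.2,.68); print(move(p,R,a,b))
E
python3 s9.py
```

```text
[461. 195. 300.] [-0.43  0.52 -0.78  2.    0.98  1.39 -1.32] mins 0.42 0.38 err 0.0 dq/16 0.05
[580. -11. 201.] [ 0.36  0.48 -0.64  2.17  1.17  0.46 -1.43] mins 0.23 0.29 err 0.0 dq/16 0.06
[622. -20.  96.] [ 0.27  0.71 -0.48  2.15  1.69  0.41 -1.89] mins 0.17 0.3 err 0.0 dq/16 0.03
[638. -23. 102.] [ 0.26  0.7  -0.47  2.1   1.58  0.4  -1.77] mins 0.17 0.32 err 0.0 dq/16 0.01
[589. -13. 226.] [ 0.41  0.46 -0.7   2.12  1.03  0.51 -1.29] mins 0.17 0.34 err 0.0 dq/16 0.04
[560 150 240] [ 0.25  0.65 -0.92  1.73  0.58  1.07 -1.04] mins 0.28 0.35 err 0.0 dq/16 0.05
[526. 314. 120.] [-0.12  0.82 -0.78  1.75  0.72  0.89 -1.41] mins 0.33 0.71 err 0.0 dq/16 0.02
[526. 314.  33.] [-0.17  0.93 -0.69  1.79  0.84  0.75 -1.5 ] mins 0.47 0.68 err 0.0 dq/16 0.01
[526. 314. 160.] [-0.1   0.77 -0.82  1.72  0.67  0.96 -1.37] mins 0.43 0.68 err 0.0 dq/16 0.01
[520   0 260] [ 0.6   0.55 -0.99  1.86  0.53  1.03 -0.79] mins 0.26 0.6 err 0.0 dq/16 0.05
[ 538. -324.  120.] [ 1.05  0.91 -0.99  1.71  0.88  1.03  0.16] mins 0.26 0.59 err 0.0 dq/16 0.06
[ 538. -324.   11.] [ 0.99  1.05 -0.87  1.75  1.04  0.88  0.05] mins 0.26 0.72 err 0.0 dq/16 0.01
[ 538. -324.  200.] [ 1.08  0.82 -1.06  1.64  0.78  1.15  0.23] mins 0.19 0.72 err 0.0 dq/16 0.02
[612. -18. 217.] [ 0.34  0.49 -0.63  2.32  1.98  0.54 -2.23] mins 0.01 0.15 err 0.0 dq/16 0.38
[631. -22. 149.] [ 0.35  0.69 -0.66  2.32  2.18  0.7  -2.38] mins 0.31 0.14 err 0.0 dq/16 0.02
[620. -19. 145.] [ 0.35  0.7  -0.67  2.35  2.2   0.73 -2.42] mins 0.47 0.12 err 0.0 dq/16 0.00
[626. -21. 136.] [ 0.31  0.65 -0.56  2.23  1.94  0.5  -2.15] mins 0.27 0.12 err 0.0 dq/16 0.02
[631. -22. 127.] [ 0.26  0.65 -0.47  2.11  1.45  0.38 -1.65] mins 0.15 0.24 err 0.0 dq/16 0.04
(array([10.677,  6.024, -6.886]), array([-0.5198,  0.0521,  0.5916]))
```

Request:
{"method": "servo_tool", "body": {
  "increments": [
    {"dx": 1.33,"dy": 0.75,"dz": -0.86,"ax": -0.065,"ay": 0.0065,"az": 0.074,"claw": 0},
    {"dx": 2.67,"dy": 1.5,"dz": -1.72,"ax": -0.13,"ay": 0.013,"az": 0.148,"claw": 0},
    {"dx": 4,"dy": 2.25,"dz": -2.58,"ax": -0.195,"ay": 0.0195,"az": 0.222,"claw": 0},
    {"dx": 5.33,"dy": 3,"dz": -3.44,"ax": -0.26,"ay": 0.026,"az": 0.296,"claw": 0},
    {"dx": 6.67,"dy": 3.75,"dz": -4.3,"ax": -0.325,"ay": 0.0325,"az": 0.37,"claw": 0},
    {"dx": 8,"dy": 4.5,"dz": -5.16,"ax": -0.39,"ay": 0.039,"az": 0.444,"claw": 0},
    {"dx": 9.33,"dy": 5.25,"dz": -6.02,"ax": -0.455,"ay": 0.0455,"az": 0.518,"claw": 0},
    {"dx": 10.67,"dy": 6,"dz": -6.88,"ax": -0.52,"ay": 0.052,"az": 0.592,"claw": 0}
  ]
}}

```text
clock: 7.53
eef_pos: [444.4, 197.8, 293.8]
tool_rot: [-1.337, -0.677, -1.247]
force: [-0.6, -0.2, 0.3]
width: 42.5
```

```bash
python3 st.py; python3 - <<'E'
from s9 import *
q=np.array(pickle.load(open("log.pkl","rb"))[-1][0]); run(q,D)
sync();to(sp(-5.5,0,90),TS)
E
```

```text
[-0.41  0.51 -0.78  1.99  0.98  1.4  -1.29] [444.4 197.8 293.8] cmd?
[580. -11. 201.] [ 0.36  0.48 -0.63  2.17  1.16  0.46 -1.43] mins 0.23 0.29 err 0.0 dq/16 0.06
[622. -20.  96.] [ 0.26  0.71 -0.47  2.15  1.69  0.4  -1.89] mins 0.16 0.3 err 0.0 dq/16 0.03
[638. -23. 102.] [ 0.26  0.7  -0.46  2.1   1.58  0.39 -1.77] mins 0.16 0.32 err 0.0 dq/16 0.01
[589. -13. 226.] [ 0.4   0.45 -0.69  2.12  1.03  0.51 -1.28] mins 0.16 0.34 err 0.0 dq/16 0.04
MOVE [ 13.609 -20.859  -9.245] [ 0.689  -0.1091 -0.468 ] deg 48.1
```

Request:
{"method": "servo_tool", "body": {
  "increments": [
    {"dx": 1.4,"dy": -2.1,"dz": -0.5,"ax": 0.069,"ay": -0.011,"az": -0.047,"claw": 0},
    {"dx": 2.8,"dy": -4.2,"dz": -1,"ax": 0.138,"ay": -0.022,"az": -0.094,"claw": 0},
    {"dx": 4.1,"dy": -6.3,"dz": -1.5,"ax": 0.207,"ay": -0.033,"az": -0.14,"claw": 0},
    {"dx": 5.4,"dy": -8.4,"dz": -2,"ax": 0.276,"ay": -0.044,"az": -0.187,"claw": 0},
    {"dx": 6.8,"dy": -10.5,"dz": -2.5,"ax": 0.345,"ay": -0.055,"az": -0.234,"claw": 0},
    {"dx": 8.2,"dy": -12.5,"dz": -3,"ax": 0.413,"ay": -0.065,"az": -0.281,"claw": 0},
    {"dx": 9.5,"dy": -14.6,"dz": -3.5,"ax": 0.482,"ay": -0.076,"az": -0.328,"claw": 0},
    {"dx": 10.9,"dy": -16.7,"dz": -4,"ax": 0.551,"ay": -0.087,"az": -0.374,"claw": 0}
  ]
}}

```text
clock: 8.2
eef_pos: [553.2, 29.0, 254.8]
tool_rot: [-1.184, -0.133, -1.699]
force: [0.2, -0.4, -0.1]
width: 42.7
```

```bash
python3 st.py; python3 - <<'E'
from s9 import *
app(10.9,-16.7,-4,.551,-.087,-.374);meas();to(sp(-5.5,0,50),TS);sync();to(sp(-5.5,0,50),TS)
E
```

```text
[ 0.26  0.41 -0.71  2.07  0.97  0.7  -1.23] [553.2  29.  254.8] cmd?
clk 8.20 w 42.7 pos [553.21  28.96 254.77] err(meas-cmd) mm [-0.19 -1.88  0.93] rot [ 0.0061 -0.0016 -0.0055] F [ 0.2 -0.4 -0.1]
  scope coords of TCP [-18.13  32.91 152.68]
MOVE [ 4.172 -4.481 -8.954] [ 0.1379 -0.022  -0.0941] deg 9.6
MOVE [ 4.192 -4.293 -9.047] [ 0.1318 -0.0205 -0.0885] deg 9.2
```

Request:
{"method": "servo_tool", "body": {
  "increments": [
    {"dx": 0.8,"dy": -0.88,"dz": -1.8,"ax": 0.028,"ay": -0.004,"az": -0.019,"claw": 0},
    {"dx": 1.65,"dy": -1.76,"dz": -3.6,"ax": 0.055,"ay": -0.009,"az": -0.037,"claw": 0},
    {"dx": 2.5,"dy": -2.65,"dz": -5.4,"ax": 0.082,"ay": -0.013,"az": -0.056,"claw": 0},
    {"dx": 3.35,"dy": -3.5,"dz": -7.2,"ax": 0.11,"ay": -0.017,"az": -0.074,"claw": 0},
    {"dx": 4.18,"dy": -4.4,"dz": -9,"ax": 0.136,"ay": -0.022,"az": -0.092,"claw": 0},
    {"dx": 4.18,"dy": -4.4,"dz": -9,"ax": 0.136,"ay": -0.022,"az": -0.092,"claw": 0},
    {"dx": 4.18,"dy": -4.4,"dz": -9,"ax": 0.136,"ay": -0.022,"az": -0.092,"claw": 0}
  ]
}}

```text
clock: 8.78
eef_pos: [593.8, -14.4, 163.7]
tool_rot: [-1.189, 0.0, -1.789]
force: [-0.8, 0.3, 0.2]
width: 42.6
```

```bash
python3 st.py; python3 - <<'E'
from s9 import *
app(4.18,-4.4,-9,.136,-.022,-.092);meas();sync();to(sp(-5.5,0,-10),TS);to(sp(-5.5,0,-24),TS)
E
```

```text
[ 0.3   0.57 -0.56  2.1   1.23  0.45 -1.46] [593.8 -14.4 163.7] cmd?
clk 8.78 w 42.6 pos [593.75 -14.41 163.69] err(meas-cmd) mm [-1.26  0.63 -1.08] rot [-0.0034  0.004   0.0019] F [-0.8  0.3  0.2]
  scope coords of TCP [-6.89 -0.73 49.9 ]
MOVE [ 2.333 -0.439 -5.502] [-0.0007 -0.0025  0.0017] deg 0.2
MOVE [ 2.845 -0.552 -6.8  ] [-0.0007 -0.0025  0.0017] deg 0.2
```

Request:
{"method": "servo_tool", "body": {
  "increments": [
    {"dx": 0.45,"dy": -0.09,"dz": -1.1,"ax": 0,"ay": 0,"az": 0,"claw": 0},
    {"dx": 0.9,"dy": -0.18,"dz": -2.2,"ax": 0,"ay": 0,"az": 0,"claw": 0},
    {"dx": 1.4,"dy": -0.26,"dz": -3.3,"ax": 0,"ay": -0.001,"az": 0.001,"claw": 0},
    {"dx": 1.85,"dy": -0.35,"dz": -4.4,"ax": 0,"ay": -0.002,"az": 0.001,"claw": 0},
    {"dx": 2.33,"dy": -0.44,"dz": -5.5,"ax": 0,"ay": -0.002,"az": 0.001,"claw": 0},
    {"dx": 2.33,"dy": -0.44,"dz": -5.5,"ax": 0,"ay": -0.002,"az": 0.001,"claw": 0},
    {"dx": 2.33,"dy": -0.44,"dz": -5.5,"ax": 0,"ay": -0.002,"az": 0.001,"claw": 0}
  ]
}}

```text
clock: 9.37
eef_pos: [617.9, -16.5, 110.3]
tool_rot: [-1.185, 0.002, -1.785]
force: [-0.9, -1.0, 0.4]
width: 42.5
```

```bash
python3 st.py; python3 - <<'E'
from s9 import *
app(2.33,-.44,-5.5,0,-.002,.001);meas();sync();to(sp(-5.5,0,-24),TS)
E
```

```text
[ 0.23  0.68 -0.46  2.08  1.46  0.39 -1.67] [617.9 -16.5 110.3] cmd?
clk 9.37 w 42.5 pos [617.93 -16.51 110.34] err(meas-cmd) mm [0.88 2.31 1.65] rot [ 0.0012 -0.0029  0.0031] F [-0.9 -1.   0.4]
  scope coords of TCP [-4.56  2.43 -8.57]
MOVE [ 0.427 -0.343 -1.465] [-0.0019  0.0024 -0.0023] deg 0.2
```

```bash
python3 s2.py
```

```text
[341.99 557.04 381.2  354.02 -27.41   3.03] [-4.21 -0.96  0.77 -1.98  1.2   5.4  -5.23  0.7   5.91 -3.68  7.84  2.27  1.76  3.5   0.4   5.    3.85 -1.1   2.48  2.03 -3.54  4.66  1.61 -3.47
  2.38  1.16 -3.45  0.87  0.54 -3.19]
```

Request:
{"method": "servo_tool", "body": {
  "increments": [
    {"dx": 0.14,"dy": -0.1,"dz": -0.5,"ax": 0,"ay": 0,"az": 0,"claw": 0},
    {"dx": 0.28,"dy": -0.2,"dz": -0.98,"ax": 0,"ay": 0,"az": 0,"claw": 0},
    {"dx": 0.43,"dy": -0.3,"dz": -1.46,"ax": 0,"ay": 0,"az": 0,"claw": 0},
    {"dx": 0.43,"dy": -0.3,"dz": -1.46,"ax": 0,"ay": 0,"az": 0,"claw": 0}
  ]
}}

```text
clock: 9.7
eef_pos: [622.0, -21.5, 94.1]
tool_rot: [-1.186, 0.001, -1.788]
force: [0.0, -0.2, 0.1]
width: 42.4
```

```bash
python3 st.py; python3 s2.py; python3 - <<'E'
from s9 import *
app(.43,-.3,-1.46);meas()
E
```

```text
[ 0.23  0.71 -0.44  2.07  1.54  0.38 -1.74] [622.  -21.5  94.1] cmd?
[342.46 556.81 381.07 354.11 -27.3    2.91] [-4.28 -1.2   1.02 -2.25  1.21  5.64 -5.45  0.68  6.11 -3.71  7.99  2.42  1.72  3.49  0.61  4.95  3.76 -0.85  2.42  1.92 -3.18  4.59  1.62 -3.14
  2.31  1.21 -3.09  0.81  0.62 -2.81  0.5   0.41 -2.74]
clk 9.70 w 42.4 pos [621.99 -21.52  94.1 ] err(meas-cmd) mm [-0.24 -2.02 -1.64] rot [-0.0007  0.0015 -0.0026] F [ 0.  -0.2  0.1]
  scope coords of TCP [ -5.97  -1.59 -25.53]
```

Request:
{"method": "servo_tool", "body": {
  "increments": [
    {"dx": -0.02,"dy": 0.05,"dz": 0.08,"ax": 0,"ay": 0,"az": 0,"claw": 0.3},
    {"dx": -0.02,"dy": 0.05,"dz": 0.08,"ax": 0,"ay": 0,"az": 0,"claw": 0.5}
  ]
}}

```text
clock: 9.87
eef_pos: [621.9, -20.3, 95.6]
tool_rot: [-1.186, 0.002, -1.787]
force: [0.6, 0.6, 0.0]
width: 21.6
```

```bash
python3 st.py; python3 - <<'E'
from s9 import *
app(-.02,.05,.08);meas()
L=pickle.load(open("log.pkl","rb"))
# richer kinematic fit: lateral y offset before q2, and tool offset
def fk2(q,x):
    R=np.eye(3);p=np.array([0,0,x[0]])
    for i in range(7):
        R=R@Ro.from_rotvec((np.array([0,0,1]) if i%2==0 else np.array([0,1,0]))*SG[i]*q[i]).as_matrix()
        if i==2:p=p+R@[x[4],0,x[1]]
        if i==4:p=p+R@[x[5],0,x[2]]
        if i==0:p=p+R@[0,x[6],0]
        if i==3:p=p+R@[x[7],x[8],0]
        if i==5:p=p+R@[x[9],x[10],0]
    return p+R@[x[11],x[12],x[3]]
f=lambda x:np.concatenate([np.concatenate([(fk2(q,x)-p)for q,p,e in L]),x[4:]*.02])
s=least_squares(f,[342,557,381,354]+[0]*9);print(s.x.round(1));print(s.fun[:3*len(L)].reshape(-1,3).round(1))
E
```

```text
[ 0.23  0.71 -0.44  2.07  1.53  0.38 -1.73] [621.9 -20.3  95.6] cmd?
clk 9.87 w 21.6 pos [621.91 -20.3   95.63] err(meas-cmd) mm [-0.12 -1.29 -0.91] rot [ 0.      0.0008 -0.002 ] F [0.6 0.6 0. ]
  scope coords of TCP [ -5.71  -0.41 -23.97]
[336.2 559.1 382.1 349.9  -0.    0.  -11.5  -0.  -16.2  -0.   -0.4  -0.   -0. ]
[[-0. -0.  0.]
 [-0. -0. -0.]
 [-0.  0. -0.]
 [ 0.  0. -0.]
 [-0.  0. -0.]
 [-0. -0. -0.]
 [-0.  0.  0.]
 [-0.  0.  0.]
 [ 0.  0.  0.]
 [ 0.  0.  0.]
 [ 0.  0.  0.]
 [ 0.  0.  0.]]
```

```bash
cat >> kin.py <<'E'
XK=[336.2,559.1,382.1,349.9,0,0,-11.5,0,-16.2,0,-.4,0,0]
def fk2(q,x):
    R=np.eye(3);p=np.array([0,0,x[0]])
    for i in range(7):
        R=R@Ro.from_rotvec((np.array([0,0,1]) if i%2==0 else np.array([0,1,0]))*SG[i]*q[i]).as_matrix()
        if i==2:p=p+R@[0,0,x[1]]
        if i==4:p=p+R@[0,0,x[2]]
        if i==0:p=p+R@[0,x[6],0]
        if i==3:p=p+R@[0,x[8],0]
        if i==5:p=p+R@[0,x[10],0]
    return p+R@[0,0,x[3]],R
def fkt(q,P=None):
    p,R=fk2(q,XK); return p,R@MT
E
echo
```

Request:
{"method": "servo_tool", "body": {
  "increments": [
    {"dx": 0,"dy": 0,"dz": 0,"ax": 0,"ay": 0,"az": 0,"claw": 1},
    {"dx": 0,"dy": 0,"dz": 0,"ax": 0,"ay": 0,"az": 0,"claw": 1},
    {"dx": 0,"dy": 0,"dz": 0,"ax": 0,"ay": 0,"az": 0,"claw": 1},
    {"dx": 0,"dy": 0,"dz": 0,"ax": 0,"ay": 0,"az": 0,"claw": 1},
    {"dx": 0,"dy": 0,"dz": 0,"ax": 0,"ay": 0,"az": 0,"claw": 1}
  ]
}}

```text
clock: 10.28
eef_pos: [622.1, -20.3, 96.0]
tool_rot: [-1.185, 0.002, -1.787]
force: [-2.7, 1.2, 5.2]
width: 9.8
```

```bash
python3 - <<'E'
from s9 import *
meas(); print("slide16.5",SR[:,0]*1.65)
E
```

```text
clk 10.28 w 9.8 pos [622.06 -20.3   96.04] err(meas-cmd) mm [ 0.03 -1.3  -0.5 ] rot [-0.0002  0.0001 -0.0019] F [-2.7  1.2  5.2]
  scope coords of TCP [ -5.43  -0.39 -23.65]
slide16.5 [ 1.4940407  -0.32908008  0.61810088]
```

Request:
{"method": "servo_tool", "body": {
  "increments": [
    {"dx": 0.25,"dy": -0.05,"dz": 0.15,"ax": 0,"ay": 0,"az": 0,"claw": 1},
    {"dx": 0.5,"dy": -0.1,"dz": 0.25,"ax": 0,"ay": 0,"az": 0,"claw": 1},
    {"dx": 0.75,"dy": -0.16,"dz": 0.36,"ax": 0,"ay": 0,"az": 0,"claw": 1},
    {"dx": 1,"dy": -0.22,"dz": 0.46,"ax": 0,"ay": 0,"az": 0,"claw": 1},
    {"dx": 1.25,"dy": -0.27,"dz": 0.56,"ax": 0,"ay": 0,"az": 0,"claw": 1},
    {"dx": 1.49,"dy": -0.33,"dz": 0.66,"ax": 0,"ay": 0,"az": 0,"claw": 1},
    {"dx": 1.49,"dy": -0.33,"dz": 0.66,"ax": 0,"ay": 0,"az": 0,"claw": 1}
  ]
}}

```text
clock: 10.87
eef_pos: [634.3, -22.9, 101.1]
tool_rot: [-1.19, 0.002, -1.787]
force: [-9.1, 2.5, 4.5]
width: 10.2
```

```bash
python3 - <<'E'
from s9 import *
sync();meas(); print("lift30",SR[:,2]*3)
from cell import *
for n in("top","scene"):
    i=get_image(n); pickle.dump(i,open(n+"2.pkl","wb"))
    c=Cam(i); draw(c,[],(295,110,405,235) if n=="top" else (210,120,340,265),4,f"pics/g_{n}.png")
E
```

```text
clk 10.87 w 10.2 pos [634.26 -22.87 101.08] err(meas-cmd) mm [0. 0. 0.] rot [0. 0. 0.] F [-9.1  2.5  4.5]
  scope coords of TCP [  8.03  -0.27 -23.65]
lift30 [-1.09751204  0.24173997  2.78155156]
```

View pics/g_top.png

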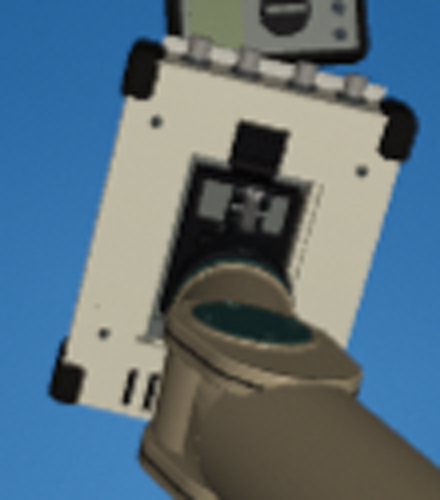

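View pics/g_scene.png

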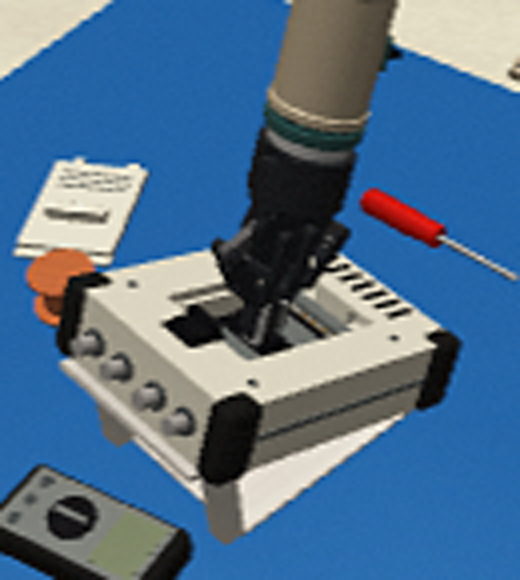

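The pack followed. In the scene view its brass contacts now show at about (310,320), and it has moved 13.5 mm up-slope against 9 N of drag. About 3 mm more is needed.

Request:
{"method": "servo_tool", "body": {
  "increments": [
    {"dx": 0.15,"dy": -0.03,"dz": 0.07,"ax": 0,"ay": 0,"az": 0,"claw": 1},
    {"dx": 0.3,"dy": -0.07,"dz": 0.13,"ax": 0,"ay": 0,"az": 0,"claw": 1},
    {"dx": 0.3,"dy": -0.07,"dz": 0.13,"ax": 0,"ay": 0,"az": 0,"claw": 1}
  ]
}}

```text
clock: 11.22
eef_pos: [637.1, -23.5, 102.2]
tool_rot: [-1.19, 0.002, -1.787]
force: [-9.8, 2.6, 4.8]
width: 10.6
```

```bash
python3 - <<'E'
from s9 import *
sync();meas()
E
```

```text
clk 11.22 w 10.6 pos [637.13 -23.52 102.25] err(meas-cmd) mm [0. 0. 0.] rot [0. 0. 0.] F [-9.8  2.6  4.8]
  scope coords of TCP [ 11.19  -0.28 -23.67]
```

Request:
{"method": "servo_tool", "body": {
  "increments": [
    {"dx": -0.2,"dy": 0.05,"dz": 0.24,"ax": 0,"ay": 0,"az": 0,"claw": 1},
    {"dx": -0.4,"dy": 0.09,"dz": 0.48,"ax": 0,"ay": 0,"az": 0,"claw": 1},
    {"dx": -0.53,"dy": 0.12,"dz": 0.85,"ax": 0,"ay": 0,"az": 0,"claw": 1},
    {"dx": -0.71,"dy": 0.16,"dz": 1.31,"ax": 0,"ay": 0,"az": 0,"claw": 1},
    {"dx": -0.89,"dy": 0.2,"dz": 1.78,"ax": 0,"ay": 0,"az": 0,"claw": 1}
  ]
}}

```text
clock: 11.63
eef_pos: [630.9, -22.6, 121.6]
tool_rot: [-1.186, 0.002, -1.788]
force: [-0.1, 0.3, -3.4]
width: 9.8
```

```bash
python3 - <<'E'
from s9 import *
sync();meas()
E
```

```text
clk 11.63 w 9.8 pos [630.93 -22.64 121.6 ] err(meas-cmd) mm [0. 0. 0.] rot [0. 0. 0.] F [-0.1  0.3 -3.4]
  scope coords of TCP [12.65 -0.77 -3.39]
```

Request:
{"method": "servo_tool", "body": {
  "increments": [
    {"dx": -0.3,"dy": 0.07,"dz": 0.8,"ax": 0,"ay": 0,"az": 0,"claw": 1},
    {"dx": -0.65,"dy": 0.14,"dz": 1.7,"ax": 0,"ay": 0,"az": 0,"claw": 1},
    {"dx": -1.1,"dy": 0.24,"dz": 2.8,"ax": 0,"ay": 0,"az": 0,"claw": 1},
    {"dx": -1.6,"dy": 0.35,"dz": 4.1,"ax": 0,"ay": 0,"az": 0,"claw": 1},
    {"dx": -2.1,"dy": 0.47,"dz": 5.4,"ax": 0,"ay": 0,"az": 0,"claw": 1},
    {"dx": -2.65,"dy": 0.58,"dz": 6.7,"ax": 0,"ay": 0,"az": 0,"claw": 1},
    {"dx": -3.2,"dy": 0.7,"dz": 8.1,"ax": 0,"ay": 0,"az": 0,"claw": 1},
    {"dx": -3.6,"dy": 0.78,"dz": 9.1,"ax": 0,"ay": 0,"az": 0,"claw": 1}
  ]
}}

```text
clock: 12.3
eef_pos: [594.6, -14.6, 213.8]
tool_rot: [-1.185, 0.002, -1.787]
force: [-0.1, 0.3, -3.1]
width: 10.0
```

```bash
python3 st.py; python3 - <<'E'
from s9 import *
sync();meas()
q=np.array(pickle.load(open("log.pkl","rb"))[-1][0])
run(q,[(np.array([560,150,240]),toolR(FR)),(FR@[8,0,120]+ft,toolR(FR)),(FR@[8,0,33]+ft,toolR(FR))])
to(np.array([560,150,240]),toolR(FR))
from cell import *
i=get_image("scene");c=Cam(i); draw(c,[],(210,60,340,265),3,"pics/g2.png")
E
```

```text
[ 0.38  0.5  -0.67  2.05  1.02  0.53 -1.25] [594.6 -14.6 213.8] cmd?
clk 12.30 w 10.0 pos [594.58 -14.6  213.8 ] err(meas-cmd) mm [0. 0. 0.] rot [0. 0. 0.] F [-0.1  0.3 -3.1]
  scope coords of TCP [12.67 -0.73 96.05]
[560 150 240] [ 0.23  0.65 -0.89  1.69  0.57  1.07 -1.02] mins 0.3 0.42 err 0.0 dq/16 0.05
[526. 314. 120.] [-0.14  0.82 -0.76  1.71  0.7   0.9  -1.38] mins 0.36 0.74 err 0.0 dq/16 0.02
[526. 314.  33.] [-0.19  0.93 -0.67  1.75  0.81  0.76 -1.47] mins 0.49 0.72 err 0.0 dq/16 0.01
MOVE [-3.458 16.46   2.62 ] [0.0743 0.3788 0.0364] deg 22.2
```

View pics/g2.png

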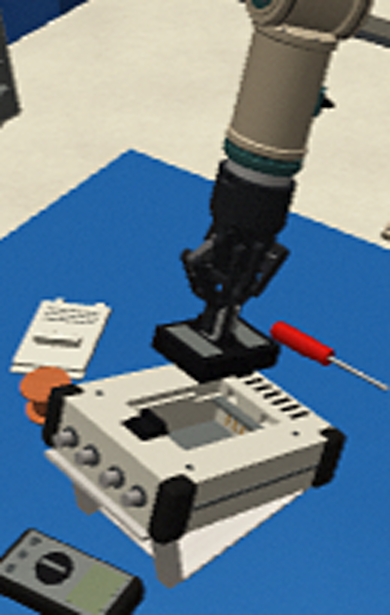

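The pack hangs cleanly from the gripper above the scope, at about (215,350) in the crop. Next is carrying it to the tray and levelling it on the way.

Request:
{"method": "servo_tool", "body": {
  "increments": [
    {"dx": -0.3,"dy": 0.8,"dz": 1,"ax": 0,"ay": 0,"az": 0,"claw": 1},
    {"dx": -0.8,"dy": 2.5,"dz": 1.8,"ax": 0.007,"ay": 0.038,"az": 0.004,"claw": 1},
    {"dx": -1.3,"dy": 5,"dz": 2.6,"ax": 0.019,"ay": 0.095,"az": 0.009,"claw": 1},
    {"dx": -1.8,"dy": 7.8,"dz": 2.6,"ax": 0.033,"ay": 0.17,"az": 0.016,"claw": 1},
    {"dx": -2.3,"dy": 10.6,"dz": 2.6,"ax": 0.048,"ay": 0.246,"az": 0.024,"claw": 1},
    {"dx": -2.8,"dy": 13.2,"dz": 2.6,"ax": 0.061,"ay": 0.312,"az": 0.03,"claw": 1},
    {"dx": -3.2,"dy": 15.2,"dz": 2.6,"ax": 0.07,"ay": 0.36,"az": 0.035,"claw": 1},
    {"dx": -3.5,"dy": 16.5,"dz": 2.6,"ax": 0.0743,"ay": 0.3788,"az": 0.0364,"claw": 1}
  ]
}}

```text
clock: 13.02
eef_pos: [560.8, 152.6, 238.1]
tool_rot: [-1.573, 0.003, -1.75]
force: [-0.5, 0.5, -3.3]
width: 9.8
```

```bash
python3 st.py; python3 - <<'E'
from s9 import *
sync();meas();to(FR@[8,0,110]+ft,toolR(FR))
E
```

```text
[ 0.22  0.66 -0.88  1.69  0.56  1.07 -1.02] [560.8 152.6 238.1] cmd?
clk 13.02 w 9.8 pos [560.76 152.62 238.15] err(meas-cmd) mm [0. 0. 0.] rot [0. 0. 0.] F [-0.5  0.5 -3.3]
  scope coords of TCP [-42.18 155.3  144.47]
MOVE [ -3.509  16.145 -12.815] [-0.003  -0.0019 -0.0004] deg 0.2
```

Request:
{"method": "servo_tool", "body": {
  "increments": [
    {"dx": -0.3,"dy": 1.3,"dz": -0.4,"ax": 0,"ay": 0,"az": 0,"claw": 1},
    {"dx": -0.8,"dy": 3.6,"dz": -1.4,"ax": 0,"ay": 0,"az": 0,"claw": 1},
    {"dx": -1.3,"dy": 6.3,"dz": -3,"ax": 0,"ay": 0,"az": 0,"claw": 1},
    {"dx": -1.9,"dy": 9,"dz": -5.2,"ax": 0,"ay": 0,"az": 0,"claw": 1},
    {"dx": -2.5,"dy": 11.7,"dz": -7.8,"ax": 0,"ay": 0,"az": 0,"claw": 1},
    {"dx": -3,"dy": 14,"dz": -10.2,"ax": 0,"ay": 0,"az": 0,"claw": 1},
    {"dx": -3.4,"dy": 15.5,"dz": -12,"ax": 0,"ay": 0,"az": 0,"claw": 1},
    {"dx": -3.5,"dy": 16.1,"dz": -12.8,"ax": 0,"ay": 0,"az": 0,"claw": 1}
  ]
}}

```text
clock: 13.68
eef_pos: [522.3, 313.2, 107.8]
tool_rot: [-1.575, -0.001, -1.747]
force: [0.5, 0.4, -3.1]
width: 10.0
```

```bash
python3 st.py; python3 - <<'E'
from s9 import *
sync();meas();to(FR@[8,0,40]+ft,toolR(FR))
from cell import *
for n,roi in(("scene",(330,100,460,290)),("top",(190,130,300,260))):
    i=get_image(n);c=Cam(i); draw(c,W(rect(-80,80,-58,58,30),FR,ft),roi,4 if n=="top" else 3,f"pics/t_{n}.png")
E
```

```text
[-0.15  0.84 -0.75  1.73  0.71  0.88 -1.39] [522.3 313.2 107.8] cmd?
clk 13.68 w 10.0 pos [522.25 313.18 107.77] err(meas-cmd) mm [0. 0. 0.] rot [0. 0. 0.] F [ 0.5  0.4 -3.1]
  scope coords of TCP [-157.91  303.82   50.6 ]
MOVE [ 0.342  0.089 -6.777] [ 0.0002 -0.0039 -0.0039] deg 0.3
```

View pics/t_scene.png

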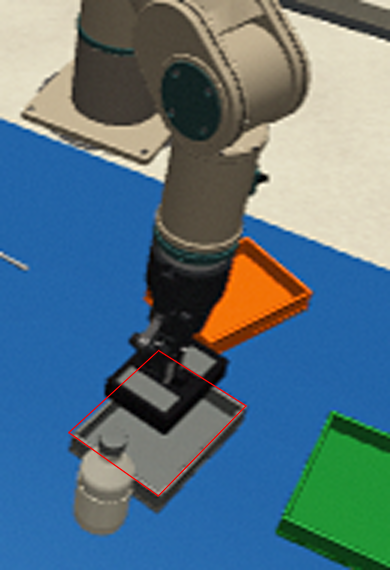

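View pics/t_top.png

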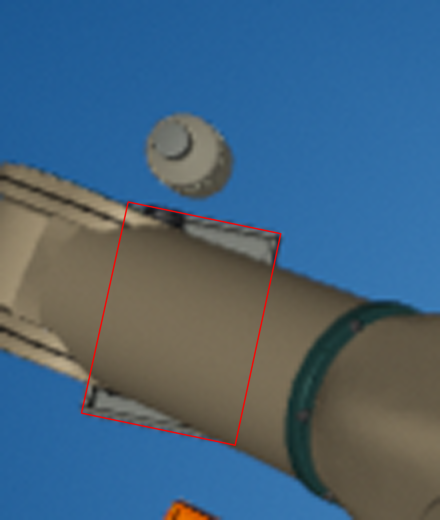

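Request:
{"method": "servo_tool", "body": {
  "increments": [
    {"dx": 0.1,"dy": 0,"dz": -0.8,"ax": 0,"ay": 0,"az": 0,"claw": 1},
    {"dx": 0.2,"dy": 0,"dz": -2,"ax": 0,"ay": -0.002,"az": -0.002,"claw": 1},
    {"dx": 0.3,"dy": 0.1,"dz": -3.4,"ax": 0,"ay": -0.004,"az": -0.004,"claw": 1},
    {"dx": 0.34,"dy": 0.1,"dz": -4.8,"ax": 0,"ay": -0.004,"az": -0.004,"claw": 1},
    {"dx": 0.34,"dy": 0.1,"dz": -5.9,"ax": 0,"ay": -0.004,"az": -0.004,"claw": 1},
    {"dx": 0.34,"dy": 0.1,"dz": -6.6,"ax": 0,"ay": -0.004,"az": -0.004,"claw": 1},
    {"dx": 0.34,"dy": 0.1,"dz": -6.8,"ax": 0,"ay": -0.004,"az": -0.004,"claw": 1}
  ]
}}

```text
clock: 14.37
eef_pos: [527.5, 311.4, 40.3]
tool_rot: [-1.57, -0.001, -1.755]
force: [-0.2, 0.0, -3.8]
width: 10.2
```

Request:
{"method": "servo_tool", "body": {
  "increments": [
    {"dx": 0,"dy": 0,"dz": -0.2,"ax": 0,"ay": 0,"az": 0,"claw": 1},
    {"dx": 0,"dy": 0,"dz": -0.35,"ax": 0,"ay": 0,"az": 0,"claw": 1},
    {"dx": 0,"dy": 0,"dz": -0.5,"ax": 0,"ay": 0,"az": 0,"claw": 1},
    {"dx": 0,"dy": 0,"dz": -0.5,"ax": 0,"ay": 0,"az": 0,"claw": 1}
  ]
}}

```text
clock: 14.7
eef_pos: [528.5, 312.5, 37.4]
tool_rot: [-1.567, 0.001, -1.755]
force: [-0.5, -0.8, -3.2]
width: 10.1
```

Request:
{"method": "servo_tool", "body": {
  "increments": [
    {"dx": 0,"dy": 0,"dz": -0.15,"ax": 0,"ay": 0,"az": 0,"claw": 1},
    {"dx": 0,"dy": 0,"dz": -0.3,"ax": 0,"ay": 0,"az": 0,"claw": 1},
    {"dx": 0,"dy": 0,"dz": -0.3,"ax": 0,"ay": 0,"az": 0,"claw": 1}
  ]
}}

```text
clock: 14.95
eef_pos: [528.3, 312.2, 34.2]
tool_rot: [-1.568, 0.001, -1.755]
force: [-0.5, 0.3, -3.8]
width: 10.2
```

Request:
{"method": "servo_tool", "body": {
  "increments": [
    {"dx": 0,"dy": 0,"dz": -0.08,"ax": 0,"ay": 0,"az": 0,"claw": 1},
    {"dx": 0,"dy": 0,"dz": -0.16,"ax": 0,"ay": 0,"az": 0,"claw": 1},
    {"dx": 0,"dy": 0,"dz": -0.16,"ax": 0,"ay": 0,"az": 0,"claw": 1}
  ]
}}

```text
clock: 15.2
eef_pos: [528.5, 312.3, 33.1]
tool_rot: [-1.567, 0.001, -1.755]
force: [-1.4, -0.7, 1.3]
width: 10.1
```

Contact: the force went from -3.8 to +1.3 N, so the pack is on the tray floor. Releasing.

Request:
{"method": "servo_tool", "body": {
  "increments": [
    {"dx": 0,"dy": 0,"dz": 0,"ax": 0,"ay": 0,"az": 0,"claw": 0.5},
    {"dx": 0,"dy": 0,"dz": 0,"ax": 0,"ay": 0,"az": 0,"claw": 0.2},
    {"dx": 0,"dy": 0,"dz": 0.1,"ax": 0,"ay": 0,"az": 0,"claw": 0},
    {"dx": 0,"dy": 0,"dz": 0.8,"ax": 0,"ay": 0,"az": 0,"claw": 0},
    {"dx": 0,"dy": 0,"dz": 2,"ax": 0,"ay": 0,"az": 0,"claw": 0},
    {"dx": 0,"dy": 0,"dz": 4,"ax": 0,"ay": 0,"az": 0,"claw": 0},
    {"dx": 0,"dy": 0,"dz": 7,"ax": 0,"ay": 0,"az": 0,"claw": 0},
    {"dx": 0,"dy": 0,"dz": 10,"ax": 0,"ay": 0,"az": 0,"claw": 0}
  ]
}}

```text
clock: 15.87
eef_pos: [527.9, 312.3, 134.3]
tool_rot: [-1.569, 0.001, -1.754]
force: [0.8, 0.1, 1.1]
width: 42.4
```

```bash
python3 st.py; python3 - <<'E'
from s9 import *
sync();meas();
q=np.array(pickle.load(open("log.pkl","rb"))[-1][0])
run(q,[(np.array([500,150,260]),toolR(FR)),(np.array([520,0,260]),toolR(FR)),(np.array([530,-150,260]),toolR(Ro.from_euler("z",.1).as_matrix())),(CR@[15,0,120]+ct,toolR(CR)),(CR@[15,0,11]+ct,toolR(CR))])
to(np.array([520,110,230]),toolR(FR))
E
```

```text
[-0.13  0.81 -0.77  1.7   0.68  0.92 -1.36] [527.9 312.3 134.3] cmd?
clk 15.87 w 42.4 pos [527.86 312.31 134.33] err(meas-cmd) mm [0. 0. 0.] rot [0. 0. 0.] F [0.8 0.1 1.1]
  scope coords of TCP [-142.71  304.17   73.12]
[500 150 260] [ 0.27  0.55 -0.93  1.82  0.51  1.03 -1.05] mins 0.32 0.65 err 0.0 dq/16 0.03
[520   0 260] [ 0.57  0.55 -0.95  1.82  0.52  1.04 -0.77] mins 0.3 0.63 err 0.0 dq/16 0.02
[ 530 -150  260] [ 0.85  0.63 -1.02  1.74  0.6   1.11 -0.26] mins 0.23 0.65 err 0.0 dq/16 0.03
[ 538. -324.  120.] [ 1.02  0.92 -0.96  1.67  0.86  1.03  0.19] mins 0.23 0.72 err 0.0 dq/16 0.03
[ 538. -324.   11.] [ 0.97  1.05 -0.85  1.71  1.    0.88  0.09] mins 0.29 0.76 err 0.0 dq/16 0.01
MOVE [ -0.786 -20.231   9.567] [-0.0003  0.0023  0.0036] deg 0.2
```

Request:
{"method": "servo_tool", "body": {
  "increments": [
    {"dx": 0,"dy": -1,"dz": 2,"ax": 0,"ay": 0,"az": 0,"claw": 0},
    {"dx": -0.1,"dy": -3,"dz": 4.5,"ax": 0,"ay": 0,"az": 0,"claw": 0},
    {"dx": -0.3,"dy": -5.5,"dz": 7,"ax": 0,"ay": 0,"az": 0,"claw": 0},
    {"dx": -0.4,"dy": -8.5,"dz": 9,"ax": 0,"ay": 0,"az": 0,"claw": 0},
    {"dx": -0.5,"dy": -12,"dz": 10,"ax": 0,"ay": 0,"az": 0,"claw": 0},
    {"dx": -0.6,"dy": -15.5,"dz": 11,"ax": 0,"ay": 0,"az": 0,"claw": 0},
    {"dx": -0.7,"dy": -19,"dz": 11.5,"ax": 0,"ay": 0,"az": 0,"claw": 0},
    {"dx": -0.8,"dy": -22,"dz": 12,"ax": 0,"ay": 0,"az": 0,"claw": 0}
  ]
}}

```text
clock: 16.53
eef_pos: [520.2, 90.0, 254.3]
tool_rot: [-1.566, 0.0, -1.756]
force: [0.5, -0.7, -0.5]
width: 42.7
```

```bash
python3 - <<'E'
from s9 import *
sync();meas();to(np.array([530,-150,250]),toolR(Ro.from_euler("z",.12).as_matrix()))
from cell import *
i=get_image("top");pickle.dump(i,open("top3.pkl","wb"));c=Cam(i); draw(c,W(rect(-80,80,-58,58,30)+rect(-55,55,-39,39,31),FR,ft),(190,130,300,260),4,"pics/t3.png")
draw(c,[],(295,110,405,235),4,"pics/t3b.png")
E
```

```text
clk 16.53 w 42.7 pos [520.23  89.98 254.35] err(meas-cmd) mm [0. 0. 0.] rot [0. 0. 0.] F [ 0.5 -0.7 -0.5]
  scope coords of TCP [-60.32  85.42 169.27]
MOVE [  0.977 -23.998  -0.435] [0.0001 0.0051 0.3048] deg 17.5
```

View pics/t3.png

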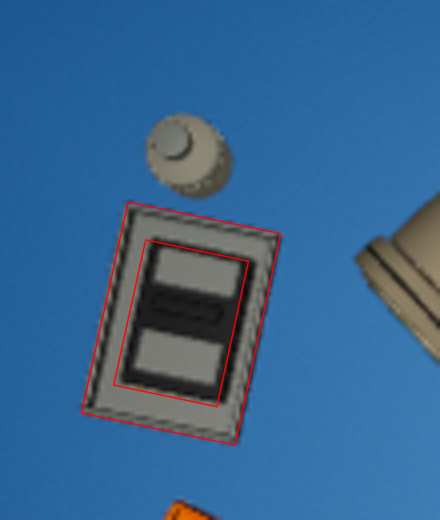

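The top view shows the pack lying flat inside the grey tray, centred near (187,322) in the crop, bar up, with the bottle unmoved. On to the cover.

Request:
{"method": "servo_tool", "body": {
  "increments": [
    {"dx": 0.1,"dy": -1.5,"dz": 0,"ax": 0,"ay": 0,"az": 0.02,"claw": 0},
    {"dx": 0.2,"dy": -4,"dz": 0,"ax": 0,"ay": 0,"az": 0.05,"claw": 0},
    {"dx": 0.4,"dy": -7.3,"dz": 0,"ax": 0,"ay": 0.002,"az": 0.09,"claw": 0},
    {"dx": 0.5,"dy": -10.7,"dz": 0,"ax": 0,"ay": 0.005,"az": 0.135,"claw": 0},
    {"dx": 0.6,"dy": -14.1,"dz": 0,"ax": 0,"ay": 0.005,"az": 0.18,"claw": 0},
    {"dx": 0.8,"dy": -17.5,"dz": 0,"ax": 0,"ay": 0.005,"az": 0.225,"claw": 0},
    {"dx": 0.9,"dy": -20.8,"dz": 0,"ax": 0,"ay": 0.005,"az": 0.265,"claw": 0},
    {"dx": 1,"dy": -24,"dz": 0,"ax": 0,"ay": 0.005,"az": 0.305,"claw": 0}
  ]
}}

```text
clock: 17.25
eef_pos: [530.3, -149.3, 253.7]
tool_rot: [-1.572, -0.0, -1.448]
force: [0.4, -0.6, 0.6]
width: 42.3
```

```bash
python3 - <<'E'
from s9 import *
sync();meas();to(CR@[15,0,80]+ct,toolR(CR))
E
```

```text
clk 17.25 w 42.3 pos [ 530.28 -149.26  253.75] err(meas-cmd) mm [0. 0. 0.] rot [0. 0. 0.] F [ 0.4 -0.6  0.6]
  scope coords of TCP [  -3.73 -146.07  145.76]
MOVE [  0.724 -17.429 -17.375] [ 0.0003 -0.0009  0.2926] deg 16.8
```

Request:
{"method": "servo_tool", "body": {
  "increments": [
    {"dx": 0.1,"dy": -2,"dz": -0.8,"ax": 0,"ay": 0,"az": 0.03,"claw": 0},
    {"dx": 0.2,"dy": -4.8,"dz": -2.4,"ax": 0,"ay": 0,"az": 0.07,"claw": 0},
    {"dx": 0.3,"dy": -7.6,"dz": -5,"ax": 0,"ay": 0,"az": 0.12,"claw": 0},
    {"dx": 0.4,"dy": -10.4,"dz": -8,"ax": 0,"ay": 0,"az": 0.17,"claw": 0},
    {"dx": 0.5,"dy": -13,"dz": -11,"ax": 0,"ay": 0,"az": 0.22,"claw": 0},
    {"dx": 0.6,"dy": -15.5,"dz": -14,"ax": 0,"ay": 0,"az": 0.26,"claw": 0},
    {"dx": 0.7,"dy": -17,"dz": -16.4,"ax": 0,"ay": 0,"az": 0.285,"claw": 0},
    {"dx": 0.72,"dy": -17.4,"dz": -17.4,"ax": 0,"ay": 0,"az": 0.2926,"claw": 0}
  ]
}}

```text
clock: 17.92
eef_pos: [535.1, -325.2, 75.4]
tool_rot: [-1.577, 0.002, -1.162]
force: [-0.9, -0.3, -0.1]
width: 42.7
```

```bash
python3 - <<'E'
from s9 import *
sync();meas();to(CR@[15,0,11]+ct,toolR(CR))
from cell import *
i=get_image("scene");c=Cam(i);pickle.dump(i,open("scene4.pkl","wb"))
draw(c,W(rect(-68.5,68.5,-46,46,9)+rect(9,21,-30,30,23),CR,ct),(190,50,320,230),4,"pics/cv.png")
E
```

```text
clk 17.92 w 42.7 pos [ 535.11 -325.22   75.43] err(meas-cmd) mm [0. 0. 0.] rot [0. 0. 0.] F [-0.9 -0.3 -0.1]
  scope coords of TCP [ -31.07 -316.87  -35.52]
MOVE [ 0.242  0.167 -6.443] [ 0.0004 -0.0065  0.0063] deg 0.5
```

View pics/cv.png

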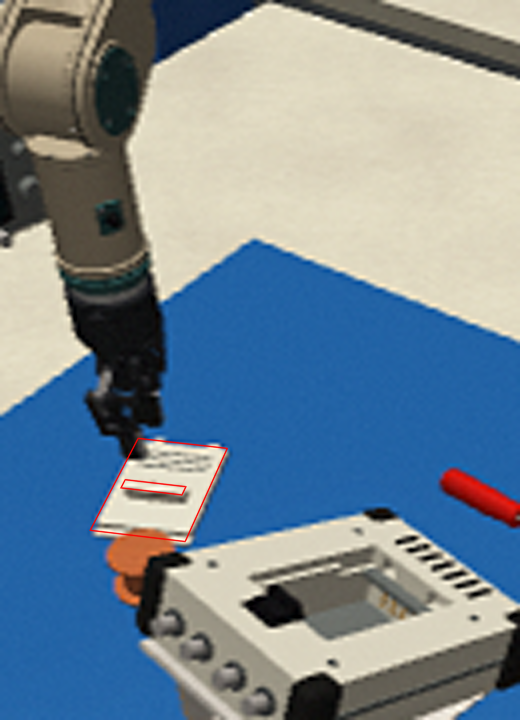

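```bash
python3 - <<'E'
from plan import *
top=load("top0");sc=load("scene0")
C=rect(-68.5,68.5,-46,46,9)
ed=[(top,*sh(e,.1)) for e in C]
print("top");edgefit(flatT,CQ,ed,w=2.5)
# scene: long edges visible part (low end), tongue end edge(3)
ps=[(C[0][0],C[0][0]+.7*(C[0][1]-C[0][0])),(C[2][1]+.7*(C[2][0]-C[2][1]),C[2][1])]
e2=[(sc,*sh(p,.08)) for p in ps]+[(sc,*sh(C[3],.1))]
print("scene");q2=edgefit(flatT,CQ,e2,w=2.5)
print("both");q=edgefit(flatT,CQ,ed+e2,w=2.5)
B=rect(9,21,-30,30,23)
for nm,qq in(("a",CQ),("b",q)):
    R,t=flatT(*qq);draw(sc,W(C+B+rect(-68.5,68.5,-46,46,0),R,t),(205,150,265,205),12,f"pics/cs_{nm}.png")
    draw(top,W(C+B,R,t),(420,180,480,245),8,f"pics/ct_{nm}.png")
E
```

```text
top
q [ 5.237906e+02 -3.296001e+02  4.155000e-01]
0 res -0.10 grad 9.1
1 res -0.05 grad 9.0
2 res -0.10 grad 8.9
3 res -0.05 grad 5.8
scene
q [ 5.254613e+02 -3.273949e+02  4.150000e-01]
0 res -0.15 grad 11.9
1 res -0.15 grad 12.1
2 res 0.00 grad 10.7
both
q [ 5.239768e+02 -3.293292e+02  3.918000e-01]
0 res -0.14 grad 8.6
1 res -0.06 grad 8.8
2 res 0.04 grad 8.4
3 res -0.14 grad 5.7
4 res -0.07 grad 11.6
5 res -0.33 grad 12.3
6 res 0.18 grad 10.6
```

View pics/cs_a.png

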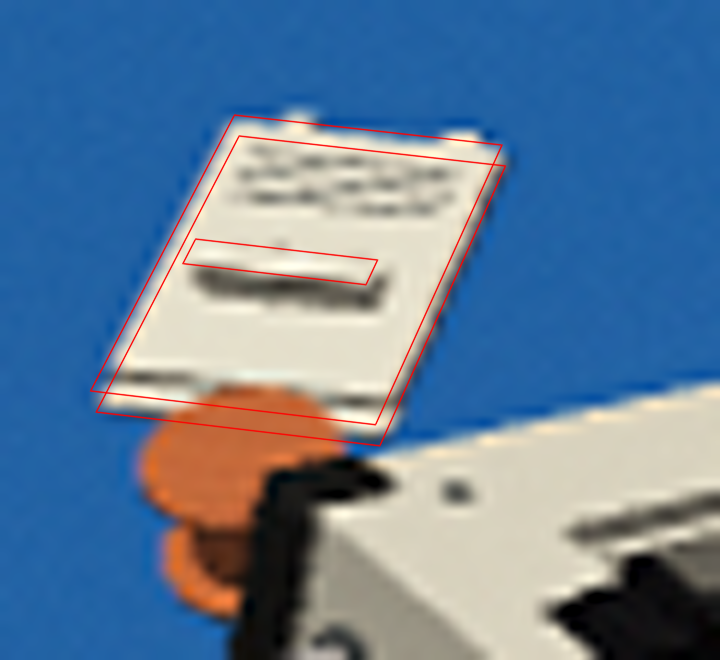

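View pics/ct_a.png

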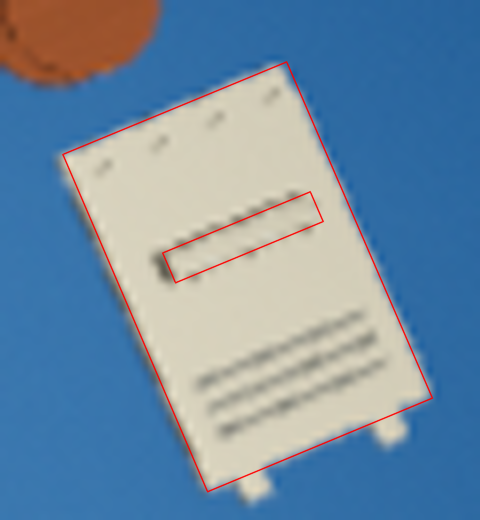

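```bash
sed -i 's/CQ=(523.8,-329.6,.4155)/CQ=(524.4,-328.8,.4155)/' plan.py; python3 - <<'E'
from s9 import *
sync();meas();to(CR@[15,0,12]+ct,toolR(CR))
E
```

```text
clk 17.97 w 42.6 pos [ 535.16 -323.71   75.19] err(meas-cmd) mm [0. 0. 0.] rot [0. 0. 0.] F [-0.1 -0.3 -1.1]
  scope coords of TCP [ -31.41 -315.39  -35.64]
MOVE [ 0.297  0.096 -6.319] [-0.0011 -0.0068  0.0055] deg 0.5
```

Request:
{"method": "servo_tool", "body": {
  "increments": [
    {"dx": 0.1,"dy": 0.03,"dz": -1.5,"ax": 0,"ay": -0.003,"az": 0.003,"claw": 0},
    {"dx": 0.2,"dy": 0.06,"dz": -3,"ax": -0.001,"ay": -0.0068,"az": 0.0055,"claw": 0},
    {"dx": 0.3,"dy": 0.1,"dz": -4.3,"ax": -0.001,"ay": -0.0068,"az": 0.0055,"claw": 0},
    {"dx": 0.3,"dy": 0.1,"dz": -5.3,"ax": -0.001,"ay": -0.0068,"az": 0.0055,"claw": 0},
    {"dx": 0.3,"dy": 0.1,"dz": -5.8,"ax": -0.001,"ay": -0.0068,"az": 0.0055,"claw": 0},
    {"dx": 0.3,"dy": 0.1,"dz": -5.8,"ax": -0.001,"ay": -0.0068,"az": 0.0055,"claw": 0}
  ]
}}

```text
clock: 18.47
eef_pos: [540.0, -319.9, 19.5]
tool_rot: [-1.568, -0.002, -1.151]
force: [-0.8, 0.6, 0.6]
width: 42.9
```

```bash
python3 - <<'E'
from s9 import *
app(.3,.1,-5.8,-.001,-.0068,.0055);meas();sync();to(CR@[15,0,12]+ct,toolR(CR))
E
```

```text
clk 18.47 w 42.9 pos [ 540.   -319.9    19.52] err(meas-cmd) mm [1.85 2.81 2.32] rot [-0.0005 -0.003   0.0045] F [-0.8  0.6  0.6]
  scope coords of TCP [ -48.64 -310.62  -88.73]
MOVE [-0.188 -0.284 -0.752] [ 0.0004  0.003  -0.0045] deg 0.3
```

Request:
{"method": "servo_tool", "body": {
  "increments": [
    {"dx": -0.1,"dy": -0.14,"dz": -0.4,"ax": 0,"ay": 0.003,"az": -0.004,"claw": 0.3},
    {"dx": -0.19,"dy": -0.2,"dz": -0.75,"ax": 0,"ay": 0.003,"az": -0.004,"claw": 0.5},
    {"dx": -0.19,"dy": -0.2,"dz": -0.75,"ax": 0,"ay": 0.003,"az": -0.004,"claw": 0.5}
  ]
}}

```text
clock: 18.72
eef_pos: [538.2, -323.1, 12.8]
tool_rot: [-1.57, -0.002, -1.156]
force: [-0.0, -0.1, -0.7]
width: 21.5
```

```bash
python3 - <<'E'
from s9 import *
app(-.19,-.2,-.75,0,.003,-.004);meas();s=sync();to(CR@[15,0,11.5]+ct,toolR(CR))
E
```

```text
clk 18.72 w 21.5 pos [ 538.2  -323.14   12.81] err(meas-cmd) mm [ 0.1  -1.24  0.79] rot [-0.001  -0.0011 -0.0016] F [-0.  -0.1 -0.7]
  scope coords of TCP [ -52.14 -314.18  -94.55]
MOVE [-0.008  0.04  -0.131] [0.0015 0.0011 0.0011] deg 0.1
```

Request:
{"method": "servo_tool", "body": {
  "increments": [
    {"dx": 0,"dy": 0.04,"dz": -0.1,"ax": 0,"ay": 0,"az": 0,"claw": 1},
    {"dx": 0,"dy": 0.04,"dz": -0.1,"ax": 0,"ay": 0,"az": 0,"claw": 1},
    {"dx": 0,"dy": 0.04,"dz": -0.1,"ax": 0,"ay": 0,"az": 0,"claw": 1},
    {"dx": 0,"dy": 0.04,"dz": -0.1,"ax": 0,"ay": 0,"az": 0,"claw": 1},
    {"dx": 0,"dy": 0.04,"dz": -0.1,"ax": 0,"ay": 0,"az": 0,"claw": 1}
  ]
}}

```text
clock: 19.13
eef_pos: [538.8, -322.5, 12.7]
tool_rot: [-1.569, -0.002, -1.156]
force: [-0.9, -0.1, 5.6]
width: 10.1
```

```bash
python3 st.py; python3 - <<'E'
from s9 import *
app(0,.04,-.1);meas();sync()
q=np.array(pickle.load(open("log.pkl","rb"))[-1][0])
M=lambda yaw,f:toolR(Ro.from_euler("z",yaw).as_matrix()@Ro.from_euler("y",-f).as_matrix())
for wp in ([(CR@[15,0,200]+ct,toolR(CR)),(np.array([500,-150,280]),M(0.1,.15)),seat(14,100,20)],
  [(CR@[15,0,200]+ct,toolR(CR)),(np.array([480,-180,280]),M(0.,0)),(np.array([540,-100,280]),M(-.1,.3)),seat(14,100,20)],
  [(CR@[15,0,200]+ct,toolR(CR)),(np.array([520,-180,280]),Ro.from_rotvec([-.4,0,0]).as_matrix()@M(0.,0)),seat(14,100,20)],
  [(CR@[15,0,200]+ct,toolR(CR)),(np.array([520,-180,280]),Ro.from_rotvec([-.6,0,0]).as_matrix()@M(0.2,.3)),seat(14,100,20)]):
    print();run(q,wp+[seat(14,0,12),seat(14,0,0),seat(7),seat(0)])
E
```

```text
[ 0.97  1.05 -0.85  1.71  1.01  0.88  0.08] [ 538.8 -322.5   12.7] cmd?
clk 19.13 w 10.1 pos [ 538.81 -322.54   12.67] err(meas-cmd) mm [0.61 0.2  0.86] rot [-0.0002 -0.0011  0.0004] F [-0.9 -0.1  5.6]
  scope coords of TCP [ -51.76 -313.46  -94.85]

[ 538. -323.  200.] [ 1.05  0.83 -1.03  1.6   0.76  1.16  0.26] mins 0.22 0.76 err 0.0 dq/16 0.02
[ 500 -150  280] [ 1.03  0.51 -1.11  1.91  0.57  0.9  -0.23] mins 0.14 0.56 err 0.0 dq/16 0.03
[601. -15. 245.] [ 0.22  0.41 -0.48  2.22  1.71  0.41 -1.98] mins 0.11 0.25 err 0.0 dq/16 0.20
[631. -22. 149.] [ 0.27  0.66 -0.57  2.23  2.1   0.6  -2.31] mins 0.18 0.24 err 0.0 dq/16 0.04
[620. -19. 145.] [ 0.28  0.67 -0.58  2.26  2.13  0.63 -2.35] mins 0.37 0.21 err 0.0 dq/16 0.00
[626. -21. 136.] [ 0.21  0.64 -0.44  2.15  1.82  0.42 -2.04] mins 0.19 0.21 err 0.0 dq/16 0.03
[631. -22. 127.] [ 0.22  0.65 -0.43  2.03  1.28  0.38 -1.49] mins 0.11 0.32 err 0.0 dq/16 0.04

[ 538. -323.  200.] [ 1.05  0.83 -1.03  1.6   0.76  1.16  0.26] mins 0.22 0.76 err 0.0 dq/16 0.02
[ 480 -180  280] [ 0.99  0.55 -1.04  1.81  0.53  1.09 -0.25] mins 0.21 0.66 err 0.
[... 1216 characters left out ...]
ns 0.29 0.33 err 0.0 dq/16 0.03

[ 538. -323.  200.] [ 1.05  0.83 -1.03  1.6   0.76  1.16  0.26] mins 0.22 0.76 err 0.0 dq/16 0.02
[ 520 -180  280] [ 0.58  0.43 -0.86  2.13  1.23  0.97 -0.79] mins 0.22 0.34 err 0.0 dq/16 0.08
[601. -15. 245.] [ 0.49  0.5  -0.89  2.21  1.67  0.63 -1.9 ] mins 0.36 0.26 err 0.0 dq/16 0.11
[631. -22. 149.] [ 0.45  0.75 -0.85  2.22  1.99  0.78 -2.15] mins 0.36 0.24 err 0.0 dq/16 0.03
[620. -19. 145.] [ 0.45  0.75 -0.86  2.25  2.01  0.81 -2.19] mins 0.39 0.22 err 0.0 dq/16 0.00
[626. -21. 136.] [ 0.44  0.73 -0.81  2.14  1.75  0.66 -1.91] mins 0.39 0.22 err 0.0 dq/16 0.02
[631. -22. 127.] [ 0.45  0.75 -0.8   2.02  1.43  0.64 -1.57] mins 0.39 0.33 err 0.0 dq/16 0.02
```

Request:
{"method": "servo_tool", "body": {
  "increments": [
    {"dx": 0,"dy": 0,"dz": 0.5,"ax": 0,"ay": 0,"az": 0,"claw": 1},
    {"dx": 0,"dy": 0,"dz": 1.5,"ax": 0,"ay": 0,"az": 0,"claw": 1},
    {"dx": 0,"dy": 0,"dz": 3.5,"ax": 0,"ay": 0,"az": 0,"claw": 1},
    {"dx": 0,"dy": 0,"dz": 6.5,"ax": 0,"ay": 0,"az": 0,"claw": 1},
    {"dx": 0,"dy": 0,"dz": 10,"ax": 0,"ay": 0,"az": 0,"claw": 1},
    {"dx": 0,"dy": 0,"dz": 13.5,"ax": 0,"ay": 0,"az": 0,"claw": 1},
    {"dx": 0,"dy": 0,"dz": 16.5,"ax": 0,"ay": 0,"az": 0,"claw": 1},
    {"dx": 0,"dy": 0,"dz": 18.5,"ax": 0,"ay": 0,"az": 0,"claw": 1}
  ]
}}

```text
clock: 19.8
eef_pos: [539.9, -321.8, 201.2]
tool_rot: [-1.566, -0.004, -1.155]
force: [1.0, -0.5, -1.0]
width: 10.0
```

```bash
sed -i 's/np.array(\[85,0,2+4.5+2\])/np.array([85,0,10.2])/' s9.py; python3 st.py; python3 - <<'E'
from s9 import *
sync();meas()
q=np.array(pickle.load(open("log.pkl","rb"))[-1][0])
M=lambda yaw,f:toolR(Ro.from_euler("z",yaw).as_matrix()@Ro.from_euler("y",-f).as_matrix())
a=(np.array([520,-180,280]),Ro.from_rotvec([-.6,0,0]).as_matrix()@M(0.2,.3)); to(*a)
run(q,[a,seat(14,100,20)])
E
```

```text
[ 1.05  0.83 -1.03  1.6   0.76  1.15  0.26] [ 539.9 -321.8  201.2] cmd?
clk 19.80 w 10.0 pos [ 539.93 -321.81  201.2 ] err(meas-cmd) mm [0. 0. 0.] rot [0. 0. 0.] F [ 1.  -0.5 -1. ]
  scope coords of TCP [  19.74 -312.5    79.61]
MOVE [-1.993 14.181  7.88 ] [-0.5    -0.3349 -0.1222] deg 35.2
[ 520 -180  280] [ 0.58  0.43 -0.86  2.13  1.23  0.97 -0.79] mins 0.22 0.34 err 0.0 dq/16 0.08
[600. -15. 246.] [ 0.49  0.49 -0.89  2.21  1.66  0.62 -1.9 ] mins 0.36 0.26 err 0.0 dq/16 0.11
```

Request:
{"method": "servo_tool", "body": {
  "increments": [
    {"dx": -0.1,"dy": 0.6,"dz": 1,"ax": -0.025,"ay": -0.017,"az": -0.006,"claw": 1},
    {"dx": -0.3,"dy": 1.8,"dz": 2.2,"ax": -0.065,"ay": -0.044,"az": -0.016,"claw": 1},
    {"dx": -0.5,"dy": 3.4,"dz": 3.4,"ax": -0.12,"ay": -0.08,"az": -0.029,"claw": 1},
    {"dx": -0.7,"dy": 5.1,"dz": 4.5,"ax": -0.18,"ay": -0.121,"az": -0.044,"claw": 1},
    {"dx": -1,"dy": 6.8,"dz": 5.4,"ax": -0.24,"ay": -0.161,"az": -0.059,"claw": 1},
    {"dx": -1.2,"dy": 8.5,"dz": 6.2,"ax": -0.3,"ay": -0.201,"az": -0.073,"claw": 1},
    {"dx": -1.4,"dy": 10.2,"dz": 7,"ax": -0.36,"ay": -0.241,"az": -0.088,"claw": 1},
    {"dx": -1.7,"dy": 11.9,"dz": 7.6,"ax": -0.42,"ay": -0.281,"az": -0.103,"claw": 1}
  ]
}}

```text
clock: 20.47
eef_pos: [521.6, -202.0, 275.0]
tool_rot: [-1.441, -0.496, -1.295]
force: [0.2, 0.6, -2.1]
width: 10.1
```

```bash
python3 st.py; python3 - <<'E'
from s9 import *
sync();meas()
q=np.array(pickle.load(open("log.pkl","rb"))[-1][0])
to(*seat(14,100,20))
run(q,[seat(14,100,20),seat(14,0,12),seat(14),seat(7),seat(0)])
E
```

```text
[ 0.71  0.44 -0.89  2.07  1.13  0.91 -0.58] [ 521.6 -202.   275. ] cmd?
clk 20.47 w 10.1 pos [ 521.6  -202.01  274.97] err(meas-cmd) mm [0. 0. 0.] rot [0. 0. 0.] F [ 0.2  0.6 -2.1]
  scope coords of TCP [   6.88 -199.45  164.36]
MOVE [ 7.862 18.691 -2.88 ] [ 0.5026 -0.4758 -0.3494] deg 44.4
[600. -15. 246.] [ 0.47  0.48 -0.85  2.22  1.67  0.6  -1.91] mins 0.35 0.25 err 0.0 dq/16 0.12
[630. -22. 150.] [ 0.43  0.73 -0.83  2.23  2.    0.76 -2.16] mins 0.37 0.24 err 0.0 dq/16 0.03
[619. -19. 146.] [ 0.43  0.74 -0.84  2.26  2.02  0.79 -2.2 ] mins 0.41 0.21 err 0.0 dq/16 0.00
[625. -21. 138.] [ 0.42  0.72 -0.77  2.14  1.75  0.63 -1.92] mins 0.4 0.21 err 0.0 dq/16 0.02
[631. -22. 129.] [ 0.43  0.74 -0.77  2.03  1.41  0.61 -1.56] mins 0.37 0.33 err 0.0 dq/16 0.02
```

Request:
{"method": "servo_tool", "body": {
  "increments": [
    {"dx": 0.3,"dy": 0.7,"dz": 0.1,"ax": 0.018,"ay": -0.018,"az": -0.013,"claw": 1},
    {"dx": 0.7,"dy": 1.7,"dz": 0.2,"ax": 0.045,"ay": -0.043,"az": -0.031,"claw": 1},
    {"dx": 1.15,"dy": 2.8,"dz": 0.2,"ax": 0.076,"ay": -0.071,"az": -0.052,"claw": 1},
    {"dx": 1.65,"dy": 4,"dz": 0.2,"ax": 0.106,"ay": -0.1,"az": -0.074,"claw": 1},
    {"dx": 2.15,"dy": 5.1,"dz": 0.2,"ax": 0.138,"ay": -0.13,"az": -0.096,"claw": 1},
    {"dx": 2.65,"dy": 6.3,"dz": 0.2,"ax": 0.17,"ay": -0.16,"az": -0.118,"claw": 1},
    {"dx": 3.15,"dy": 7.5,"dz": 0.2,"ax": 0.2,"ay": -0.19,"az": -0.139,"claw": 1},
    {"dx": 3.65,"dy": 8.7,"dz": 0.2,"ax": 0.233,"ay": -0.22,"az": -0.162,"claw": 1}
  ]
}}

```text
clock: 21.13
eef_pos: [558.2, -115.4, 275.5]
tool_rot: [-1.173, -0.29, -1.562]
force: [-0.6, -0.7, -1.5]
width: 10.3
```

```bash
python3 st.py; python3 - <<'E'
from s9 import *
sync();meas()
q=np.array(pickle.load(open("log.pkl","rb"))[-1][0])
to(*seat(14,100,20))
run(q,[seat(14,100,20)])
E
```

```text
[ 0.66  0.42 -0.91  2.09  1.14  0.72 -0.95] [ 558.2 -115.4  275.5] cmd?
clk 21.13 w 10.3 pos [ 558.21 -115.43  275.5 ] err(meas-cmd) mm [0. 0. 0.] rot [0. 0. 0.] F [-0.6 -0.7 -1.5]
  scope coords of TCP [  22.96 -107.02  158.43]
MOVE [ 4.201 10.033 -2.932] [ 0.2642 -0.2579 -0.1896] deg 23.8
[600. -15. 246.] [ 0.47  0.48 -0.84  2.22  1.67  0.6  -1.91] mins 0.34 0.25 err 0.0 dq/16 0.07
```

Request:
{"method": "servo_tool", "body": {
  "increments": [
    {"dx": 0.5,"dy": 1.2,"dz": 0,"ax": 0.031,"ay": -0.031,"az": -0.022,"claw": 1},
    {"dx": 1,"dy": 2.4,"dz": -0.1,"ax": 0.063,"ay": -0.061,"az": -0.045,"claw": 1},
    {"dx": 1.5,"dy": 3.6,"dz": -0.3,"ax": 0.094,"ay": -0.092,"az": -0.068,"claw": 1},
    {"dx": 2,"dy": 4.8,"dz": -0.6,"ax": 0.126,"ay": -0.123,"az": -0.09,"claw": 1},
    {"dx": 2.5,"dy": 6,"dz": -1,"ax": 0.158,"ay": -0.154,"az": -0.113,"claw": 1},
    {"dx": 3,"dy": 7.2,"dz": -1.4,"ax": 0.19,"ay": -0.185,"az": -0.136,"claw": 1},
    {"dx": 3.5,"dy": 8.4,"dz": -1.8,"ax": 0.22,"ay": -0.215,"az": -0.158,"claw": 1},
    {"dx": 4,"dy": 9.5,"dz": -2.2,"ax": 0.25,"ay": -0.244,"az": -0.179,"claw": 1}
  ]
}}

```text
clock: 21.8
eef_pos: [598.3, -20.4, 253.5]
tool_rot: [-0.953, -0.017, -1.777]
force: [-0.1, 0.1, -1.2]
width: 10.1
```

```bash
python3 st.py; python3 - <<'E'
from s9 import *
sync();meas()
to(*seat(14,60,20))
E
```

```text
[ 0.47  0.46 -0.82  2.2   1.6   0.57 -1.82] [598.3 -20.4 253.5] cmd?
clk 21.80 w 10.1 pos [598.27 -20.4  253.49] err(meas-cmd) mm [0. 0. 0.] rot [0. 0. 0.] F [-0.1  0.1 -1.2]
  scope coords of TCP [ 32.04  -5.6  131.03]
MOVE [ 1.658  0.208 -4.44 ] [ 0.0144 -0.0136 -0.0105] deg 1.3
```

Request:
{"method": "servo_tool", "body": {
  "increments": [
    {"dx": 0.4,"dy": 0.05,"dz": -1.1,"ax": 0.004,"ay": -0.003,"az": -0.003,"claw": 1},
    {"dx": 0.8,"dy": 0.1,"dz": -2.2,"ax": 0.007,"ay": -0.007,"az": -0.005,"claw": 1},
    {"dx": 1.2,"dy": 0.15,"dz": -3.3,"ax": 0.011,"ay": -0.01,"az": -0.008,"claw": 1},
    {"dx": 1.65,"dy": 0.2,"dz": -4.4,"ax": 0.0144,"ay": -0.0136,"az": -0.0105,"claw": 1},
    {"dx": 1.65,"dy": 0.2,"dz": -4.4,"ax": 0.0144,"ay": -0.0136,"az": -0.0105,"claw": 1},
    {"dx": 1.65,"dy": 0.2,"dz": -4.4,"ax": 0.0144,"ay": -0.0136,"az": -0.0105,"claw": 1}
  ]
}}

```text
clock: 22.3
eef_pos: [614.3, -19.2, 208.7]
tool_rot: [-0.945, -0.002, -1.787]
force: [-0.6, -0.1, -1.4]
width: 10.3
```

```bash
python3 st.py; python3 - <<'E'
from s9 import *
s=meas();sync();to(*seat(14,60,20))
from cell import *
R=eul(s["tool_rot"]); RC=np.column_stack([R[:,2],np.cross(-R[:,1],R[:,2]),-R[:,1]])
t=s["eef_pos"]-RC@np.array([15,0,8.2])
pickle.dump((RC,t),open("cov.pkl","wb"))
E_=rect(-68.5,68.5,-46,46,-4.5)+rect(-68.5,68.5,-46,46,4.5)+[(np.array([-78.5,22.5,-4.5]),np.array([-78.5,33.5,-4.5])),(np.array([-78.5,-22.5,-4.5]),np.array([-78.5,-33.5,-4.5]))]
for n,roi,k in(("top",(290,110,410,235),6),("scene",(210,110,340,265),5)):
    i=get_image(n); pickle.dump(i,open(n+"5.pkl","wb")); c=Cam(i)
    draw(c,W(E_,RC,t)+W(rect(-70,70,-48.5,48.5,0),SR,St),roi,k*0+4.8,f"pics/k_{n}.png")
E
```

```text
[ 0.44  0.57 -0.82  2.22  1.81  0.64 -2.02] [614.3 -19.2 208.7] cmd?
clk 22.30 w 10.3 pos [614.27 -19.19 208.73] err(meas-cmd) mm [ 16.     1.2  -44.76] rot [ 0.013  -0.0103 -0.0096] F [-0.6 -0.1 -1.4]
  scope coords of TCP [29.52 -0.98 83.77]
MOVE [0.058 0.088 0.036] [ 0.0014 -0.0033 -0.0009] deg 0.2
```

View pics/k_top.png

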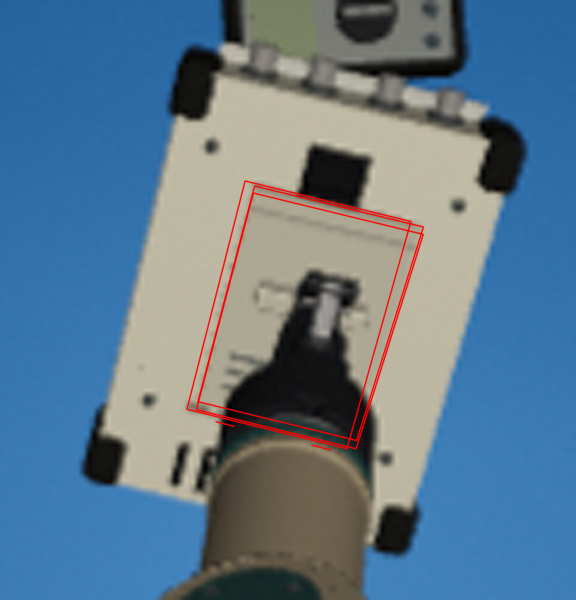

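View pics/k_scene.png

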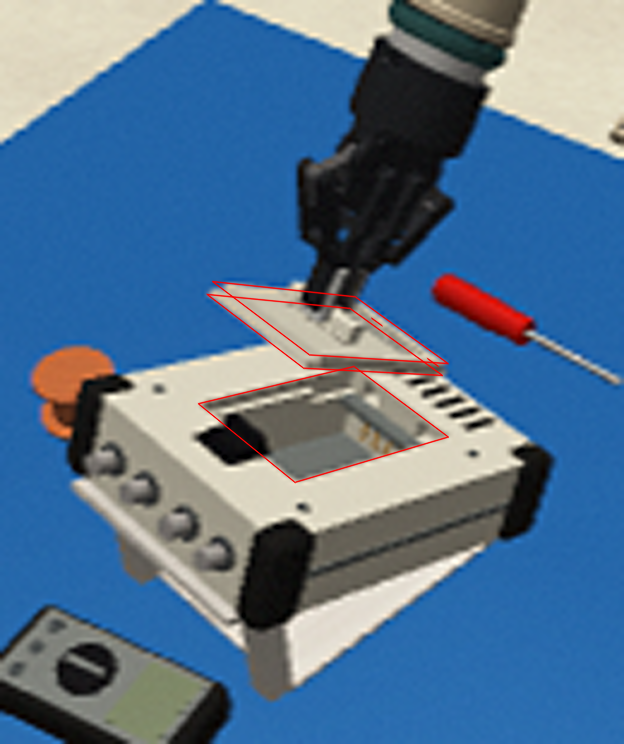

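```bash
python3 - <<'E'
from plan import *
RC,t=pickle.load(open("cov.pkl","rb"))
top=load("top5");sc=load("scene5")
E_=rect(-68.5,68.5,-46,46,-4.5)+rect(-68.5,58,-46,46,4.5)+rect(-78.5,-68.5,22.5,33.5,-4.5)+rect(-78.5,-68.5,-33.5,-22.5,-4.5)+rect(9,21,-30,30,18.5)
draw(sc,W(E_,RC,t),(248,162,308,192),13,"pics/n_s.png")
draw(sc,[],(248,162,308,192),13,"pics/n_s0.png")
draw(top,W(E_,RC,t),(325,140,385,208),9,"pics/n_t.png")
E
```

```text
(no output)
```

View pics/n_s.png

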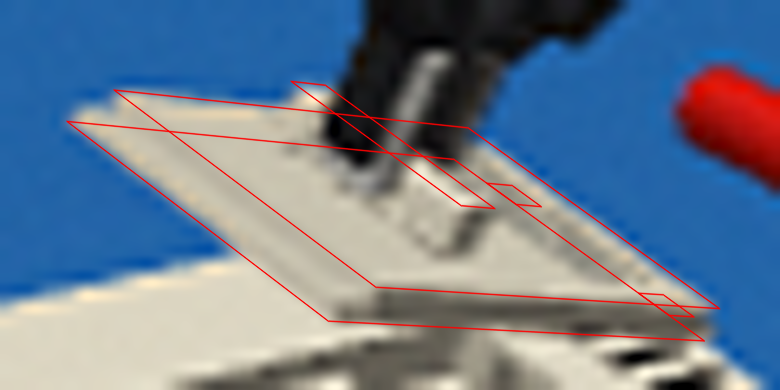

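View pics/n_t.png

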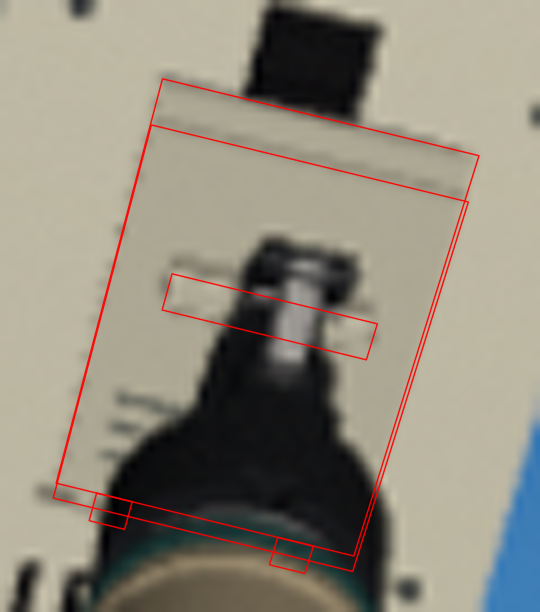

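View pics/n_s0.png

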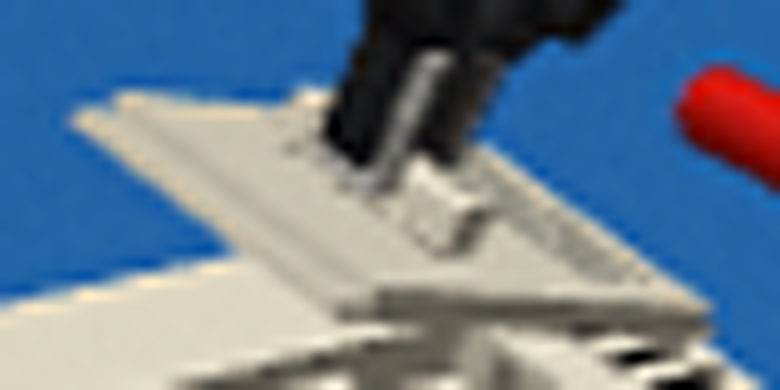

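```bash
python3 - <<'E'
from plan import *
RC,t=pickle.load(open("cov.pkl","rb"))
top=load("top5");sc=load("scene5")
def Tf(dx,dy,yaw):
    return RC@Ro.from_euler("z",yaw).as_matrix(), t+RC@np.array([dx,dy,0])
def seg(a,b): return np.array(a,float),np.array(b,float)
es=[(sc,*seg((-60,46,4.5),(52,46,4.5))),(sc,*seg((10,-46,4.5),(55,-46,4.5))),(sc,*seg((-68.5,40,4.5),(-68.5,-15,4.5))),(sc,*seg((68.5,-38,-.5),(68.5,5,-.5)))]
print("scene");q=edgefit(Tf,[0,0,0],es,w=2)
q=edgefit(Tf,[0,0,0],es[:2]+es[3:],w=1.2)
et=[(top,*seg((-30,46,4.5),(55,46,4.5))),(top,*seg((-10,-46,4.5),(55,-46,4.5))),(top,*seg((68.5,20,-.5),(68.5,40,-.5)))]
print("top");edgefit(Tf,[0,0,0],et,w=1.5)
print("scope in scene5/top5")
E=rect(-125,125,-95,95,0); Bq=rect(-70,70,-48.5,48.5,0)
edgefit(scopeT,SQ,[(sc,*sh(E[0],.3)),(sc,*sh(E[2],.25)),(sc,*sh(E[3],.2))])
E
```

```text
scene
q [ 6.0514 -1.1692  0.0849]
0 res 0.14 grad 8.2
1 res -0.16 grad 10.5
2 res -0.33 grad 9.7
3 res -0.26 grad 9.5
q [ 8.5696e+00 -1.2800e-02  6.0000e-04]
0 res 0.03 grad 9.7
1 res -0.04 grad 9.4
2 res -0.00 grad 9.6
top
q [ 2.4126  2.4621 -0.0495]
0 res 0.24 grad 1.5
1 res -0.24 grad 1.2
2 res -0.00 grad 3.8
scope in scene5/top5
q [ 6.161726e+02 -1.759860e+01 -2.091000e-01]
0 res 0.00 grad 10.0
1 res 0.00 grad 11.4
2 res 0.00 grad 7.5
```

```bash
python3 - <<'E'
from s9 import *
sync();meas()
p,R=seat(14,15,15); to(p+SR[:,1]*.3,R); p2,R=seat(14,-2,15); print((p2-p)/10)
E
```

```text
clk 22.40 w 10.4 pos [614.7  -19.21 209.86] err(meas-cmd) mm [0. 0. 0.] rot [0. 0. 0.] F [ 0.2 -0.4 -0. ]
  scope coords of TCP [30.33 -0.9  84.66]
MOVE [ 1.215 -0.145 -4.436] [ 0.0019 -0.0013 -0.0008] deg 0.1
[ 0.62192349 -0.13698598 -1.57621255]
```

Request:
{"method": "servo_tool", "body": {
  "increments": [
    {"dx": 0.25,"dy": -0.03,"dz": -0.9,"ax": 0,"ay": 0,"az": 0,"claw": 1},
    {"dx": 0.5,"dy": -0.06,"dz": -1.8,"ax": 0.001,"ay": 0,"az": 0,"claw": 1},
    {"dx": 0.8,"dy": -0.09,"dz": -2.8,"ax": 0.002,"ay": -0.001,"az": 0,"claw": 1},
    {"dx": 1.05,"dy": -0.12,"dz": -3.8,"ax": 0.002,"ay": -0.001,"az": 0,"claw": 1},
    {"dx": 1.2,"dy": -0.14,"dz": -4.4,"ax": 0.002,"ay": -0.001,"az": 0,"claw": 1},
    {"dx": 1.2,"dy": -0.14,"dz": -4.4,"ax": 0.002,"ay": -0.001,"az": 0,"claw": 1},
    {"dx": 1.2,"dy": -0.14,"dz": -4.4,"ax": 0.002,"ay": -0.001,"az": 0,"claw": 1}
  ]
}}

```text
clock: 22.98
eef_pos: [626.6, -20.7, 165.5]
tool_rot: [-0.943, -0.0, -1.787]
force: [0.2, 0.0, 0.0]
width: 10.2
```

```bash
cat > look.py <<'E'
import sys
from s9 import *
from cell import *
sync();s=meas()
R=eul(s["tool_rot"]); RC=np.column_stack([R[:,2],np.cross(-R[:,1],R[:,2]),-R[:,1]])
t=s["eef_pos"]-RC@np.array([15,0,8.2])
print("cover centre in scope",(SR.T@(t-St)).round(2),"angles deg",np.degrees(Ro.from_matrix(SR.T@RC).as_euler("xyz")).round(2), "tongue tip",(SR.T@(t+RC@[-78.5,0,-2.75]-St)).round(2))
if len(sys.argv)>1:
  E_=rect(-68.5,68.5,-46,46,-4.5)+rect(-68.5,58,-46,46,4.5)+rect(-78.5,-68.5,22.5,33.5,-4.5)+rect(-78.5,-68.5,-33.5,-22.5,-4.5)
  for n,roi,k in(("top",(320,135,390,215),7),("scene",(235,145,325,225),8)):
    i=get_image(n); c=Cam(i); pickle.dump(i,open(f"{n}_{sys.argv[1]}.pkl","wb"))
    draw(c,W(E_,RC,t) if n=="top" else [],roi,k,f"pics/{sys.argv[1]}_{n}.png")
E
python3 look.py a; python3 - <<'E'
from s9 import *
p2,R=seat(14,-2,15); to(p2+SR[:,1]*.3,R)
E
```

```text
clk 22.98 w 10.2 pos [626.64 -20.67 165.53] err(meas-cmd) mm [0. 0. 0.] rot [0. 0. 0.] F [0.2 0.  0. ]
  scope coords of TCP [24.83  0.24 39.07]
cover centre in scope [12.25  0.23 27.49] angles deg [  0.01 -13.96   0.05] tongue tip [-63.26   0.17   5.88]
MOVE [ 0.643 -0.135 -1.58 ] [ 0.     -0.0007 -0.0009] deg 0.1
```

View pics/a_scene.png

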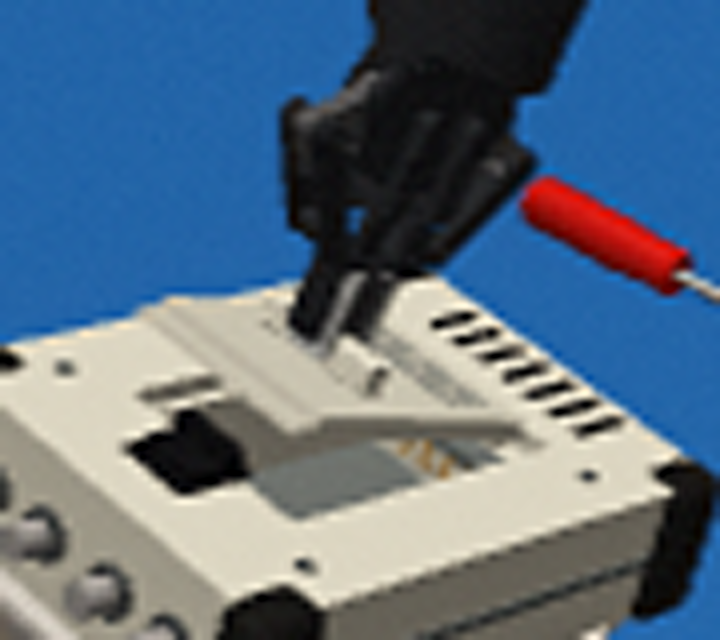

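View pics/a_top.png

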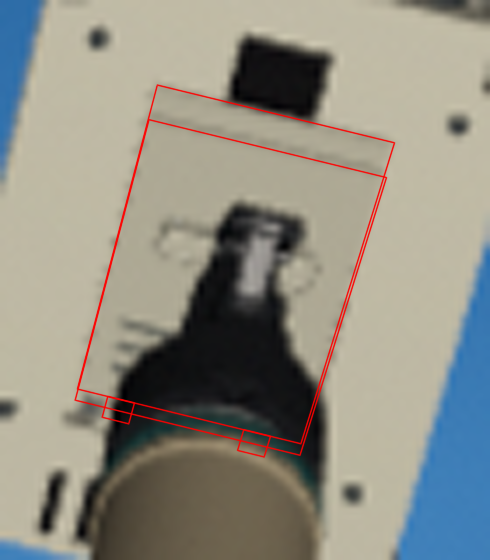

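The cover sits square over the bay's low end, with the catch at about (190,450) in the scene crop below its raised edge. Lowering it now.

Request:
{"method": "servo_tool", "body": {
  "increments": [
    {"dx": 0.16,"dy": -0.03,"dz": -0.4,"ax": 0,"ay": 0,"az": 0,"claw": 1},
    {"dx": 0.32,"dy": -0.06,"dz": -0.8,"ax": 0,"ay": 0,"az": 0,"claw": 1},
    {"dx": 0.48,"dy": -0.1,"dz": -1.2,"ax": 0,"ay": 0,"az": 0,"claw": 1},
    {"dx": 0.64,"dy": -0.13,"dz": -1.58,"ax": 0,"ay": 0,"az": 0,"claw": 1},
    {"dx": 0.64,"dy": -0.13,"dz": -1.58,"ax": 0,"ay": 0,"az": 0,"claw": 1}
  ]
}}

```text
clock: 23.5
eef_pos: [632.9, -22.3, 148.2]
tool_rot: [-0.945, -0.0, -1.787]
force: [0.1, -0.1, -1.6]
width: 10.3
```

```bash
python3 look.py; python3 - <<'E'
from s9 import *
p2,R=seat(14,-2,1.5); to(p2+SR[:,1]*.3,R)
E
```

```text
clk 23.50 w 10.3 pos [632.94 -22.27 148.2 ] err(meas-cmd) mm [0. 0. 0.] rot [0. 0. 0.] F [ 0.1 -0.1 -1.6]
  scope coords of TCP [24.36  0.03 20.57]
cover centre in scope [11.76  0.02  9.01] angles deg [ -0.01 -13.88   0.02] tongue tip [-63.79  -0.01 -12.49]
MOVE [-1.209  0.294 -0.352] [-0.0002 -0.0022 -0.0003] deg 0.1
```

Request:
{"method": "servo_tool", "body": {
  "increments": [
    {"dx": -0.2,"dy": 0.05,"dz": -0.06,"ax": 0,"ay": 0,"az": 0,"claw": 1},
    {"dx": -0.4,"dy": 0.1,"dz": -0.12,"ax": 0,"ay": 0,"az": 0,"claw": 1},
    {"dx": -0.6,"dy": 0.15,"dz": -0.18,"ax": 0,"ay": 0,"az": 0,"claw": 1},
    {"dx": -0.8,"dy": 0.2,"dz": -0.24,"ax": 0,"ay": 0,"az": 0,"claw": 1},
    {"dx": -0.8,"dy": 0.2,"dz": -0.24,"ax": 0,"ay": 0,"az": 0,"claw": 1}
  ]
}}

```text
clock: 23.92
eef_pos: [624.4, -19.7, 146.8]
tool_rot: [-0.944, -0.0, -1.786]
force: [0.8, 0.6, -0.1]
width: 10.2
```

```bash
python3 look.py; python3 - <<'E'
from s9 import *
p2,R=seat(14,-2,1.5); to(p2+SR[:,1]*.3,R)
E
```

```text
clk 23.92 w 10.2 pos [624.38 -19.71 146.78] err(meas-cmd) mm [0. 0. 0.] rot [0. 0. 0.] F [ 0.8  0.6 -0.1]
  scope coords of TCP [15.56  0.69 22.6 ]
cover centre in scope [ 2.98  0.67 11.03] angles deg [  0.02 -13.92   0.08] tongue tip [-72.56   0.57 -10.52]
MOVE [-0.352  0.038 -0.211] [-0.0001 -0.0015 -0.0015] deg 0.1
```

The tongue tips are 2.5 mm past the slot mouths with no contact force. Going on.

Request:
{"method": "servo_tool", "body": {
  "increments": [
    {"dx": -0.12,"dy": 0.01,"dz": -0.07,"ax": 0,"ay": 0,"az": 0,"claw": 1},
    {"dx": -0.24,"dy": 0.02,"dz": -0.14,"ax": 0,"ay": 0,"az": 0,"claw": 1},
    {"dx": -0.36,"dy": 0.04,"dz": -0.2,"ax": 0,"ay": 0,"az": 0,"claw": 1},
    {"dx": -0.36,"dy": 0.04,"dz": -0.2,"ax": 0,"ay": 0,"az": 0,"claw": 1}
  ]
}}

```text
clock: 24.25
eef_pos: [621.1, -19.5, 144.7]
tool_rot: [-0.944, -0.0, -1.787]
force: [-0.4, 0.3, -0.4]
width: 10.0
```

```bash
python3 look.py b; python3 - <<'E'
from s9 import *
for th,l,s in((14,-1,.8),(10,-.5,.8),(8,-.3,.8),(6,0,.6),(0,0,0.5)):
    p2,R=seat(th,l,s); to(p2,R)
E
```

```text
clk 24.25 w 10.0 pos [621.06 -19.55 144.7 ] err(meas-cmd) mm [0. 0. 0.] rot [0. 0. 0.] F [-0.4  0.3 -0.4]
  scope coords of TCP [11.75  0.14 21.89]
cover centre in scope [-0.84  0.13 10.32] angles deg [  0.01 -13.92   0.05] tongue tip [-76.37   0.06 -11.24]
MOVE [-0.128  0.014  0.064] [-0.0001 -0.0013 -0.001 ] deg 0.1
MOVE [ 0.236 -0.066 -0.342] [ 0.0149  0.0668 -0.001 ] deg 3.9
MOVE [ 0.408 -0.104 -0.559] [ 0.0224  0.1009 -0.001 ] deg 5.9
MOVE [ 0.549 -0.135 -0.781] [ 0.0299  0.135  -0.001 ] deg 7.9
MOVE [ 1.002 -0.235 -1.546] [ 0.0524  0.2373 -0.001 ] deg 13.9
```

View pics/b_scene.png

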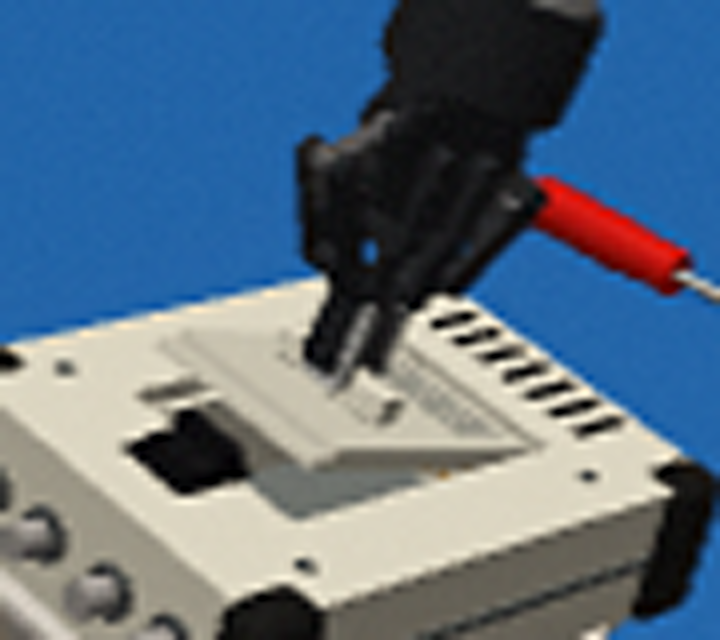

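Request:
{"method": "servo_tool", "body": {
  "increments": [
    {"dx": -0.1,"dy": 0.01,"dz": 0.03,"ax": 0,"ay": 0,"az": 0,"claw": 1},
    {"dx": 0,"dy": -0.02,"dz": -0.08,"ax": 0.005,"ay": 0.022,"az": 0,"claw": 1},
    {"dx": 0.12,"dy": -0.04,"dz": -0.2,"ax": 0.01,"ay": 0.044,"az": 0,"claw": 1},
    {"dx": 0.24,"dy": -0.06,"dz": -0.34,"ax": 0.015,"ay": 0.067,"az": -0.001,"claw": 1},
    {"dx": 0.4,"dy": -0.1,"dz": -0.56,"ax": 0.022,"ay": 0.101,"az": -0.001,"claw": 1},
    {"dx": 0.4,"dy": -0.1,"dz": -0.56,"ax": 0.022,"ay": 0.101,"az": -0.001,"claw": 1}
  ]
}}

```text
clock: 24.85
eef_pos: [626.7, -20.9, 140.0]
tool_rot: [-1.046, 0.0, -1.789]
force: [-1.4, 0.7, -1.9]
width: 10.3
```

```bash
python3 look.py; python3 - <<'E'
from s9 import *
for th,l,s in((8,-.3,.8),(6,0,.6),(4,0,.5),(0,0,0.5),(-1,-.5,.5)):
    p2,R=seat(th,l,s); to(p2,R)
E
```

```text
clk 24.85 w 10.3 pos [626.66 -20.86 140.  ] err(meas-cmd) mm [0. 0. 0.] rot [0. 0. 0.] F [-1.4  0.7 -1.9]
  scope coords of TCP [15.32  0.06 15.38]
cover centre in scope [1.63 0.08 5.15] angles deg [-0.02 -8.08 -0.09] tongue tip [-75.71   0.2   -8.61]
MOVE [-0.153  0.027 -0.089] [0.     0.0015 0.0016] deg 0.1
MOVE [-0.011 -0.004 -0.311] [0.0076 0.0356 0.0016] deg 2.1
MOVE [ 0.143 -0.038 -0.563] [0.0151 0.0697 0.0016] deg 4.1
MOVE [ 0.442 -0.104 -1.076] [0.0302 0.1378 0.0016] deg 8.1
MOVE [ 0.529 -0.123 -1.254] [0.0339 0.1549 0.0016] deg 9.1
```

Request:
{"method": "servo_tool", "body": {
  "increments": [
    {"dx": -0.1,"dy": 0.02,"dz": -0.05,"ax": 0,"ay": 0,"az": 0.001,"claw": 1},
    {"dx": -0.2,"dy": 0.04,"dz": -0.1,"ax": 0,"ay": 0.001,"az": 0.0016,"claw": 1},
    {"dx": -0.2,"dy": 0.04,"dz": -0.1,"ax": 0,"ay": 0.001,"az": 0.0016,"claw": 1},
    {"dx": -0.1,"dy": 0.02,"dz": -0.23,"ax": 0.004,"ay": 0.018,"az": 0.0016,"claw": 1},
    {"dx": -0.02,"dy": 0,"dz": -0.34,"ax": 0.0076,"ay": 0.0356,"az": 0.0016,"claw": 1},
    {"dx": -0.02,"dy": 0,"dz": -0.34,"ax": 0.0076,"ay": 0.0356,"az": 0.0016,"claw": 1}
  ]
}}

```text
clock: 25.35
eef_pos: [625.3, -20.6, 136.0]
tool_rot: [-1.083, -0.0, -1.787]
force: [-1.0, -0.6, -0.9]
width: 10.2
```

```bash
python3 look.py; python3 - <<'E'
from s9 import *
for th,l,s in((6,0,0),(4,0,0),(2,0,0),(0,0,0),(-1,-.5,0)):
    p2,R=seat(th,l,s); to(p2,R)
E
```

```text
clk 25.35 w 10.2 pos [625.33 -20.62 135.95] err(meas-cmd) mm [0. 0. 0.] rot [0. 0. 0.] F [-1.  -0.6 -0.9]
  scope coords of TCP [12.55  0.01 12.13]
cover centre in scope [-1.52 -0.01  2.42] angles deg [ 0.   -5.94  0.07] tongue tip [-79.31  -0.1   -8.44]
MOVE [ 0.068 -0.016  0.071] [ 0.0002 -0.0011 -0.0011] deg 0.1
MOVE [ 0.231 -0.052 -0.177] [ 0.0077  0.033  -0.0011] deg 1.9
MOVE [ 0.385 -0.086 -0.431] [ 0.0151  0.0671 -0.0011] deg 3.9
MOVE [ 0.53  -0.118 -0.69 ] [ 0.0226  0.1012 -0.0011] deg 5.9
MOVE [ 0.617 -0.137 -0.868] [ 0.0264  0.1182 -0.0011] deg 6.9
```

Request:
{"method": "servo_tool", "body": {
  "increments": [
    {"dx": 0.15,"dy": -0.03,"dz": -0.08,"ax": 0.004,"ay": 0.017,"az": 0,"claw": 1},
    {"dx": 0.23,"dy": -0.05,"dz": -0.18,"ax": 0.0077,"ay": 0.033,"az": 0,"claw": 1},
    {"dx": 0.31,"dy": -0.07,"dz": -0.3,"ax": 0.011,"ay": 0.05,"az": 0,"claw": 1},
    {"dx": 0.38,"dy": -0.09,"dz": -0.43,"ax": 0.015,"ay": 0.067,"az": 0,"claw": 1},
    {"dx": 0.38,"dy": -0.09,"dz": -0.43,"ax": 0.015,"ay": 0.067,"az": 0,"claw": 1}
  ]
}}

```text
clock: 25.77
eef_pos: [628.3, -21.2, 131.1]
tool_rot: [-1.153, 0.0, -1.786]
force: [-2.4, 1.1, -1.4]
width: 10.4
```

```bash
python3 look.py; python3 - <<'E'
from s9 import *
for th,l,s in((2,0,0),(0,0,0),(-1,-.5,0),(-1,-1.5,0)):
    p2,R=seat(th,l,s); to(p2,R)
E
```

```text
clk 25.77 w 10.4 pos [628.31 -21.2  131.1 ] err(meas-cmd) mm [0. 0. 0.] rot [0. 0. 0.] F [-2.4  1.1 -1.4]
  scope coords of TCP [13.55  0.09  6.5 ]
cover centre in scope [-1.16  0.07 -2.2 ] angles deg [ 0.03 -1.93  0.07] tongue tip [-79.53  -0.03  -7.6 ]
MOVE [ 0.087 -0.028  0.054] [-0.0003 -0.0012 -0.0014] deg 0.1
MOVE [ 0.232 -0.06  -0.205] [ 0.0072  0.0329 -0.0014] deg 1.9
MOVE [ 0.319 -0.079 -0.383] [ 0.0109  0.05   -0.0014] deg 2.9
MOVE [ 0.356 -0.087 -0.476] [ 0.0109  0.05   -0.0014] deg 2.9
```

Request:
{"method": "servo_tool", "body": {
  "increments": [
    {"dx": 0.1,"dy": -0.02,"dz": -0.08,"ax": 0.003,"ay": 0.016,"az": 0,"claw": 1},
    {"dx": 0.18,"dy": -0.04,"dz": -0.2,"ax": 0.007,"ay": 0.033,"az": 0,"claw": 1},
    {"dx": 0.18,"dy": -0.04,"dz": -0.25,"ax": 0.008,"ay": 0.036,"az": 0,"claw": 1},
    {"dx": 0.18,"dy": -0.04,"dz": -0.25,"ax": 0.008,"ay": 0.036,"az": 0,"claw": 1}
  ]
}}

```text
clock: 26.1
eef_pos: [630.1, -21.8, 129.1]
tool_rot: [-1.189, -0.001, -1.786]
force: [-3.2, 0.2, 2.2]
width: 10.0
```

```bash
python3 look.py c
```

```text
clk 26.10 w 10.0 pos [630.13 -21.85 129.06] err(meas-cmd) mm [0. 0. 0.] rot [0. 0. 0.] F [-3.2  0.2  2.2]
  scope coords of TCP [14.57 -0.16  3.89]
cover centre in scope [-0.45 -0.18 -4.29] angles deg [-0.01  0.1   0.09] tongue tip [-78.95  -0.31  -6.9 ]
```

View pics/c_scene.png

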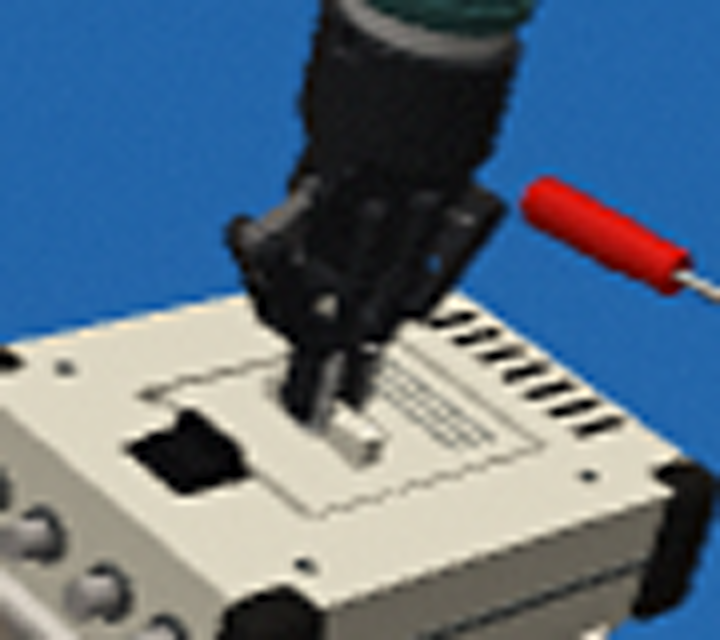

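The cover looks flush with the panel: centre at z -4.3, 0.1 degree. I'll press down a little more to make sure the catch is over, then release.

Request:
{"method": "servo_tool", "body": {
  "increments": [
    {"dx": 0.07,"dy": -0.02,"dz": -0.18,"ax": 0,"ay": 0,"az": 0,"claw": 1},
    {"dx": 0.13,"dy": -0.03,"dz": -0.35,"ax": 0,"ay": 0,"az": 0,"claw": 1},
    {"dx": 0.13,"dy": -0.03,"dz": -0.35,"ax": 0,"ay": 0,"az": 0,"claw": 1}
  ]
}}

```text
clock: 26.45
eef_pos: [630.2, -21.9, 128.9]
tool_rot: [-1.186, -0.004, -1.786]
force: [-25.4, -1.5, 38.0]
width: 9.9
```

```bash
python3 look.py
```

```text
clk 26.45 w 9.9 pos [630.22 -21.89 128.86] err(meas-cmd) mm [0. 0. 0.] rot [0. 0. 0.] F [-25.4  -1.5  38. ]
  scope coords of TCP [14.58 -0.19  3.67]
cover centre in scope [-0.41 -0.26 -4.55] angles deg [-0.16 -0.05  0.19] tongue tip [-78.91  -0.53  -7.37]
```

The cover is bottomed on its ledges: it gave only 0.2 mm under about 45 N. I'll unload it and open the fingers.

Request:
{"method": "servo_tool", "body": {
  "increments": [
    {"dx": -0.07,"dy": 0.02,"dz": 0.18,"ax": 0,"ay": 0,"az": 0,"claw": 1},
    {"dx": -0.12,"dy": 0.02,"dz": 0.33,"ax": 0,"ay": 0,"az": 0,"claw": 1},
    {"dx": -0.12,"dy": 0.02,"dz": 0.33,"ax": 0,"ay": 0,"az": 0,"claw": 0.5},
    {"dx": -0.12,"dy": 0.02,"dz": 0.33,"ax": 0,"ay": 0,"az": 0,"claw": 0},
    {"dx": -0.12,"dy": 0.02,"dz": 0.33,"ax": 0,"ay": 0,"az": 0,"claw": 0},
    {"dx": -0.5,"dy": 0.1,"dz": 1.3,"ax": 0,"ay": 0,"az": 0,"claw": 0},
    {"dx": -1.3,"dy": 0.28,"dz": 3.3,"ax": 0,"ay": 0,"az": 0,"claw": 0},
    {"dx": -2.4,"dy": 0.5,"dz": 6,"ax": 0,"ay": 0,"az": 0,"claw": 0}
  ]
}}

```text
clock: 27.12
eef_pos: [607.4, -17.5, 184.1]
tool_rot: [-1.192, -0.0, -1.787]
force: [0.3, -0.7, 0.2]
width: 42.6
```

Request:
{"method": "servo_tool", "body": {
  "increments": [
    {"dx": -1,"dy": 0.2,"dz": 2,"ax": 0,"ay": 0,"az": 0,"claw": 0},
    {"dx": -3,"dy": 0.6,"dz": 4,"ax": 0,"ay": 0,"az": 0,"claw": 0},
    {"dx": -5.5,"dy": 1,"dz": 5.5,"ax": 0,"ay": 0.04,"az": 0,"claw": 0},
    {"dx": -8,"dy": 1.3,"dz": 7,"ax": 0,"ay": 0.1,"az": 0,"claw": 0},
    {"dx": -10.5,"dy": 1.6,"dz": 8,"ax": 0,"ay": 0.16,"az": 0,"claw": 0},
    {"dx": -13,"dy": 2,"dz": 9,"ax": 0,"ay": 0.22,"az": 0,"claw": 0},
    {"dx": -14,"dy": 2,"dz": 9,"ax": 0,"ay": 0.24,"az": 0,"claw": 0}
  ]
}}

```text
clock: 27.7
eef_pos: [468.0, 4.0, 277.3]
tool_rot: [-1.422, -0.05, -1.779]
force: [-0.3, 0.6, 0.5]
width: 42.9
```

```bash
python3 - <<'E'
from s9 import *
from cell import *
s=read_state();print(s["clock"],s["eef_pos"],s["force"])
E_=rect(-68.5,68.5,-46,46,0)
for n,roi,k in(("top",(295,110,405,235),4.6),("scene",(200,145,330,245),6)):
    i=get_image(n); c=Cam(i); pickle.dump(i,open(n+"9.pkl","wb")); draw(c,[],roi,k,f"pics/fin_{n}.png"); cv2.imwrite(f"pics/full_{n}.png",i["color"][:,:,::-1])
E
```

```text
27.7 [468.0376244    3.95877699 277.3329487 ] [-0.3027312   0.59713129  0.46747314]
```

View pics/fin_scene.png

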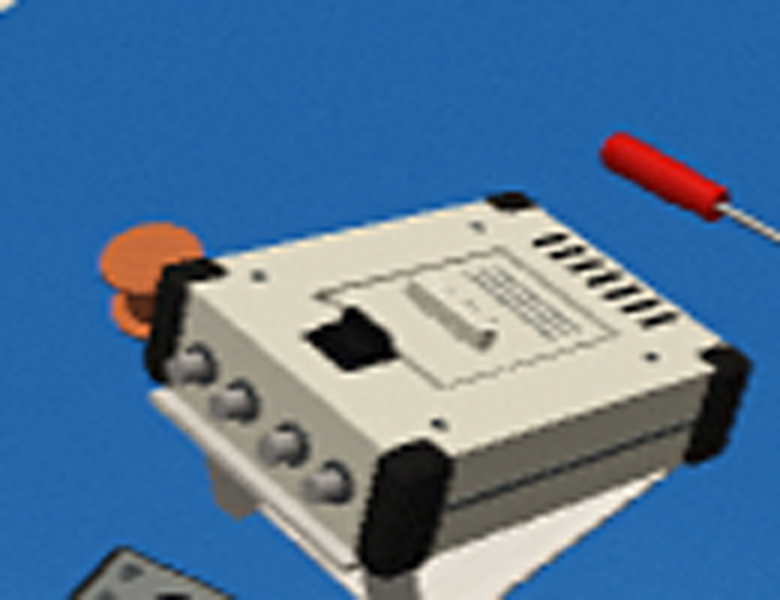

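View pics/fin_top.png

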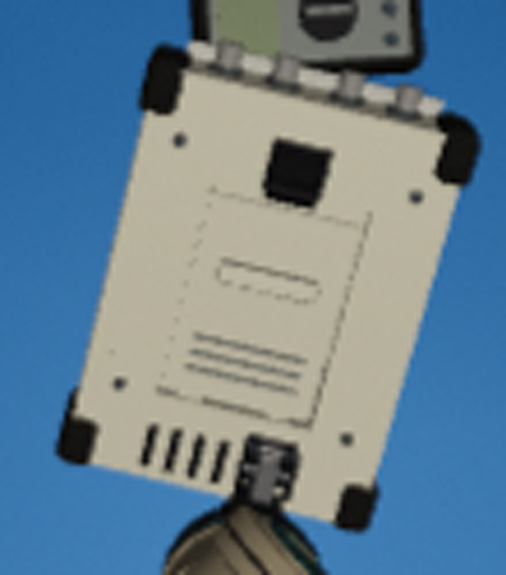

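View pics/full_top.png

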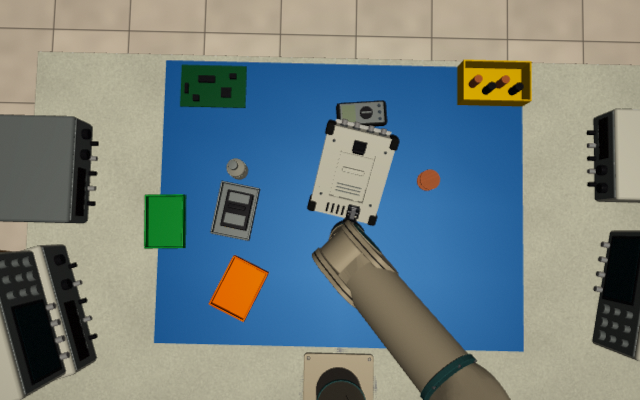

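```bash
python3 - <<'E'
from h import *
for a,b in (("top0","top9"),("scene0","scene9")):
    A,B=load(a),load(b)
    roi=(slice(136,158),slice(348,374)) if a=="top0" else (slice(190,212),slice(246,270))
    for c in(A,B):
        d=c.img[roi].max(2).astype(float); m=np.clip((80-d)/60,0,1); ys,xs=np.mgrid[:m.shape[0],:m.shape[1]]; print(a,m.sum().round(1),((m*xs).sum()/m.sum()).round(2),((m*ys).sum()/m.sum()).round(2))
A,B=load("top0"),load("top9")
d=np.abs(A.img.astype(int)-B.img).max(2)
for n,(x0,y0,x1,y1) in dict(bottle=(220,152,252,182),spool=(412,165,442,195),meter=(332,95,392,118)).items(): print(n,(d[y0:y1,x0:x1]>40).sum())
S0,S9=load("scene0"),load("scene9");d=np.abs(S0.img.astype(int)-S9.img).max(2)
print("screwdriver scene",(d[162:195,296:345]>40).sum())
E
```

```text
top0 158.4 10.31 12.11
top0 144.4 10.79 11.42
scene0 101.1 13.42 11.11
scene0 85.9 12.4 11.49
bottle 0
spool 4
meter 0
screwdriver scene 0
```

```bash
python3 - <<'E'
from plan import *
np.set_printoptions(linewidth=170,suppress=True)
for nm in("top0","top2","top5","top_a","top9","scene0","scene2","scene9"):
    try:c=load(nm)
    except Exception as e: print(nm,e);continue
    xs=np.arange(56,100,2.); out=[]
    for x in xs:
        P=np.array([sp(x,y,8) for y in np.linspace(-8,8,9)]);u=c.p(P).astype(np.float32)
        out.append(cv2.remap(c.img.max(2).astype(np.float32),u[None,:,0],u[None,:,1],cv2.INTER_LINEAR).mean())
    print(nm.ljust(8),np.round(out).astype(int))
draw(load("top9"),[],(340,130,385,170),14,"pics/q1.png");draw(load("scene9"),[],(240,185,300,225),12,"pics/q2.png")
E
```

```text
top0     [81 95 94 87 60 23 13 20 24 19 15 14 16 17 17 18 18 17 16 17 18 34]
top2     [70 43 27 13  8  8 13 21 24 19 16 15 17 18 18 18 19 18 17 17 19 35]
top5     [158 156 168 172 172 168 149 100  44  21  16  15  17  18  18  19  19  18  17  17  19  36]
top_a    [173 169 162 158 167 173 173 168 147  93  34  16  18  18  18  18  19  18  17  17  19  36]
top9     [183 180 171 156 116  40  14  20  24  19  15  15  17  18  18  17  17  17  17  17  18  35]
scene0   [73 73 68 55 38 24 17 15 13 13 13 14 16 18 17 17 18 18 16 16 15 13]
scene2   [59 59 58 50 37 25 18 15 14 14 15 16 17 19 18 17 17 17 16 16 15 14]
scene9   [223 218 195 149  90  43  18  12  12  13  14  15  17  18  18  18  18  17  15  16  15  13]
```

View pics/q2.png

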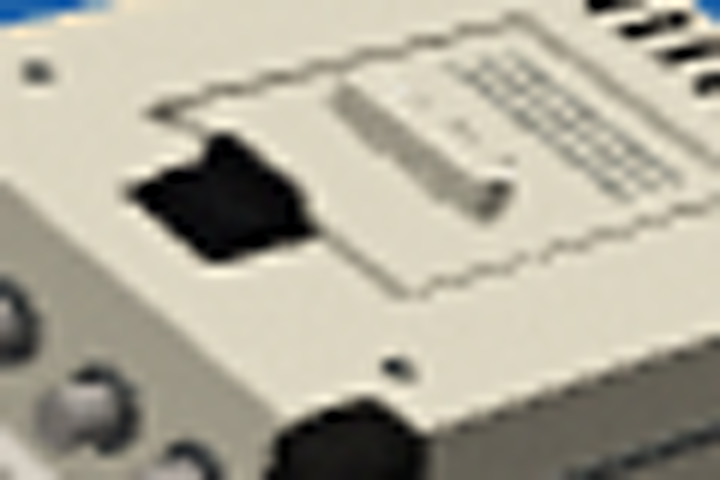

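The catch profile matches its closed position in the first picture: same internal pattern, with the nose over the cover's edge. The cover is flush all round and the bystanders show no change. Handing in.

```bash
python3 -c "
from cell import *
print(finish_job()); print(read_state()['clock'])"
```

```text
the job is handed in; nothing more can be done
None
the job is handed in; nothing more can be done
```

I did the whole job in the order asked and handed it in at about 28 s of the 67 s allowed.

**What I did**
- **Pack:** I slid it about 17 mm up the slope and lifted it out without touching anything. I set it down flat in the grey tray and let go only once it was resting on the floor.
- **Cover:** I hooked both tongues into the slots with no contact force. Then I swung the cover down and pressed until it rested on its ledges.

**Last checks**
- **Cover:** its centre was at scope x -0.4, y -0.3, z -4.55 mm, tilted under 0.2 degrees. The final pictures show it flush all round.
- **Catch:** it looks the same as in the first picture, with its nose at the closed position over the cover's edge.
- **Pack:** it lies flat and right way up in the tray.
- **Bystanders:** the bottle, spool, meter and screwdriver show no movement against the first pictures.
- **Gripper:** it is clear of everything, with no contact force.

**What went wrong or disagreed**
- **First approach to the pack:** it stopped short because joints 5 and 6 reached their limits. There was no contact; I turned the elbow to the other side and went in again.
- **Final press:** the fingers pushed at about 45 N, more than the 4 to 15 N needed. By then the cover had already bottomed, and the wrist limit is 120 N.
- **Cameras:** the two views disagreed by about 2 to 3 mm on where the cover lay, and the edge fits of the held cover did not agree. I lined it up from the gripper's position and an overlay on the pictures.
- **Gripper width:** it read about 10 mm on the 12 mm bars, though both grips held.

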